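Put the slicer set away

ROBOT

A 7-joint arm with a two-finger parallel gripper is mounted at the origin on the work surface. World frame = base frame: x ahead of the robot, y to its left, z up, the work surface at z = 0. Lengths are in m, angles in rad, forces in N, time in s.
With the tool pointing down it reaches from about 0.4 to 0.925 m from the base axis. Payload 5.6 kg.
Tool frame: the origin (TCP) lies on the centre line of the jaws, within the pads' length; the fingertips stand 19 mm ahead of it and the grasp point (between the pads) is the TCP (env.tip_extent is the distance from the TCP to the fingertips, in m); z points along the fingers, y is the direction in which the jaws open and shut (so a half turn about z gives the same grasp; the last joint's range is limited). The gripper opens to 85 mm and grips with 20 to 120 N. Pads are 22 mm wide; open, the fingers measure 114 mm over their backs; the gripper's body (76 mm by 85 mm) begins 54 mm behind the grasp point. The pads swing forward as they close: fully open they stand 13 mm farther back than shut.
Start: joints at [1.212, 0.468, -0.012, 1.603, 0.006, 1.071, -0.056], TCP at [0.202, -0.618, 0.228] pointing down, gripper open.
Joint ranges: [-2.53, 2.53], [-0.31, 2.02], [-1.57, 1.55], [0.28, 2.44], [-1.29, 4.43], [0.15, 1.84], [-2.92, 2.92]. Speed limits (rad/s): [2.57, 2.57, 3.14, 3.14, 3.14, 3.14, 3.14].

INTERFACE

Orientations are given as a 3x3 rotation matrix whose columns are the frame's x, y, z axes.
In Python, from workcell import env gives the robot as it stands. The module is installed in compiled form; this text tells all that it offers.
- The arm moves only by the shell command python3 -m creep 'ROWS'. ROWS is JSON, a list of rows, each an object of numbers: "hand": the closure, from 0 (fully open) to 1 (shut); "x", "y", "z": the shift along the tool's x, y, z in mm; "wx", "wy", "wz": the turn, a rotation vector about the tool's x, y, z in rad. In form: [{"hand": .., "x": .., "y": .., "z": .., "wx": .., "wy": .., "wz": ..}, ...]. A call has exactly 10 rows; each row is the pose to reach, as a shift and turn from the pose measured when the call began, along the tool's axes at that moment; what a row does not reach only later rows make up. A row lasts 1/10 s, in which the tool goes at most 50 mm and 8.59 degrees, less where a joint would pass 70% of its speed; a pose out of reach is approached as far as the arm can. A call with a gripper value outside its range is refused whole. The fingers move at their own pace and stop on an object; the grip force is fixed at half the most. Time passes only in rows, so rows that repeat a pose let the fingers close, or fill a call up. It gives the time, the measured TCP pose, the force and the opening at its end, in the units of the state.
- env.sense(): the state, without advancing time (a new reading comes with each control period).
- env.capture(name): name is "side" or "top" or "wrist"; returns (picture, depth): 480x640x3 uint8, red, green, blue; 480x640 float32, m along the optical axis (not along the pixel's ray), 0 where there is no reading.
- env.calibration(name): a dict with "K" (3x3 intrinsics, pixels), "pose" (4x4, takes a point from camera to world coordinates). Camera axes: x right, y down, z forward; pixel columns grow to the right and rows downward; lengths in m; the calibration is good to about 2 mm. A picture is of the moment at which its call begins: read the wrist's pose just before it. calibration takes no time and is no camera call; for the wrist camera it gives the pose at the moment of the call.
- env.close_job(): hands the job in, once; it reports no verdict.
The state is a dict: "time": time; "joint_positions": joint angles; "dq": joint speeds; "tau": joint torques, N m; "tool_pos": TCP position; "tool_rot": TCP orientation; "ft_force": force on the tool from outside, world axes, zero at the start; "torque": the same for the moment, N m; "width": opening from 0.0 (shut) to 1.0 (fully open).
Only numpy, scipy, OpenCV 4.12 (cv2) and the standard library are available. Lean on these libraries where they do the work, as an engineer would, in place of code of your own. Each camera call takes 0.05 s, during which the arm holds its last target.

TASK

Put the slicer set away in the grey caddy: lay every insert that is on the turntable flat in a bay of its own, fully home with its notch over the brass pin and square in the bay, orange back up so that the steel cutting face is covered; turn over those that lie steel side up. Pull the sharpening stick out of the wooden cup and lay it lengthwise in the caddy's long pocket. Leave the soap, jar, ramekin and rose mold on the turntable where they are; the bamboo soap rack may be used to stand a part on end.

Things in the scene. Friction and masses are not known exactly. Their poses are not given: they have to be found in the camera images.
- turntable: round pale birch lazy-susan, disc 400 mm across, its flat top 24 mm above the counter; origin on the counter under its centre. It is held fast and does not turn.
- caddy: grey storage caddy of the slicer set, fixed to the counter: a flat base 250 mm (x) by 230 mm (y), its floor 10 mm above the counter; origin on the counter under its centre. On its +y half lie three dark bays side by side along x, one insert each; on its -y half the stick pocket.
- pocket (a point): middle of the floor of the stick pocket: a shallow dark tray inside 228 mm along the caddy's x and 81 mm along its y, floor 10 mm above the counter, with a rim 10 mm high and 5 mm thick all round
- rack: bamboo soap rack, fixed, handy for standing a part on end: base 60 mm (x) by 72 mm (y), 8 mm thick, with three upright fins, each 40 mm long along x, 6 mm thick in y and 33 mm high above the base with ridged tops, at y = -26, 0 and +26 mm; the two slots between them are 20 mm wide and open at both ends. Origin on the counter under its centre.
- rack_slot0 (a point): middle of the floor of the slot on the rack's -y side, 8 mm above the counter; axes as the rack's
- rack_slot1 (a point): middle of the floor of the slot on the rack's +y side, 8 mm above the counter; axes as the rack's
- cup_mouth (a point): centre of the mouth of a fixed upright square wooden cup, 42 mm square outside, 22 mm square inside, mouth 75 mm and inner floor 6 mm above the counter; axes square with its sides
- stick_centre (a point): middle of the sharpening stick's length: 180 mm long, about 90 g; z runs along it towards the handle end. From -90 to +10 mm a white ceramic bar 14 mm square, from +10 to +90 mm an orange handle 18 mm square. It starts standing in the cup, handle up, its sides square with the cup's.
- soap_centre (a point): centre of a cream soap bar 75 x 50 x 22 mm lying on the turntable among the inserts (a bystander; may be absent)
- jar: amber glass jar with lid, 64 mm across, 90 mm high, on the turntable (a bystander); origin under its centre
- ramekin: white ramekin, 76 mm across, 42 mm high, on the turntable (a bystander); origin under its centre
- mold: pink silicone rose mold, 72 mm across, 30 mm high, on the turntable (a bystander); origin under its centre
- bay0 (a point): centre of bay 0 on the caddy's floor (10 mm above the counter), the spot for the centre of an insert; the bay is 106 mm long along the caddy's y and 54 mm wide, bays are 80 mm apart; its pin stands 36 mm from this point towards the caddy's +y. Axes as the caddy's
- pin0 (a point): top centre of the brass locating pin of bay 0: 8 mm across, 18 mm high above the caddy's floor
- bay1 (a point): centre of bay 1 on the caddy's floor (10 mm above the counter), the spot for the centre of an insert; the bay is 106 mm long along the caddy's y and 54 mm wide, bays are 80 mm apart; its pin stands 36 mm from this point towards the caddy's +y. Axes as the caddy's
- pin1 (a point): top centre of the brass locating pin of bay 1: 8 mm across, 18 mm high above the caddy's floor
- bay2 (a point): centre of bay 2 on the caddy's floor (10 mm above the counter), the spot for the centre of an insert; the bay is 106 mm long along the caddy's y and 54 mm wide, bays are 80 mm apart; its pin stands 36 mm from this point towards the caddy's +y. Axes as the caddy's
- pin2 (a point): top centre of the brass locating pin of bay 2: 8 mm across, 18 mm high above the caddy's floor
- insert_a_centre (a point): centre of a slicer insert: a flat plate 100 mm (x) by 48 mm (y) by 14 mm (z), about 70 g. +z looks out of its orange back, -z out of its steel cutting face, +x points to the end with the notch. It starts lying flat on the turntable, either face up.
- insert_a_notch (a point): seat of the notch of the same insert, on its centre line 36 mm from its centre towards +x: the notch is open at the +x end, 14 mm wide and 22 mm deep, right through the plate; with the pin at this point it is home
- insert_b_centre (a point): centre of a slicer insert: a flat plate 100 mm (x) by 48 mm (y) by 14 mm (z), about 70 g. +z looks out of its orange back, -z out of its steel cutting face, +x points to the end with the notch. It starts lying flat on the turntable, either face up.
- insert_b_notch (a point): seat of the notch of the same insert, on its centre line 36 mm from its centre towards +x: the notch is open at the +x end, 14 mm wide and 22 mm deep, right through the plate; with the pin at this point it is home
- insert_c_centre (a point): centre of a slicer insert: a flat plate 100 mm (x) by 48 mm (y) by 14 mm (z), about 70 g. +z looks out of its orange back, -z out of its steel cutting face, +x points to the end with the notch. It starts lying flat on the turntable, either face up. May be absent.
- insert_c_notch (a point): seat of the notch of the same insert, on its centre line 36 mm from its centre towards +x: the notch is open at the +x end, 14 mm wide and 22 mm deep, right through the plate; with the pin at this point it is home
There are look-alikes about, which are no part of the job. What is shaped like the part that bears insert_c_centre but turquoise is not meant.

How it is judged:
At the end, for the whole second after the job is handed in: Each insert rests in a bay, centre within 8 mm of the bay's, notch seat within 5 mm of its pin, orange up, level to 5 and square to 7 degrees, down on the floor; the stick rests level in the pocket, centre within 40 mm of its middle lengthwise, along it within 17 degrees (((horizontal distance between insert_a_centre and bay0 below 0.008 m and horizontal distance between insert_a_notch and pin0 below 0.005 m) or (horizontal distance between insert_a_centre and bay1 below 0.008 m and horizontal distance between insert_a_notch and pin1 below 0.005 m) or (horizontal distance between insert_a_centre and bay2 below 0.008 m and horizontal distance between insert_a_notch and pin2 below 0.005 m)) and angle between the x axis of each of insert_a_centre, insert_b_centre, insert_c_centre and the y axis of caddy, either way round below 0.12 rad and angle between each of insert_a_centre, insert_b_centre, insert_c_centre's own z axis and vertical below 0.09 rad and z of insert_a_centre in the frame of caddy between 0.014 and 0.0195 m and linear speed of each of insert_a, insert_b, insert_c, stick below 0.02 m/s and ((horizontal distance between insert_b_centre and bay0 below 0.008 m and horizontal distance between insert_b_notch and pin0 below 0.005 m) or (horizontal distance between insert_b_centre and bay1 below 0.008 m and horizontal distance between insert_b_notch and pin1 below 0.005 m) or (horizontal distance between insert_b_centre and bay2 below 0.008 m and horizontal distance between insert_b_notch and pin2 below 0.005 m)) and z of insert_b_centre in the frame of caddy between 0.014 and 0.0195 m and ((horizontal distance between insert_c_centre and bay0 below 0.008 m and horizontal distance between insert_c_notch and pin0 below 0.005 m) or (horizontal distance between insert_c_centre and bay1 below 0.008 m and horizontal distance between insert_c_notch and pin1 below 0.005 m) or (horizontal distance between insert_c_centre and bay2 below 0.008 m and horizontal distance between insert_c_notch and pin2 below 0.005 m)) and z of insert_c_centre in the frame of caddy between 0.014 and 0.0195 m and x of stick_centre in the frame of caddy between -0.04 and 0.04 m and y of stick_centre in the frame of caddy between -0.102 and -0.028 m and z of stick_centre in the frame of caddy below 0.025 m and angle between stick_centre's own z axis and vertical between 1.45 and 1.69 rad and angle between the z axis of stick_centre and the x axis of caddy, either way round below 0.3 rad); the robot touches nothing.
It fails at once if the jar is shoved more than 40 mm or lifted off its place (distance of jar from where it was at the start of the episode above 0.04 m).
It fails at once if the ramekin is shoved more than 40 mm or lifted off its place (distance of ramekin from where it was at the start of the episode above 0.04 m).
It fails at once if the mold is shoved more than 40 mm or lifted off its place (distance of mold from where it was at the start of the episode above 0.04 m).
It fails at once if the soap is shoved more than 40 mm or lifted off its place (distance of soap_centre from where it was at the start of the episode above 0.04 m).
Of insert_c, soap only 1 to 2 are there at a start; the rules pass over those that are not, and their reading is None.
At some moment in a run one of insert_a, insert_b, insert_c may be knocked a few centimetres aside while the robot is not near it.
It also fails if it takes over 210 s, if anything falls off the work surface, if the arm or the gripper's body presses on something with over 40 N, if the wrist force passes 120 N, or if a joint passes its speed limit or range.

## Working session

There is one attempt and no reset: what is moved stays moved. The work goes in short steps, Python scripts to look and compute and a shell command to move; the robot and the scene stay as the last step left them, time stands still between calls to the robot, and variables do not carry over. Pictures are saved under pics/ and viewed, and the job is handed in when it is done.

```bash
mkdir -p pics; ls
python3 - <<'E'
from workcell import env
import cv2
s=env.sense(); print(s['time'],s['tool_pos'],s['tool_rot'],s['width'],env.tip_extent)
for n in ('top','side','wrist'):
    p,d=env.capture(n); cv2.imwrite(f'pics/{n}0.png',p[:,:,::-1]); c=env.calibration(n); print(n,c['K'],c['pose'])
E
```

```text
pics
0.0 [ 0.20165075 -0.61733742  0.22694013] [[ 9.50561054e-01  3.10537051e-01 -6.50278927e-04]
 [ 3.10537710e-01 -9.50559680e-01  1.62013073e-03]
 [-1.15018310e-04 -1.74196931e-03 -9.99998476e-01]] 0.9955316296626284 0.019
top [[598.16201912   0.         321.99204456]
 [  0.         598.16201912 242.36118699]
 [  0.           0.           1.        ]] [[-0.00279901 -0.99517766  0.09804889  0.35743303]
 [-0.9999642   0.00200252 -0.00822092  0.14611787]
 [ 0.00798494 -0.09806839 -0.99514764  1.47631665]
 [ 0.          0.          0.          1.        ]]
side [[572.71099216   0.         328.64286122]
 [  0.         572.71099216 234.29970853]
 [  0.           0.           1.        ]] [[-0.95998656 -0.19673823  0.19929846  0.21785467]
 [-0.27977249  0.70520169 -0.65147366  0.96561286]
 [-0.01237583 -0.68116418 -0.73202609  0.99605046]
 [ 0.          0.          0.          1.        ]]
wrist [[346.39122635   0.         317.77313888]
 [  0.         346.39122635 238.487638  ]
 [  0.           0.           1.        ]] [[ 0.31063265 -0.90899983 -0.27789686  0.27274514]
 [-0.95052882 -0.29752759 -0.08928768 -0.59430091]
 [-0.00151949  0.29188464 -0.95645232  0.37342102]
 [ 0.          0.          0.          1.        ]]
```

View pics/top0.png

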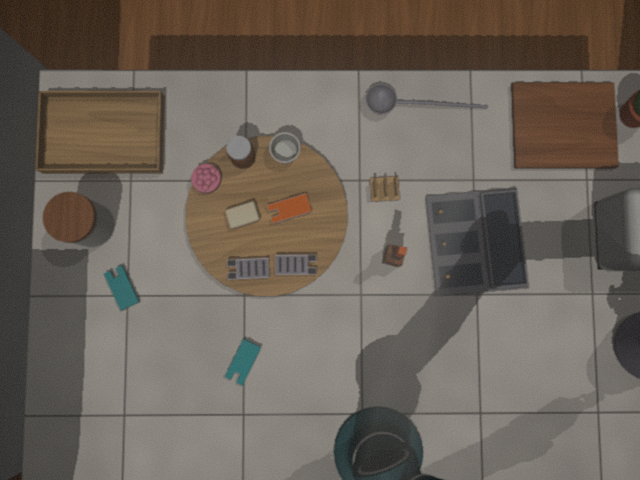

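View pics/side0.png

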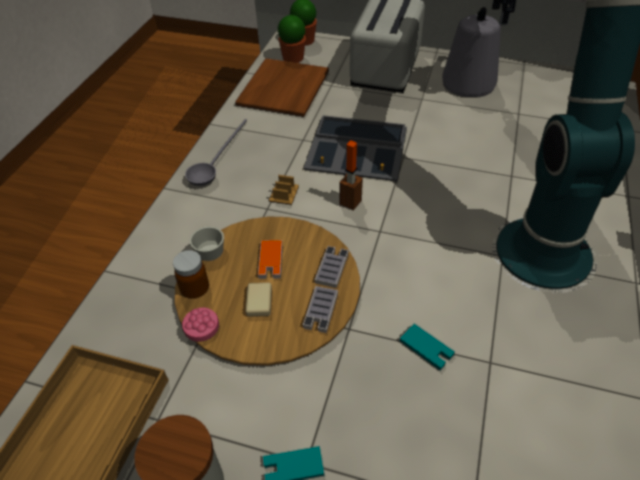

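View pics/wrist0.png

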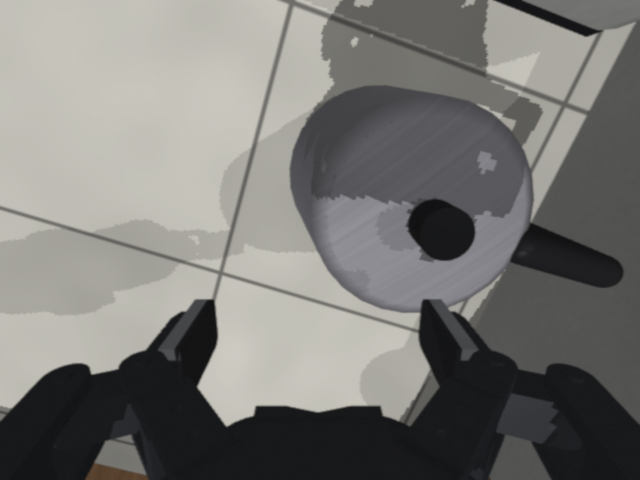

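```bash
cat > h.py <<'E'
from workcell import env
import numpy as np, cv2
from scipy.spatial.transform import Rotation as R
def ray(cal,uv,z):
    K,P=cal['K'],cal['pose']; uv=np.atleast_2d(uv).astype(float)
    d=np.c_[(uv-K[:2,2])/[K[0,0],K[1,1]],np.ones(len(uv))]@P[:3,:3].T
    o=P[:3,3]; return o+d*((z-o[2])/d[:,2])[:,None]
def cloud(cal,d):
    K,P=cal['K'],cal['pose']; v,u=np.mgrid[:d.shape[0],:d.shape[1]]
    c=np.stack([(u-K[0,2])/K[0,0]*d,(v-K[1,2])/K[1,1]*d,d],-1)
    return c@P[:3,:3].T+P[:3,3]
def proj(cal,p):
    K,P=cal['K'],cal['pose']; c=(np.atleast_2d(p)-P[:3,3])@P[:3,:3]; q=c@K.T; return q[:,:2]/q[:,2:]
def go(pos,rot=None,w=None):
    """print shift/turn from current pose to target; rot 3x3"""
    s=env.sense(); p,r=np.array(s['tool_pos']),np.array(s['tool_rot'])
    out=(r.T@(np.array(pos)-p))*1000
    rv=R.from_matrix(r.T@rot).as_rotvec() if rot is not None else np.zeros(3)
    print('shift mm',out.round(1),'turn',rv.round(3),'deg',np.degrees(np.linalg.norm(rv)).round(1)); return out,rv
def down(yaw):
    """tool down, tool y axis (jaw) at angle yaw from world x"""
    y=np.array([np.cos(yaw),np.sin(yaw),0]); z=np.array([0,0,-1.]); return np.c_[np.cross(y,z),y,z]
def st():
    s=env.sense(); print('t',round(s['time'],2),'p',np.round(s['tool_pos'],4).tolist(),'w',round(s['width'],3),'f',np.round(s['ft_force'],1).tolist()); return s
def snap(n,name,crop=None,k=1):
    c=env.calibration(n); p,d=env.capture(n); q=p[:,:,::-1]
    if crop: u0,v0,u1,v1=crop; q=q[v0:v1,u0:u1]
    if k!=1: q=cv2.resize(q,None,fx=k,fy=k,interpolation=cv2.INTER_CUBIC)
    cv2.imwrite(f'pics/{name}.png',q); return c,p,d
E
python3 - <<'E'
from h import *
c,p,d=snap('top','t1',(180,120,340,310),3.1)
W=cloud(c,d); hsv=cv2.cvtColor(p,cv2.COLOR_RGB2HSV)
cv2.imwrite('pics/caddy1.png',cv2.resize(p[180:300,360:540,::-1],None,fx=4,fy=4,interpolation=cv2.INTER_CUBIC))
def m(mask,name,zlo,zhi,top):
    mk=(mask&(W[...,2]>zlo)&(W[...,2]<zhi)).astype(np.uint8)
    n,l,s,ce=cv2.connectedComponentsWithStats(mk)
    for i in range(1,n):
        if s[i,4]<60: continue
        pts=np.argwhere(l==i)[:,::-1]
        w=ray(c,pts,top)[:,:2]; r=cv2.minAreaRect((w*1000).astype(np.float32))
        print(name,s[i,4],'px',ce[i].round(),'z',np.median(W[l==i][:,2]).round(4),'rect',np.round(r[0],1),np.round(r[1],1),round(r[2],1))
H,S,V=[hsv[...,i].astype(int) for i in range(3)]
tt=np.zeros_like(H,bool); tt[125:305,180:352]=1
print('table z',np.median(W[220:230,200:210,2]), 'caddy', W[240,510],W[240,440])
m(tt&(W[...,2]>.031),'raised',.031,.2,.038)
m((H<14)&(S>180)&(V>120),'orange',.0,.4,.038)
ru=np.zeros_like(H,bool);ru[165:210,365:405]=1
m(ru,'rack',.015,.06,.041)
ru=np.zeros_like(H,bool);ru[230:280,370:420]=1
m(ru,'cup',.06,.09,.075); m(ru,'stick',.12,.4,.186)
ru=np.zeros_like(H,bool);ru[180:300,420:535]=1
m(ru,'caddy',.006,.05,.018)
E
```

```text
table z 0.024206726881212948 caddy [ 0.50661502 -0.329811    0.01212667] [ 0.50764485 -0.15823923  0.00539648]
raised 419 px [283. 145.] z 0.0563 rect [733.6 227.3] [75.  75.8] 63.9
raised 731 px [240. 152.] z 0.1115 rect [722.6 334.4] [83.9 64.6] 33.5
raised 694 px [205. 178.] z 0.0466 rect [656.3 417.9] [72.  70.6] 0.8
raised 757 px [289. 208.] z 0.0377 rect [582.2 216.7] [ 49.4 102.3] 16.8
raised 651 px [241. 215.] z 0.0457 rect [567.7 329.7] [53.5 77.3] 18.6
raised 755 px [294. 265.] z 0.0379 rect [445.8 199.4] [96.4 45.8] 89.9
raised 786 px [248. 268.] z 0.038 rect [436.6 314.4] [ 48.6 100.7] 2.3
rack 61 px [374. 187.] z 0.0379 rect [632.9   6. ] [ 7.3 42. ] 89.4
rack 63 px [385. 187.] z 0.0368 rect [635.3 -19.5] [42.2  8.5] 3.9
rack 60 px [396. 186.] z 0.0359 rect [636.5 -45.2] [ 7.3 39.6] 89.2
cup 185 px [392. 256.] z 0.0739 rect [466.2 -36.2] [43.2 43.6] 74.1
stick 113 px [400. 251.] z 0.1828 rect [464.8 -33.3] [23.2 25. ] 70.8
caddy 7903 px [476. 242.] z 0.0101 rect [ 503.8 -244.7] [251.  232.1] 4.7
```

View pics/t1.png

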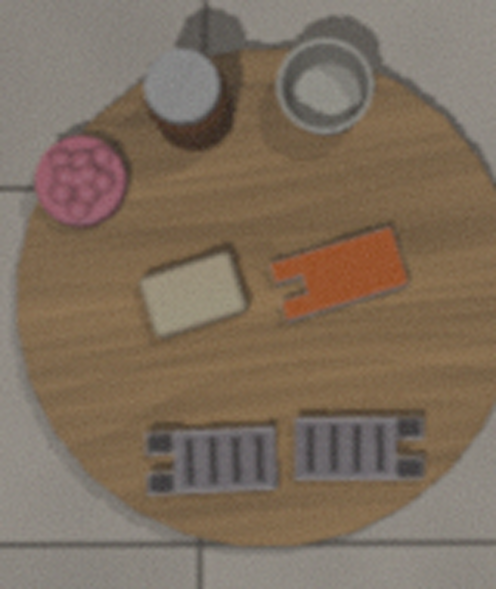

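View pics/caddy1.png

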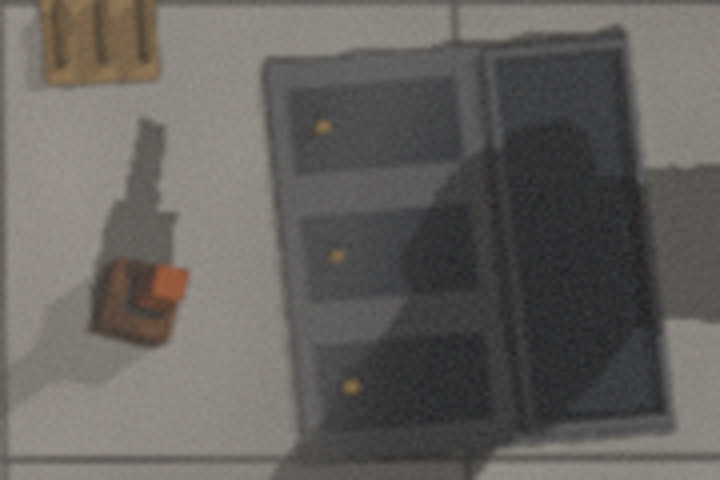

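Run:
```python
from h import *
c,p,d=snap('top','t2'); W=cloud(c,d)
hsv=cv2.cvtColor(p,cv2.COLOR_RGB2HSV).astype(int)
m=((hsv[...,0]>12)&(hsv[...,0]<32)&(hsv[...,1]>80)&(hsv[...,2]>70)).astype(np.uint8); m[:,:425]=0;m[:,480:]=0;m[:190]=0;m[300:]=0
n,l,s,ce=cv2.connectedComponentsWithStats(m)
P=[]
for i in range(1,n):
    w=ray(c,ce[i],.027)[0]; print(s[i,4],ce[i].round(1),w.round(4)); P.append(w[:2])
# caddy outline at z=.01
mk=((W[...,2]>.006)&(W[...,2]<.05)).astype(np.uint8); mk[:,:420]=0;mk[:,540:]=0;mk[:180]=0;mk[300:]=0
pts=np.argwhere(mk)[:,::-1]; w=W[mk>0]
r=cv2.minAreaRect((w[:,:2]*1000).astype(np.float32)); print(r)
# profile across bay1 along caddy y and pocket
a=np.radians(4.7); X=np.array([np.cos(a),np.sin(a)]);Y=np.array([-X[1],X[0]])
o=np.array([.504,-.245])
for xx in (-80,-40,0,40):
  print(xx,[round(float(W[int(round(q[1])),int(round(q[0])),2])*1000) for q in proj(c,[np.r_[o+X*xx/1000+Y*t/1000,.01] for t in range(-115,116,10)])])
S=st();print(S['joint_positions'])
```

```text
8 [440.1 211.1] [ 0.5766 -0.1557  0.027 ]
4 [443.5 243.5] [ 0.4968 -0.1621  0.027 ]
10 [447.5 276.2] [ 0.4171 -0.17    0.027 ]
((510.258544921875, -255.892578125), (295.6387939453125, 294.7355651855469), 0.08762985467910767)
-80 [24, 8, 5, 8, 4, 6, 9, 13, 6, 23, 8, 9, 12, 9, 11, 11, 7, 8, 5, 16, 16, 10, 13, -3]
-40 [16, 9, 9, 7, 11, 7, 18, 3, 10, 14, 6, 8, 3, 9, 4, 8, 11, 6, 9, 11, 7, 5, 7, -5]
0 [13, 11, 10, 14, 11, 14, 11, 4, 6, 16, 15, 5, 8, 14, 9, 13, 9, 6, 11, 16, 20, 13, 11, -1]
40 [18, 9, 10, 5, 8, 11, 4, 9, 10, 18, 5, 9, 12, 11, 9, 8, 6, 7, 13, 9, 6, 6, 11, 2]
t 0.25 p [0.2017, -0.6176, 0.2274] w 0.999 f [-0.4, 0.4, -0.5]
[ 1.2120092   0.46790262 -0.01161769  1.60313213  0.00597639  1.07140273
 -0.05632689]
```

Run:
```python
from h import *
go([.50,-.30,.25],down(np.radians(-60)))
go([.582,.217,.16],down(np.radians(16.8)))
```

```text
shift mm [ 382.1 -209.3  -22.4] turn [-0.001 -0.    -0.208] deg 11.9
shift mm [ 620.6 -675.3   68. ] turn [-1.000e-03 -1.000e-03 -1.548e+00] deg 88.7
```

```bash
python3 -m creep '[{"hand":0,"x":0,"y":0,"z":-40,"wx":0,"wy":0,"wz":0},{"hand":0,"x":620,"y":-675,"z":-40,"wx":0,"wy":0,"wz":-1.0},{"hand":0,"x":620,"y":-675,"z":-40,"wx":0,"wy":0,"wz":-1.0},{"hand":0,"x":620,"y":-675,"z":-40,"wx":0,"wy":0,"wz":-1.0},{"hand":0,"x":620,"y":-675,"z":-40,"wx":0,"wy":0,"wz":-1.0},{"hand":0,"x":620,"y":-675,"z":-40,"wx":0,"wy":0,"wz":-1.0},{"hand":0,"x":620,"y":-675,"z":-40,"wx":0,"wy":0,"wz":-1.0},{"hand":0,"x":620,"y":-675,"z":-40,"wx":0,"wy":0,"wz":-1.0},{"hand":0,"x":620,"y":-675,"z":-40,"wx":0,"wy":0,"wz":-1.0},{"hand":0,"x":620,"y":-675,"z":-40,"wx":0,"wy":0,"wz":-1.0}]'
cat > log.py <<'E'
from h import *
import json,os
s=env.sense(); L=json.load(open('log.json')) if os.path.exists('log.json') else []
L.append([list(map(float,s['joint_positions'])),list(map(float,s['tool_pos'])),np.array(s['tool_rot']).tolist()])
json.dump(L,open('log.json','w'))
st(); print('q',np.round(s['joint_positions'],3))
E
python3 log.py; python3 -c "
from h import *
go([.582,.217,.16],down(np.radians(16.8)))"
```

```text
time: 1.25
tool_pos: [0.3886, -0.2063, 0.268]
tool_rot: [[0.253, 0.968, 0.0], [0.968, -0.253, -0.0], [-0.0, 0.0, -1.0]]
ft_force: [1.6, -0.7, -0.3]
width: 1.002
t 1.25 p [0.3886, -0.2063, 0.268] w 1.002 f [1.6, -0.7, -0.3]
q [ 0.842  0.093 -0.451  2.02   0.047  1.039  0.114]
shift mm [458.4  80.1 108. ] turn [ 0.     0.    -0.549] deg 31.4
```

```bash
python3 -m creep '[{"hand":0,"x":458,"y":80,"z":0,"wx":0,"wy":0,"wz":-0.55},{"hand":0,"x":458,"y":80,"z":0,"wx":0,"wy":0,"wz":-0.55},{"hand":0,"x":458,"y":80,"z":0,"wx":0,"wy":0,"wz":-0.55},{"hand":0,"x":458,"y":80,"z":0,"wx":0,"wy":0,"wz":-0.55},{"hand":0,"x":458,"y":80,"z":0,"wx":0,"wy":0,"wz":-0.55},{"hand":0,"x":458,"y":80,"z":0,"wx":0,"wy":0,"wz":-0.55},{"hand":0,"x":458,"y":80,"z":0,"wx":0,"wy":0,"wz":-0.55},{"hand":0,"x":458,"y":80,"z":0,"wx":0,"wy":0,"wz":-0.55},{"hand":0,"x":458,"y":80,"z":50,"wx":0,"wy":0,"wz":-0.55},{"hand":0,"x":458,"y":80,"z":50,"wx":0,"wy":0,"wz":-0.55}]'
python3 log.py; python3 -c "
from h import *
go([.582,.217,.16],down(np.radians(16.8)))
snap('wrist','w1')"
```

```text
time: 2.25
tool_pos: [0.5819, 0.2198, 0.2166]
tool_rot: [[-0.293, 0.956, -0.0], [0.956, 0.293, 0.001], [0.001, 0.0, -1.0]]
ft_force: [0.1, -0.2, -0.4]
width: 1.001
t 2.25 p [0.5819, 0.2198, 0.2166] w 1.001 f [0.1, -0.2, -0.4]
q [ 0.073  0.533 -0.674  1.652  0.365  1.086 -0.409]
shift mm [-2.8 -0.7 56.6] turn [ 0.    -0.001  0.004] deg 0.2
```

View pics/w1.png

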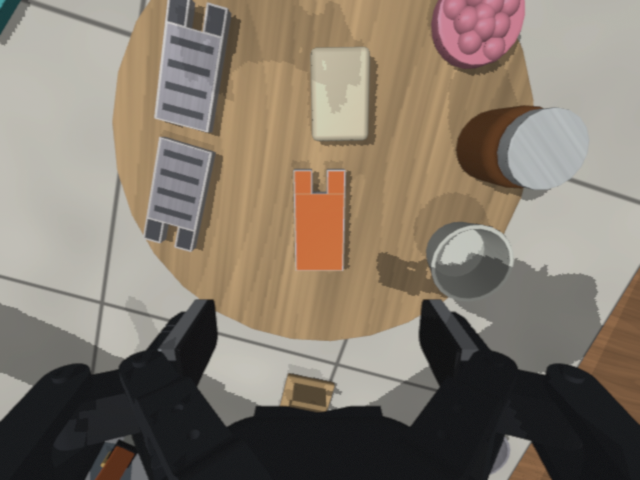

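Wrist view: the orange-back insert is at (320,220) with its notch up-image. The steel-up inserts are at (191,65) and (180,193), and the soap is at (340,93). Possible confusions are the turquoise decoys, seen in the top view at (121,287) and (242,361) and off the turntable, and the cream soap. I choose the three orange/steel plates on the disc.

```bash
cat > meas.py <<'E'
from h import *
def inserts(cam='wrist',zs=.038,lo=.0315,hi=.045,name=None):
    c,p,d=snap(cam,name or 'tmp'); W=cloud(c,d); hsv=cv2.cvtColor(p,cv2.COLOR_RGB2HSV).astype(int)
    mk=((W[...,2]>lo)&(W[...,2]<hi)&(d>0)).astype(np.uint8)
    mk=cv2.morphologyEx(mk,cv2.MORPH_OPEN,np.ones((3,3)))
    n,l,s,ce=cv2.connectedComponentsWithStats(mk); out=[]
    for i in range(1,n):
        if s[i,4]<400: continue
        pts=np.argwhere(l==i)[:,::-1]; w=ray(c,pts,zs)[:,:2]*1000
        r=cv2.minAreaRect(w.astype(np.float32)); a,b=r[1]
        if not(85<max(a,b)<112 and 38<min(a,b)<56): continue
        ang=r[2] if a>b else r[2]+90
        ctr=np.array(r[0]); u=np.array([np.cos(np.radians(ang)),np.sin(np.radians(ang))]); q=(w-ctr); t=q@u; v=q@[-u[1],u[0]]
        # notch: fewer pixels near centre line on that end
        e=[np.sum((np.abs(v)<5)&(t*sg>32)) for sg in(1,-1)]
        if e[0]>e[1]: u=-u; ang+=180
        hh=hsv[l==i]; orange=np.mean((hh[:,0]<14)&(hh[:,1]>150))
        print('px',ce[i].round(),'ctr',ctr.round(1),'size',np.round(r[1],1),'notch dir deg',round((ang+180)%360-180,1),'orange',orange.round(2),'z',np.median(W[l==i][:,2]).round(4),e); out.append((ctr,ang,orange))
    return out
E
python3 -c "
from meas import *
inserts()"
```

```text
px [191.  68.] ctr [440.4 312. ] size [50.1 99.9] notch dir deg 92.5 orange 0.0 z 0.038 [np.int64(0), np.int64(244)]
px [177. 195.] ctr [449.5 197.2] size [ 49.8 100.9] notch dir deg -89.8 orange 0.0 z 0.0379 [np.int64(228), np.int64(0)]
px [320. 226.] ctr [585.4 212.8] size [ 48.  100.1] notch dir deg 107.0 orange 0.85 z 0.0381 [np.int64(0), np.int64(163)]
```

```bash
python3 -c "
from h import *
go([.5845,.2135,.044],down(np.radians(17)))"
```

```text
shift mm [ -8.3   3.2 170.3] turn [-0.005 -0.003  0.003] deg 0.4
```

```bash
python3 -m creep '[{"hand":0,"x":-8,"y":2,"z":50,"wx":0,"wy":0,"wz":0},{"hand":0,"x":-8,"y":2,"z":100,"wx":0,"wy":0,"wz":0},{"hand":0,"x":-8,"y":2,"z":140,"wx":0,"wy":0,"wz":0},{"hand":0,"x":-8,"y":2,"z":160,"wx":0,"wy":0,"wz":0},{"hand":0,"x":-8,"y":2,"z":170,"wx":0,"wy":0,"wz":0},{"hand":0,"x":-8,"y":2,"z":170,"wx":0,"wy":0,"wz":0},{"hand":1,"x":-8,"y":2,"z":170,"wx":0,"wy":0,"wz":0},{"hand":1,"x":-8,"y":2,"z":170,"wx":0,"wy":0,"wz":0},{"hand":1,"x":-8,"y":2,"z":170,"wx":0,"wy":0,"wz":0},{"hand":1,"x":-8,"y":2,"z":170,"wx":0,"wy":0,"wz":0}]'; python3 log.py
```

```text
time: 3.35
tool_pos: [0.5839, 0.2135, 0.0454]
tool_rot: [[-0.295, 0.955, -0.004], [0.955, 0.295, 0.001], [0.003, -0.003, -1.0]]
ft_force: [0.8, -0.7, 0.5]
width: 0.335
t 3.35 p [0.5839, 0.2135, 0.0454] w 0.335 f [0.8, -0.7, 0.5]
q [ 0.003  0.736 -0.562  1.755  0.515  0.804 -0.509]
```

```bash
python3 -m creep '[{"hand":1,"x":0,"y":0,"z":0,"wx":0,"wy":0,"wz":0},{"hand":1,"x":0,"y":0,"z":0,"wx":0,"wy":0,"wz":0},{"hand":1,"x":0,"y":0,"z":-10,"wx":0,"wy":0,"wz":0},{"hand":1,"x":0,"y":0,"z":-30,"wx":0,"wy":0,"wz":0},{"hand":1,"x":0,"y":0,"z":-60,"wx":0,"wy":0,"wz":0},{"hand":1,"x":0,"y":0,"z":-100,"wx":0,"wy":0,"wz":0},{"hand":1,"x":0,"y":0,"z":-150,"wx":0,"wy":0,"wz":0},{"hand":1,"x":0,"y":0,"z":-180,"wx":0,"wy":0,"wz":0},{"hand":1,"x":0,"y":0,"z":-180,"wx":0,"wy":0,"wz":0},{"hand":1,"x":0,"y":0,"z":-180,"wx":0,"wy":0,"wz":0}]'; python3 log.py; python3 -c "
from h import *
snap('wrist','w2')"
```

```text
time: 4.35
tool_pos: [0.5848, 0.2133, 0.2265]
tool_rot: [[-0.295, 0.955, -0.002], [0.955, 0.295, 0.001], [0.002, -0.002, -1.0]]
ft_force: [-1.0, -0.6, 0.5]
width: -0.002
t 4.35 p [0.5848, 0.2133, 0.2265] w -0.002 f [-1.0, -0.6, 0.5]
q [ 0.09   0.526 -0.681  1.64   0.359  1.106 -0.389]
```

View pics/w2.png

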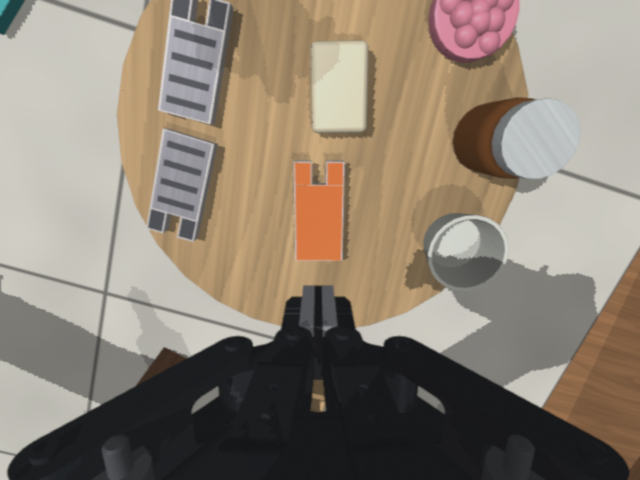

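Run:
```python
from h import *
s=env.sense(); P=np.array(s['tool_pos']);Rm=np.array(s['tool_rot'])
c=env.calibration('wrist'); p,d=env.capture('wrist'); W=cloud(c,d)
T=(W-P)@Rm*1000
for v in range(284,330,4): print(v,[T[v,u].round(0).tolist() for u in (308,318,328)])
from meas import *
inserts()
```

```text
284 [[-83.0, -10.0, 201.0], [-83.0, 1.0, 200.0], [-83.0, 12.0, 201.0]]
288 [[11.0, -4.0, -11.0], [10.0, 0.0, -9.0], [12.0, 5.0, -12.0]]
292 [[11.0, -4.0, -15.0], [11.0, 0.0, -14.0], [11.0, 4.0, -14.0]]
296 [[12.0, -4.0, -19.0], [11.0, 0.0, -18.0], [11.0, 4.0, -18.0]]
300 [[11.0, -4.0, -22.0], [11.0, 0.0, -22.0], [11.0, 4.0, -21.0]]
304 [[12.0, -4.0, -26.0], [11.0, 0.0, -25.0], [11.0, 4.0, -25.0]]
308 [[12.0, -3.0, -30.0], [11.0, 0.0, -28.0], [11.0, 4.0, -28.0]]
312 [[11.0, -3.0, -31.0], [11.0, 0.0, -30.0], [11.0, 4.0, -31.0]]
316 [[11.0, -3.0, -35.0], [11.0, 0.0, -35.0], [11.0, 4.0, -34.0]]
320 [[11.0, -3.0, -37.0], [11.0, 0.0, -37.0], [12.0, 4.0, -38.0]]
324 [[11.0, -3.0, -40.0], [11.0, 0.0, -40.0], [11.0, 4.0, -40.0]]
328 [[10.0, -3.0, -41.0], [10.0, 0.0, -41.0], [11.0, 4.0, -42.0]]
px [194.  60.] ctr [440.3 312. ] size [ 50.1 100. ] notch dir deg 92.3 orange 0.0 z 0.038 [np.int64(0), np.int64(236)]
px [181. 182.] ctr [449.6 197. ] size [ 49.8 100.5] notch dir deg -89.8 orange 0.0 z 0.0379 [np.int64(218), np.int64(0)]
px [320. 213.] ctr [585.3 213.2] size [48.  99.3] notch dir deg 107.1 orange 0.85 z 0.038 [np.int64(0), np.int64(170)]
```

Run:
```python
from h import *
s=env.sense(); P=np.array(s['tool_pos']);Rm=np.array(s['tool_rot'])
c,p,d=snap('side','s1'); W=cloud(c,d)
uv=proj(c,[P,P+Rm[:,2]*.019,P-Rm[:,2]*.05]); print(uv)
u,v=map(int,uv[0]); q=p[max(0,v-90):v+70,u-80:u+80,::-1].copy()
for a in uv[:2]: cv2.circle(q,(int(a[0])-u+80,int(a[1])-max(0,v-90)),2,(0,255,0),-1)
cv2.imwrite('pics/s1c.png',cv2.resize(q,None,fx=3.5,fy=3.5))
```

```text
[[262.0925281  195.20225506]
 [263.07562491 202.18019937]
 [259.38603428 175.99177345]]
```

View pics/s1c.png

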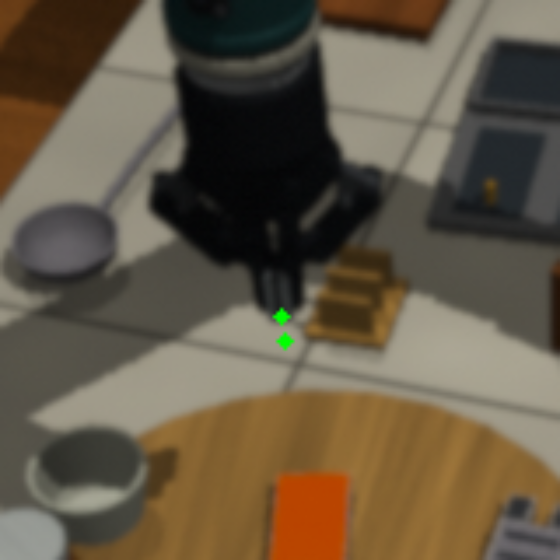

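```bash
python3 -m creep '[{"hand":0,"x":0,"y":0,"z":50,"wx":0,"wy":0,"wz":0},{"hand":0,"x":0,"y":0,"z":100,"wx":0,"wy":0,"wz":0},{"hand":0,"x":0,"y":0,"z":140,"wx":0,"wy":0,"wz":0},{"hand":0,"x":0,"y":0,"z":140,"wx":0,"wy":0,"wz":0},{"hand":0,"x":0,"y":0,"z":140,"wx":0,"wy":0,"wz":0},{"hand":0,"x":0,"y":0,"z":140,"wx":0,"wy":0,"wz":0},{"hand":0,"x":0,"y":0,"z":140,"wx":0,"wy":0,"wz":0},{"hand":0,"x":0,"y":0,"z":165,"wx":0,"wy":0,"wz":0},{"hand":0,"x":0,"y":0,"z":180,"wx":0,"wy":0,"wz":0},{"hand":0,"x":0,"y":0,"z":180,"wx":0,"wy":0,"wz":0}]'; python3 log.py
python3 - <<'E'
from h import *
s=env.sense(); P=np.array(s['tool_pos']);Rm=np.array(s['tool_rot'])
c,p,d=snap('wrist','w3'); W=cloud(c,d)
T=(W-P)@Rm*1000
m=(T[...,2]<15)&(abs(T[...,0])<25)&(abs(T[...,1])<65)&(T[...,2]>-60)
for u in range(180,225,6): 
  vs=np.where(m[:,u])[0]; 
  if len(vs): print(u,vs.min(),T[vs.min()+2,u].round(0).tolist(),T[vs.min()+10,u].round(0))
E
```

```text
time: 5.55
tool_pos: [0.5817, 0.2121, 0.0427]
tool_rot: [[-0.295, 0.955, -0.009], [0.955, 0.295, -0.001], [0.002, -0.009, -1.0]]
ft_force: [-0.2, -0.2, 0.4]
width: 0.998
t 5.55 p [0.5817, 0.2121, 0.0427] w 0.998 f [-0.2, -0.2, 0.4]
q [ 0.004  0.74  -0.563  1.758  0.518  0.805 -0.511]
180 312 [7.0, -54.0, -25.0] [ 12. -48. -39.]
186 311 [11.0, -48.0, -32.0] [ 11. -46. -38.]
192 302 [11.0, -49.0, -25.0] [ 11. -46. -32.]
198 299 [11.0, -47.0, -22.0] [ 12. -45. -30.]
204 299 [11.0, -45.0, -22.0] [ 11. -43. -28.]
210 299 [11.0, -42.0, -23.0] [  8. -43. -23.]
216 320 [-1.0, -42.0, -18.0] [ -5. -43. -18.]
```

View pics/w3.png

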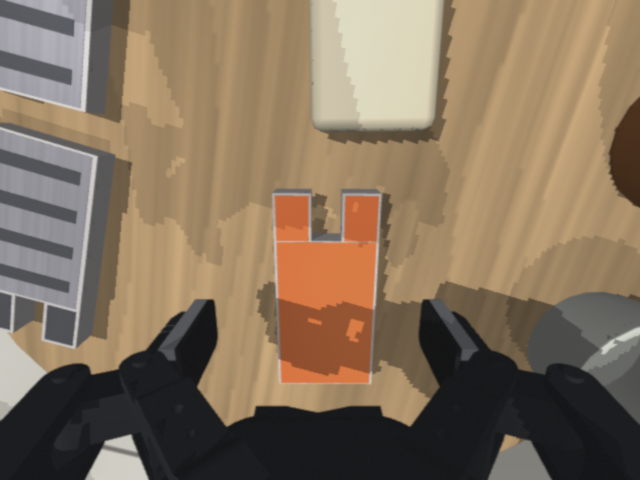

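```bash
python3 -m creep '[{"hand":0,"x":0,"y":3,"z":15,"wx":0,"wy":0,"wz":0},{"hand":0,"x":0,"y":3,"z":28,"wx":0,"wy":0,"wz":0},{"hand":0,"x":0,"y":3,"z":28,"wx":0,"wy":0,"wz":0},{"hand":1,"x":0,"y":3,"z":28,"wx":0,"wy":0,"wz":0},{"hand":1,"x":0,"y":3,"z":28,"wx":0,"wy":0,"wz":0},{"hand":1,"x":0,"y":3,"z":28,"wx":0,"wy":0,"wz":0},{"hand":1,"x":0,"y":3,"z":28,"wx":0,"wy":0,"wz":0},{"hand":1,"x":0,"y":3,"z":28,"wx":0,"wy":0,"wz":0},{"hand":1,"x":0,"y":3,"z":28,"wx":0,"wy":0,"wz":0},{"hand":1,"x":0,"y":3,"z":28,"wx":0,"wy":0,"wz":0}]'; python3 log.py
```

```text
time: 6.6
tool_pos: [0.588, 0.215, 0.0184]
tool_rot: [[-0.295, 0.955, -0.001], [0.955, 0.295, 0.003], [0.003, -0.0, -1.0]]
ft_force: [1.9, 0.5, 7.3]
width: 0.549
t 6.6 p [0.588, 0.215, 0.0184] w 0.549 f [1.9, 0.5, 7.3]
q [-0.013  0.778 -0.541  1.753  0.544  0.765 -0.529]
```

```bash
python3 -c "
from h import *
go([.58,-.19,.16],down(np.radians(4.9)))"; python3 -m creep '[{"hand":1,"x":0,"y":0,"z":-20,"wx":0,"wy":0,"wz":0},{"hand":1,"x":0,"y":0,"z":-70,"wx":0,"wy":0,"wz":0},{"hand":1,"x":0,"y":0,"z":-120,"wx":0,"wy":0,"wz":0},{"hand":1,"x":0,"y":0,"z":-140,"wx":0,"wy":0,"wz":0},{"hand":1,"x":-384,"y":-127,"z":-140,"wx":0,"wy":0,"wz":0.21},{"hand":1,"x":-384,"y":-127,"z":-140,"wx":0,"wy":0,"wz":0.21},{"hand":1,"x":-384,"y":-127,"z":-140,"wx":0,"wy":0,"wz":0.21},{"hand":1,"x":-384,"y":-127,"z":-140,"wx":0,"wy":0,"wz":0.21},{"hand":1,"x":-384,"y":-127,"z":-140,"wx":0,"wy":0,"wz":0.21},{"hand":1,"x":-384,"y":-127,"z":-140,"wx":0,"wy":0,"wz":0.21}]'; python3 log.py;python3 -c "
from h import *
go([.58,-.19,.16],down(np.radians(4.9)))"
```

```text
shift mm [-384.2 -127.2 -142.7] turn [-0.001 -0.003  0.214] deg 12.3
time: 7.6
tool_pos: [0.5819, -0.0871, 0.1593]
tool_rot: [[-0.09, 0.996, 0.0], [0.996, 0.09, 0.002], [0.002, 0.0, -1.0]]
ft_force: [1.0, -0.1, -0.6]
width: 0.543
t 7.6 p [0.5819, -0.0871, 0.1593] w 0.543 f [1.0, -0.1, -0.6]
q [ 0.536  0.523 -0.583  1.787  0.346  0.936 -0.104]
shift mm [-102.3  -11.2   -1. ] turn [ 0.    -0.002  0.005] deg 0.3
```

```bash
python3 -m creep '[{"hand":1,"x":-50,"y":-6,"z":0,"wx":0,"wy":0,"wz":0},{"hand":1,"x":-70,"y":-8,"z":0,"wx":0,"wy":0,"wz":0},{"hand":1,"x":-80,"y":-9,"z":0,"wx":0,"wy":0,"wz":0},{"hand":1,"x":-80,"y":-9,"z":0,"wx":0,"wy":0,"wz":0},{"hand":1,"x":-80,"y":-9,"z":0,"wx":0,"wy":0,"wz":0},{"hand":1,"x":-80,"y":-9,"z":0,"wx":0,"wy":0,"wz":0},{"hand":1,"x":-80,"y":-9,"z":0,"wx":0,"wy":0,"wz":0},{"hand":1,"x":-80,"y":-9,"z":0,"wx":0,"wy":0,"wz":0},{"hand":1,"x":-80,"y":-9,"z":0,"wx":0,"wy":0,"wz":0},{"hand":1,"x":-80,"y":-9,"z":0,"wx":0,"wy":0,"wz":0}]'; python3 log.py; python3 -c "
from h import *
snap('wrist','w4')"
```

```text
time: 8.6
tool_pos: [0.5802, -0.1674, 0.159]
tool_rot: [[-0.091, 0.996, 0.0], [0.996, 0.091, 0.002], [0.002, 0.0, -1.0]]
ft_force: [0.7, -0.8, -1.1]
width: 0.55
t 8.6 p [0.5802, -0.1674, 0.159] w 0.55 f [0.7, -0.8, -1.1]
q [ 0.649  0.544 -0.567  1.749  0.345  0.95   0.035]
```

View pics/w4.png

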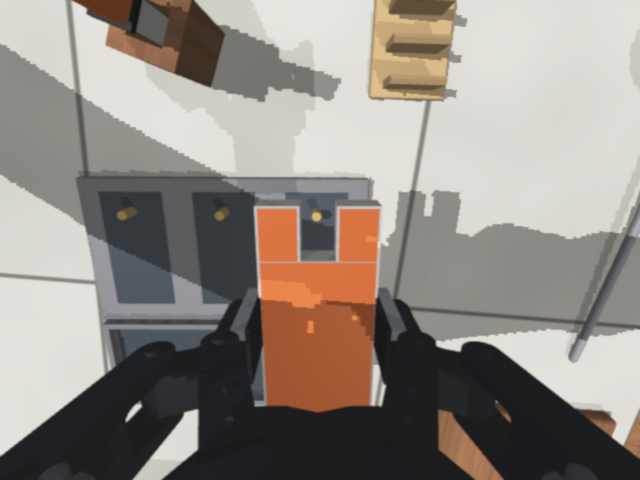

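Insert A is held square. Its notch is at (318,235), the brass pins are at (316,216), (220,215) and (125,214), and the rack is at top right.

```bash
cat > hold.py <<'E'
from h import *
def held(name='tmp',pins=True,zp=.028):
    """orange plate held tool-down: fit its pose; pins by colour"""
    s=env.sense();P=np.array(s['tool_pos']);Rm=np.array(s['tool_rot'])
    c,p,d=snap('wrist',name); W=cloud(c,d); hsv=cv2.cvtColor(p,cv2.COLOR_RGB2HSV).astype(int); H,S,V=[hsv[...,i] for i in range(3)]
    T=(W-P)@Rm*1000
    m=((H<14)&(S>150)&(V>60)&(T[...,2]<10)&(abs(T[...,1])<40)&(d>0)&(d<.3)).astype(np.uint8)
    n,l,st_,ce=cv2.connectedComponentsWithStats(m); i=1+np.argmax(st_[1:,4]); t=T[l==i]
    zt=np.median(t[:,2]); print('plate top tool z',zt.round(1),'world',P[2]*1000-zt)
    v,u=np.where(l==i)
    w=ray(c,np.c_[u,v],P[2]-zt/1000); t=(w-P)@Rm*1000
    for a in(-15,0,15): k=abs(t[:,1]-a)<2.5; print(' y',a,'x max',t[k,0].max().round(1),end='')
    print()
    for a in(20,30,40): k=abs(t[:,0]-a)<1.5; print(' x',a,'y',t[k,1].min().round(1),t[k,1].max().round(1),end='') if k.any() else 0
    print()
    m=((H>12)&(H<30)&(S>90)&(V>90)&(abs(W[...,2]-.022)<.014)).astype(np.uint8)
    n,l,st_,ce=cv2.connectedComponentsWithStats(m)
    for i in range(1,n):
        if st_[i,4]<8: continue
        w=W[l==i]; 
        vv,uu=np.where((l==i)&(W[...,2]>zp-.004)) 
        if len(vv)<4: continue
        q=ray(c,[uu.mean(),vv.mean()],zp)[0]; print('pin px',ce[i].round(),len(vv),'world',(q*1000).round(1),'tool',((q-P)@Rm*1000).round(1),'zmax',w[:,2].max().round(3))
E
python3 -c "
from hold import *
held()"
```

```text
plate top tool z -19.6 world 178.66790086440997
 y -15 x max 25.7 y 0 x max 25.7 y 15 x max 25.7
 x 20 y -22.4 22.5
pin px [410.  45.] 784 world [637.8 -19.2  28. ] tool [142.2  70.7 131.4] zmax 0.036
pin px [126. 213.] 88 world [ 420.3 -171.    28. ] tool [  10.6 -159.6  131. ] zmax 0.029
pin px [221. 214.] 76 world [ 499.3 -164.2   28. ] tool [ 10.2 -80.3 131.1] zmax 0.029
pin px [316. 215.] 78 world [ 578.1 -157.5   28. ] tool [  9.8  -1.2 131.1] zmax 0.03
```

```bash
python3 -m creep '[{"hand":1,"x":-24,"y":-1,"z":0,"wx":0,"wy":0,"wz":0},{"hand":1,"x":-24,"y":-1,"z":50,"wx":0,"wy":0,"wz":0},{"hand":1,"x":-24,"y":-1,"z":80,"wx":0,"wy":0,"wz":0},{"hand":1,"x":-24,"y":-1,"z":100,"wx":0,"wy":0,"wz":0},{"hand":1,"x":-24,"y":-1,"z":110,"wx":0,"wy":0,"wz":0},{"hand":1,"x":-24,"y":-1,"z":110,"wx":0,"wy":0,"wz":0},{"hand":1,"x":-24,"y":-1,"z":110,"wx":0,"wy":0,"wz":0},{"hand":1,"x":-24,"y":-1,"z":110,"wx":0,"wy":0,"wz":0},{"hand":1,"x":-24,"y":-1,"z":110,"wx":0,"wy":0,"wz":0},{"hand":1,"x":-24,"y":-1,"z":110,"wx":0,"wy":0,"wz":0}]'; python3 log.py; python3 -c "
from hold import *
held('w5')"
```

```text
time: 9.7
tool_pos: [0.5818, -0.1915, 0.0499]
tool_rot: [[-0.09, 0.996, 0.001], [0.996, 0.09, 0.002], [0.002, 0.002, -1.0]]
ft_force: [0.7, -0.0, -0.8]
width: 0.545
t 9.7 p [0.5818, -0.1915, 0.0499] w 0.545 f [0.7, -0.0, -0.8]
q [ 0.624  0.695 -0.488  1.785  0.442  0.772 -0.   ]
plate top tool z -19.6 world 69.49972206431879
 y -15 x max 25.7 y 0 x max 25.7 y 15 x max 25.7
 x 20 y -22.3 22.5
pin px [ 13. 213.] 120 world [ 423.4 -170.7   28. ] tool [  35.  -155.9   21.7] zmax 0.029
pin px [162. 215.] 212 world [ 499.4 -164.2   28. ] tool [ 34.5 -79.6  21.8] zmax 0.03
pin px [316. 216.] 190 world [ 578.3 -157.4   28. ] tool [34.3 -0.5 21.9] zmax 0.03
```

View pics/w5.png

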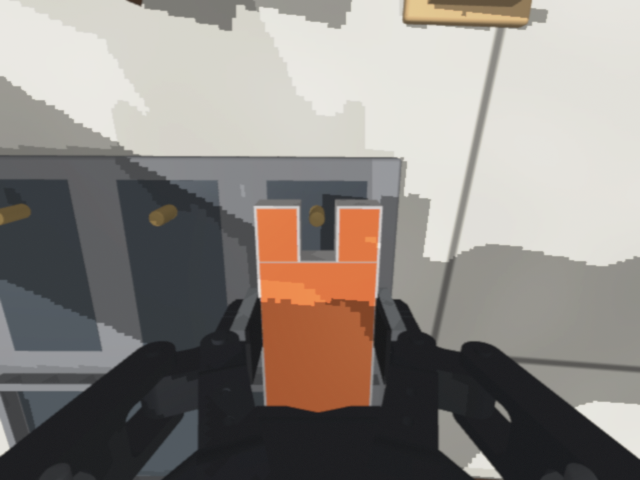

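```bash
python3 -m creep '[{"hand":1,"x":0,"y":0,"z":15,"wx":0,"wy":0,"wz":0},{"hand":1,"x":0,"y":0,"z":30,"wx":0,"wy":0,"wz":0},{"hand":1,"x":0,"y":0,"z":40,"wx":0,"wy":0,"wz":0},{"hand":1,"x":0,"y":0,"z":44,"wx":0,"wy":0,"wz":0},{"hand":1,"x":0,"y":0,"z":44,"wx":0,"wy":0,"wz":0},{"hand":1,"x":0,"y":0,"z":44,"wx":0,"wy":0,"wz":0},{"hand":0.1,"x":0,"y":0,"z":44,"wx":0,"wy":0,"wz":0},{"hand":0.1,"x":0,"y":0,"z":44,"wx":0,"wy":0,"wz":0},{"hand":0.1,"x":0,"y":0,"z":44,"wx":0,"wy":0,"wz":0},{"hand":0.1,"x":0,"y":0,"z":44,"wx":0,"wy":0,"wz":0}]'; python3 log.py;python3 -m creep '[{"hand":0.1,"x":0,"y":0,"z":-10,"wx":0,"wy":0,"wz":0},{"hand":0.1,"x":0,"y":0,"z":-40,"wx":0,"wy":0,"wz":0},{"hand":0,"x":0,"y":0,"z":-80,"wx":0,"wy":0,"wz":0},{"hand":0,"x":0,"y":0,"z":-120,"wx":0,"wy":0,"wz":0},{"hand":0,"x":0,"y":0,"z":-160,"wx":0,"wy":0,"wz":0},{"hand":0,"x":0,"y":0,"z":-200,"wx":0,"wy":0,"wz":0},{"hand":0,"x":0,"y":0,"z":-230,"wx":0,"wy":0,"wz":0},{"hand":0,"x":0,"y":0,"z":-230,"wx":0,"wy":0,"wz":0},{"hand":0,"x":0,"y":0,"z":-230,"wx":0,"wy":0,"wz":0},{"hand":0,"x":0,"y":0,"z":-230,"wx":0,"wy":0,"wz":0}]'; python3 log.py; python3 -c "
from meas import *
inserts(zs=.024,lo=.018,hi=.03,name='w6')"
```

```text
time: 10.75
tool_pos: [0.5818, -0.1914, 0.0057]
tool_rot: [[-0.09, 0.996, 0.001], [0.996, 0.09, 0.002], [0.002, 0.001, -1.0]]
ft_force: [-0.5, -0.5, -0.3]
width: 0.899
t 10.75 p [0.5818, -0.1914, 0.0057] w 0.899 f [-0.5, -0.5, -0.3]
q [ 0.598  0.758 -0.452  1.794  0.481  0.701 -0.03 ]
time: 11.75
tool_pos: [0.5806, -0.1918, 0.2347]
tool_rot: [[-0.09, 0.996, -0.001], [0.996, 0.09, 0.002], [0.002, -0.0, -1.0]]
ft_force: [0.2, -0.3, 0.6]
width: 0.999
t 11.75 p [0.5806, -0.1918, 0.2347] w 0.999 f [0.2, -0.3, 0.6]
q [ 0.71   0.475 -0.598  1.664  0.291  1.095  0.118]
px [319. 208.] ctr [ 581.7 -192.4] size [48.  99.3] notch dir deg 95.1 orange 0.83 z 0.0241 [np.int64(0), np.int64(160)]
```

View pics/w6.png

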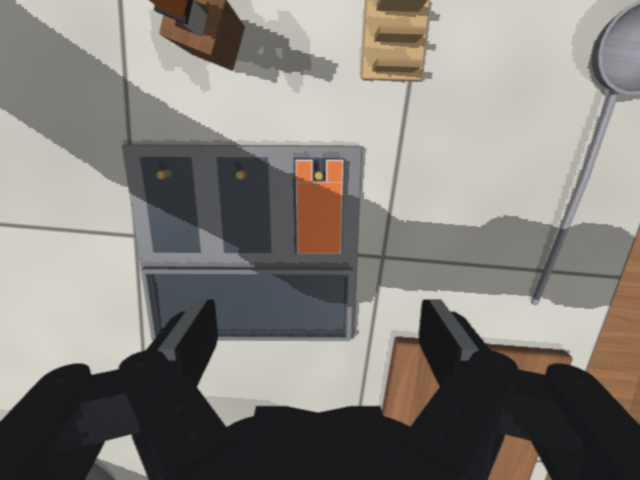

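```bash
cat > kin.py <<'E'
from h import *
import json, itertools
rz=lambda a:R.from_euler('z',a).as_matrix(); ry=lambda a:R.from_euler('y',a).as_matrix()
def frames(q,sg):
    M=np.eye(3);F=[]
    for i in range(7):
        M=M@((rz if i%2==0 else ry)(sg[i]*q[i])); F.append(M)
    return F
E
python3 - <<'E'
from kin import *
L=json.load(open('log.json')); print(len(L))
res=[]
for sg in itertools.product((1,-1),repeat=7):
    Fs=[frames(l[0],sg) for l in L]
    # tool rot = C0 * F * C1 ; test: base C0=Rz(c)
    A=np.array([f[-1] for f in Fs]);B=np.array([l[2] for l in L])
    # C0=Rz(0 or pi): z axis check then constant C1
    for c0 in (0,np.pi):
        C=[(rz(c0)@a).T@b for a,b in zip(A,B)]; e=max(np.abs(c-C[0]).max() for c in C)
        res.append((e,sg,c0))
res.sort(key=lambda r:r[0])
for r in res[:4]: print(r)
for e,sg,c0 in res[:4]:
    M=[];b=[]
    for l in L:
        F=[rz(c0)@f for f in frames(l[0],sg)]
        ez=np.eye(3)[:,2]
        M.append(np.c_[ez,F[1][:,2],F[2][:,0],F[3][:,2],F[3][:,0],F[6][:,2],F[5][:,0]]); b.append(l[1])
    x,rs,rk,_=np.linalg.lstsq(np.vstack(M),np.hstack(b),rcond=None); print(sg,c0,x.round(4),rk,np.abs(np.vstack(M)@x-np.hstack(b)).max())
    print(((rz(c0)@frames(L[0][0],sg)[6]).T@np.array(L[0][2])).round(2))
E
```

```text
11
(np.float64(6.791751062941569e-16), (-1, -1, -1, -1, -1, -1, -1), 3.141592653589793)
(np.float64(6.79391946728654e-16), (-1, 1, -1, 1, -1, 1, -1), 0)
(np.float64(0.01814061373697762), (-1, 1, -1, 1, -1, 1, -1), 3.141592653589793)
(np.float64(0.01814061373697762), (-1, -1, -1, -1, -1, -1, -1), 0)
(-1, -1, -1, -1, -1, -1, -1) 3.141592653589793 [-0.2867  0.5209  0.0033  0.4692  0.0504 -0.2349 -0.0428] 7 0.02976041829039422
[[-0.  1. -0.]
 [-1. -0.  0.]
 [ 0. -0.  1.]]
(-1, 1, -1, 1, -1, 1, -1) 0 [-0.2867  0.5209 -0.0033  0.4692 -0.0504 -0.2349  0.0428] 7 0.02976041829039411
[[ 0. -1.  0.]
 [ 1.  0. -0.]
 [ 0. -0.  1.]]
(-1, 1, -1, 1, -1, 1, -1) 3.141592653589793 [12.1183 -0.5596  0.3896  0.1681 -0.0736 11.3037  0.8428] 7 0.1039388154948761
[[ 0.  1.  0.]
 [-1. -0.  0.]
 [ 0. -0.  1.]]
(-1, -1, -1, -1, -1, -1, -1) 0 [12.1183 -0.5596 -0.3896  0.1681  0.0736 11.3037 -0.8428] 7 0.10393881549487355
[[-0. -1. -0.]
 [ 1.  0. -0.]
 [ 0. -0.  1.]]
```

```bash
cat >> kin.py <<'E'
SG=(-1,1,-1,1,-1,1,-1); C1=np.array([[0,-1,0],[1,0,0],[0,0,1.]])
def basis(q):
    F=frames(q,SG); ez=np.eye(3)[:,2]
    return np.c_[F[0][:,0],F[0][:,1],F[1][:,2],F[2][:,0],F[2][:,1],F[3][:,2],F[4][:,0],F[4][:,1],F[5][:,2],ez],F
def fit():
    L=json.load(open('log.json')); M=np.vstack([basis(l[0])[0] for l in L]); b=np.hstack([l[1] for l in L])
    lam=1e-5; x0=np.zeros(M.shape[1])
    x=np.linalg.lstsq(np.vstack([M,lam*np.eye(M.shape[1])]),np.r_[b,lam*x0],rcond=None)[0]
    return x,np.abs(M@x-b).max()
E
python3 - <<'E'
from kin import *
x,e=fit(); print(x.round(4),e)
L=json.load(open('log.json'))
M=np.vstack([basis(l[0])[0] for l in L]); print(np.linalg.svd(M)[1].round(4))
E
```

```text
[ 0.000e+00 -2.890e-02  5.206e-01 -0.000e+00 -4.200e-03  4.725e-01
 -0.000e+00 -4.000e-04  3.166e-01  3.060e-01] 5.683318260452097e-09
[6.6051e+00 5.7343e+00 5.7178e+00 5.8490e-01 4.6350e-01 3.8230e-01
 2.4320e-01 1.6050e-01 9.6700e-02 5.8000e-03]
```

```bash
cat >> kin.py <<'E'
from scipy.optimize import least_squares
X,_e=fit()
LO=np.array([-2.53,-.31,-1.57,.28,-1.29,.15,-2.92])+.02; HI=np.array([2.53,2.02,1.55,2.44,4.43,1.84,2.92])-.02
def fk(q):
    B,F=basis(q); return B@X,F[6]@C1
def ik(p,Rt,seeds,reg=1e-4):
    best=None
    for s in seeds:
        def f(q):
            pp,RR=fk(q); return np.r_[(pp-p)*10,R.from_matrix(RR.T@Rt).as_rotvec(),reg*(q-s)]
        r=least_squares(f,np.clip(s,LO,HI),bounds=(LO,HI),max_nfev=60)
        pp,RR=fk(r.x); e=np.linalg.norm(pp-p)*1000,np.degrees(np.linalg.norm(R.from_matrix(RR.T@Rt).as_rotvec()))
        c=e[0]+e[1]
        if best is None or c<best[0]: best=(c,e,r.x)
        if c<.05: break
    return best
def tiltrot(jaw,t):
    """tool down with jaw yaw (tool y dir), then turned by t about tool y (wy=t)"""
    return down(jaw)@R.from_rotvec([0,t,0]).as_matrix()
rng=np.random.default_rng(0)
SEEDS=[np.array(env.sense()['joint_positions'])]+[rng.uniform(LO,HI) for _ in range(14)]
E
cat > feas.py <<'E'
from kin import *
import sys
def scan(ctr,jaw,tilts,off=.0126):
    for sgn,name in((0,'jaw+'),(np.pi,'jaw-')):
        o=[]
        for t in tilts:
            Rt=tiltrot(jaw+sgn,np.radians(t)); b=ik(np.array(ctr)+off*Rt[:,2],Rt,SEEDS); o.append('%d:%s'%(t,'ok' if b[0]<.3 else '%.0fmm/%.0fd'%b[1]))
        zd=tiltrot(jaw+sgn,np.radians(30))[:,2]
        print(name,'pos tilt points',zd.round(2),' '.join(o),flush=True)
E
python3 - <<'E'
from feas import *
print('rack');scan([.637,-.019,.075],np.radians(4),[-90,-70,-50,-30,0,30,50,70,90])
E
```

```text
rack
jaw+ pos tilt points [-0.03  0.5  -0.87] -90:ok -70:ok -50:ok -30:ok 0:ok 30:ok 50:ok 70:ok 90:ok
jaw- pos tilt points [ 0.03 -0.5  -0.87] -90:ok -70:ok -50:ok -30:ok 0:ok 30:ok 50:ok 70:ok 90:ok
```

Run:
```python
from feas import *
print('cup');scan([.466,-.036,.165],np.radians(74),[-60,-45,-30,0,30,45,60],.018)
scan([.466,-.036,.245],np.radians(74),[-60,-45,-30,0,30,45,60],.018)
print('pocket near');scan([.44,-.31,.03],np.radians(95),[-60,-45,-30,0,30,45,60],.018)
print('pocket far');scan([.57,-.295,.03],np.radians(95),[-60,-45,-30,0,30,45,60],.018)
```

```text
cup
jaw+ pos tilt points [-0.48  0.14 -0.87] -60:12mm/21d -45:5mm/10d -30:ok 0:ok 30:ok 45:ok 60:ok
jaw- pos tilt points [ 0.48 -0.14 -0.87] -60:ok -45:ok -30:ok 0:ok 30:1mm/2d 45:5mm/10d 60:12mm/21d
jaw+ pos tilt points [-0.48  0.14 -0.87] -60:9mm/16d -45:2mm/4d -30:ok 0:ok 30:ok 45:ok 60:3mm/7d
jaw- pos tilt points [ 0.48 -0.14 -0.87] -60:3mm/7d -45:ok -30:ok 0:ok 30:ok 45:2mm/5d 60:9mm/16d
pocket near
jaw+ pos tilt points [-0.5  -0.04 -0.87] -60:ok -45:ok -30:ok 0:ok 30:ok 45:ok 60:ok
jaw- pos tilt points [ 0.5   0.04 -0.87] -60:ok -45:ok -30:ok 0:ok 30:ok 45:ok 60:ok
pocket far
jaw+ pos tilt points [-0.5  -0.04 -0.87] -60:ok -45:ok -30:ok 0:ok 30:ok 45:ok 60:1mm/2d
jaw- pos tilt points [ 0.5   0.04 -0.87] -60:1mm/2d -45:ok -30:ok 0:ok 30:ok 45:ok 60:ok
```

```bash
cat > path.py <<'E'
from kin import *
from scipy.spatial.transform import Slerp
def track(wps,q=None,n=12,verb=True):
    """wps: (pos reported TCP, rot). continuous IK; report q, worst err"""
    if q is None: q=np.array(env.sense()['joint_positions'])
    p,r=fk(q)
    for i,(P,Rt) in enumerate(wps):
        sl=Slerp([0,1],R.from_matrix([r,Rt])); worst=0; mq=0
        for k in range(1,n+1):
            t=k/n; b=ik(p+(np.array(P)-p)*t,sl(t).as_matrix(),[q],1e-3); worst=max(worst,b[0]); mq=max(mq,np.abs(b[2]-q).max()); q=b[2]
        p,r=np.array(P),Rt
        print(i,'worst',round(worst,2),'maxstep',round(mq,2),'q',q.round(2),flush=True)
    return q
E
python3 - <<'E'
from path import *
Y=np.radians
def pose(c,jaw,t,off): Rt=tiltrot(Y(jaw),Y(t)); return np.array(c)+off*Rt[:,2],Rt
track([pose([.5,-.1,.27],40,0,.018),pose([.466,-.036,.27],74,0,.018),pose([.466,-.036,.24],74,40,.018),pose([.466,-.036,.165],74,40,.018),pose([.466,-.036,.26],74,40,.018),pose([.45,-.17,.27],85,-5,.018),pose([.44,-.31,.2],95,-50,.018),pose([.44,-.31,.025],95,-50,.018)])
E
```

```text
0 worst 0.0 maxstep 0.04 q [ 0.81  0.31 -0.8   1.88  0.26  1.06  0.6 ]
1 worst 0.0 maxstep 0.04 q [ 0.86  0.27 -0.97  1.96  0.26  1.04  1.06]
2 worst 0.0 maxstep 0.06 q [ 0.64  0.73 -0.83  1.61  0.2   1.66  1.02]
3 worst 0.0 maxstep 0.01 q [ 0.62  0.82 -0.79  1.65  0.26  1.55  1.01]
4 worst 0.0 maxstep 0.01 q [ 0.65  0.7  -0.84  1.59  0.19  1.7   1.02]
5 worst 0.0 maxstep 0.08 q [ 1.2   0.25 -1.01  1.98  0.25  0.95  1.56]
6 worst 0.0 maxstep 0.59 q [ 2.    0.89 -1.4   2.26  1.02  0.17  1.65]
7 worst 0.0 maxstep 0.2 q [ 1.93  1.43 -1.25  2.26  2.14  0.42  0.99]
```

Run:
```python
from path import *
Y=np.radians
def pose(c,jaw,t,off): Rt=tiltrot(Y(jaw),Y(t)); return np.array(c)+off*Rt[:,2],Rt
q=track([pose([.5,-.1,.27],40,0,.018),pose([.466,-.036,.27],74,0,.018),pose([.466,-.036,.24],74,50,.018),pose([.466,-.036,.165],74,50,.018),pose([.466,-.036,.25],74,50,.018)])
track([pose([.45,-.17,.25],85,5,.018),pose([.44,-.31,.2],95,-38,.018),pose([.44,-.31,.025],95,-38,.018)],q)
print('alt far: grip -30')
q=track([pose([.5,-.1,.27],40,0,.018),pose([.466,-.036,.27],74,0,.018),pose([.466,-.036,.165],74,-30,.018),pose([.466,-.036,.26],74,-30,.018)])
track([pose([.5,-.17,.27],85,15,.018),pose([.57,-.295,.2],95,55,.018),pose([.57,-.295,.025],95,55,.018)],q)
```

```text
0 worst 0.0 maxstep 0.04 q [ 0.81  0.31 -0.8   1.88  0.26  1.06  0.6 ]
1 worst 0.0 maxstep 0.04 q [ 0.86  0.27 -0.97  1.96  0.26  1.04  1.06]
2 worst 0.0 maxstep 0.08 q [ 0.59  0.81 -0.78  1.53  0.15  1.8   1.02]
3 worst 0.0 maxstep 0.01 q [ 0.57  0.9  -0.75  1.56  0.2   1.7   1.02]
4 worst 0.0 maxstep 0.01 q [ 0.59  0.8  -0.78  1.52  0.14  1.82  1.02]
0 worst 0.0 maxstep 0.08 q [ 1.05  0.38 -0.93  1.9   0.34  1.12  1.46]
1 worst 0.0 maxstep 0.08 q [ 1.84  0.61 -1.24  2.19  0.27  0.27  2.21]
2 worst 0.0 maxstep 0.39 q [ 1.73  1.1  -1.12  2.23  1.93  0.34  0.89]
alt far: grip -30
0 worst 0.0 maxstep 0.04 q [ 0.81  0.31 -0.8   1.88  0.26  1.06  0.6 ]
1 worst 0.0 maxstep 0.04 q [ 0.86  0.27 -0.97  1.96  0.26  1.04  1.06]
2 worst 0.0 maxstep 0.29 q [ 0.53  0.2  -0.69  2.41  1.34  0.33 -0.07]
3 worst 0.0 maxstep 0.08 q [ 0.75 -0.04 -0.82  2.31  0.39  0.39  0.89]
0 worst 0.0 maxstep 0.16 q [ 0.74  0.47 -0.67  1.67  0.29  1.37  1.47]
1 worst 7.38 maxstep 0.58 q [-0.08  1.04  0.73  1.17 -0.05  1.82  2.28]
2 worst 6.26 maxstep 0.02 q [ 0.02  1.27  0.57  1.06 -0.1   1.76  2.16]
```

Run:
```python
from path import *
p=go([.485,-.085,.262],down(np.radians(74)))
```

```text
shift mm [115.  -85.6 -27.2] turn [ 1.000e-03 -3.000e-03 -1.201e+00] deg 68.8
```

```bash
python3 -m creep '[{"hand":0,"x":12,"y":-9,"z":-27,"wx":0,"wy":0,"wz":-0.14},{"hand":0,"x":24,"y":-18,"z":-27,"wx":0,"wy":0,"wz":-0.28},{"hand":0,"x":36,"y":-27,"z":-27,"wx":0,"wy":0,"wz":-0.42},{"hand":0,"x":48,"y":-36,"z":-27,"wx":0,"wy":0,"wz":-0.56},{"hand":0,"x":60,"y":-45,"z":-27,"wx":0,"wy":0,"wz":-0.7},{"hand":0,"x":72,"y":-54,"z":-27,"wx":0,"wy":0,"wz":-0.84},{"hand":0,"x":84,"y":-63,"z":-27,"wx":0,"wy":0,"wz":-0.98},{"hand":0,"x":100,"y":-72,"z":-27,"wx":0,"wy":0,"wz":-1.12},{"hand":0,"x":115,"y":-85,"z":-27,"wx":0,"wy":0,"wz":-1.2},{"hand":0,"x":115,"y":-85,"z":-27,"wx":0,"wy":0,"wz":-1.2}]'; python3 log.py; python3 -c "
from h import *
snap('wrist','w7')"
```

```text
time: 12.8
tool_pos: [0.4836, -0.083, 0.2608]
tool_rot: [[-0.962, 0.273, -0.004], [0.273, 0.962, 0.003], [0.005, 0.002, -1.0]]
ft_force: [1.1, -0.9, -0.2]
width: 0.996
t 12.8 p [0.4836, -0.083, 0.2608] w 0.996 f [1.1, -0.9, -0.2]
q [ 0.918  0.31  -0.958  1.899  0.282  1.082  1.142]
```

View pics/w7.png

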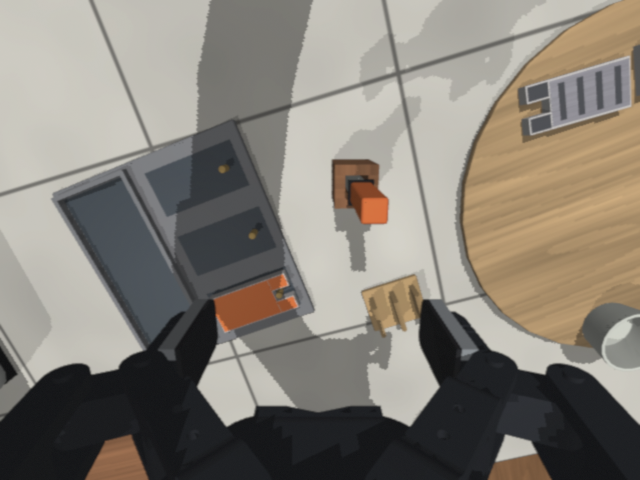

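Cup at (356,183) with the stick's orange top at (374,208), square to the image. Rack at (393,302), and A is home at (257,300).

Run:
```python
from h import *
c,p,d=snap('wrist','tmp'); W=cloud(c,d); s=env.sense();P=np.array(s['tool_pos']);Rm=np.array(s['tool_rot'])
hsv=cv2.cvtColor(p,cv2.COLOR_RGB2HSV).astype(int)
def rect(m,z,n):
    m=cv2.morphologyEx(m.astype(np.uint8),cv2.MORPH_OPEN,np.ones((3,3))); v,u=np.where(m); w=ray(c,np.c_[u,v],z)[:,:2]*1000
    r=cv2.minAreaRect(w.astype(np.float32)); print(n,len(u),np.round(r[0],1),np.round(r[1],1),round(r[2],1),'z',np.median(W[m>0][:,2]).round(4))
box=(abs(W[...,0]-.466)<.06)&(abs(W[...,1]+.036)<.06)
rect(box&(W[...,2]>.18)&(W[...,2]<.192),.186,'stick top')
rect(box&(W[...,2]>.07)&(W[...,2]<.08),.075,'cup mouth')
box=(abs(W[...,0]-.637)<.05)&(abs(W[...,1]+.02)<.05)
rect(box&(W[...,2]>.036)&(W[...,2]<.048),.041,'fins')
rect(box&(W[...,2]>.004)&(W[...,2]<.013),.008,'base')
from meas import inserts
```

```text
stick top 775 [468.  -40.3] [18.4 18.5] 73.9 z 0.1861
cup mouth 991 [468.7 -40. ] [42.2 42.3] 74.8 z 0.0753
fins 362 [637.9 -24.8] [41.8 57.8] 4.1 z 0.04
base 1769 [638.1 -24.7] [61.4 71.7] 3.4 z 0.0084
```

```bash
cat > pose.py <<'E'
from kin import *
def tgt(c,jaw,t,off,wz=0):
    Rt=tiltrot(np.radians(jaw),np.radians(t)); return go(np.array(c)+off*Rt[:,2],Rt)
E
python3 - <<'E'
from pose import *
tgt([.4683,-.0402,.25],74.4,45,.018); tgt([.4683,-.0402,.160],74.4,45,.018)
E
```

```text
shift mm [41.6 38.5 24.1] turn [ 0.006  0.783 -0.008] deg 44.9
shift mm [ 41.4  38.3 114.1] turn [ 0.006  0.783 -0.008] deg 44.9
```

```bash
python3 -m creep '[{"hand":0,"x":10,"y":10,"z":0,"wx":0,"wy":0.14,"wz":0},{"hand":0,"x":20,"y":20,"z":5,"wx":0,"wy":0.28,"wz":0},{"hand":0,"x":30,"y":30,"z":10,"wx":0,"wy":0.42,"wz":0},{"hand":0,"x":41,"y":38,"z":15,"wx":0,"wy":0.56,"wz":-0.008},{"hand":0,"x":41,"y":38,"z":20,"wx":0,"wy":0.7,"wz":-0.008},{"hand":0,"x":41,"y":38,"z":24,"wx":0.006,"wy":0.783,"wz":-0.008},{"hand":0,"x":41,"y":38,"z":50,"wx":0.006,"wy":0.783,"wz":-0.008},{"hand":0,"x":41,"y":38,"z":80,"wx":0.006,"wy":0.783,"wz":-0.008},{"hand":0,"x":41,"y":38,"z":80,"wx":0.006,"wy":0.783,"wz":-0.008},{"hand":0,"x":41,"y":38,"z":80,"wx":0.006,"wy":0.783,"wz":-0.008}]'; python3 log.py; python3 -c "
from pose import *
print(fit()[1])
snap('wrist','w8');tgt([.4683,-.0402,.160],74.4,45,.018)"
```

```text
time: 13.9
tool_pos: [0.4565, -0.0374, 0.1811]
tool_rot: [[-0.679, 0.27, -0.682], [0.191, 0.963, 0.191], [0.709, -0.001, -0.706]]
ft_force: [-0.3, 0.0, 1.8]
width: 0.996
t 13.9 p [0.4565, -0.0374, 0.1811] w 0.996 f [-0.3, 0.0, 1.8]
q [ 0.615  0.84  -0.804  1.579  0.225  1.679  1.014]
9.946110601788405e-11
shift mm [-23.8   0.3  25.3] turn [ 0.001 -0.    -0.001] deg 0.1
```

View pics/w8.png

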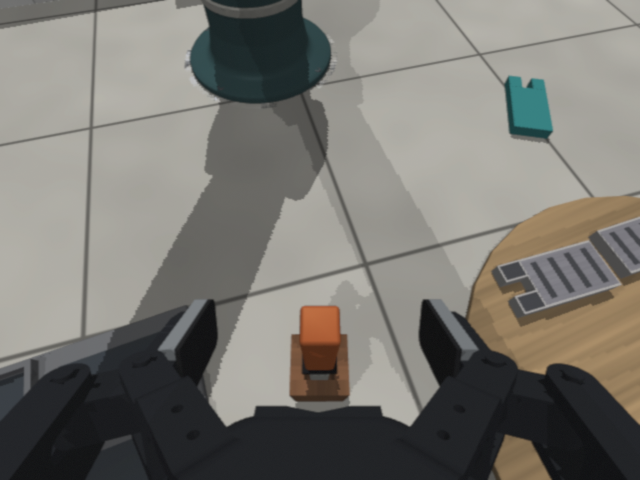

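```bash
python3 -m creep '[{"hand":0,"x":-12,"y":0,"z":12,"wx":0,"wy":0,"wz":0},{"hand":0,"x":-24,"y":0,"z":25,"wx":0,"wy":0,"wz":0},{"hand":0,"x":-24,"y":0,"z":25,"wx":0,"wy":0,"wz":0},{"hand":1,"x":-24,"y":0,"z":25,"wx":0,"wy":0,"wz":0},{"hand":1,"x":-24,"y":0,"z":25,"wx":0,"wy":0,"wz":0},{"hand":1,"x":-24,"y":0,"z":25,"wx":0,"wy":0,"wz":0},{"hand":1,"x":-24,"y":0,"z":25,"wx":0,"wy":0,"wz":0},{"hand":1,"x":-24,"y":0,"z":25,"wx":0,"wy":0,"wz":0},{"hand":1,"x":-24,"y":0,"z":25,"wx":0,"wy":0,"wz":0},{"hand":1,"x":-24,"y":0,"z":25,"wx":0,"wy":0,"wz":0}]'; python3 log.py
```

```text
time: 14.95
tool_pos: [0.4564, -0.037, 0.1478]
tool_rot: [[-0.681, 0.27, -0.681], [0.191, 0.963, 0.191], [0.707, -0.0, -0.707]]
ft_force: [-0.1, 0.2, 2.9]
width: 0.201
t 14.95 p [0.4564, -0.037, 0.1478] w 0.201 f [-0.1, 0.2, 2.9]
q [ 0.606  0.88  -0.787  1.593  0.25   1.629  1.013]
```

```bash
python3 -m creep '[{"hand":1,"x":5,"y":0,"z":-5,"wx":0,"wy":0,"wz":0},{"hand":1,"x":15,"y":0,"z":-15,"wx":0,"wy":0,"wz":0},{"hand":1,"x":30,"y":0,"z":-30,"wx":0,"wy":0,"wz":0},{"hand":1,"x":45,"y":0,"z":-45,"wx":0,"wy":0,"wz":0},{"hand":1,"x":58,"y":0,"z":-58,"wx":0,"wy":0,"wz":0},{"hand":1,"x":70,"y":0,"z":-70,"wx":0,"wy":0,"wz":0},{"hand":1,"x":70,"y":0,"z":-70,"wx":0,"wy":0,"wz":0},{"hand":1,"x":70,"y":0,"z":-70,"wx":0,"wy":0,"wz":0},{"hand":1,"x":70,"y":0,"z":-70,"wx":0,"wy":0,"wz":0},{"hand":1,"x":70,"y":0,"z":-70,"wx":0,"wy":0,"wz":0}]'; python3 log.py;  python3 - <<'E'
from path import *
c,p,d=snap('side','s2',(230,40,470,220),3)
snap('wrist','w9')
Y=np.radians
def pose(c,jaw,t,off): Rt=tiltrot(Y(jaw),Y(t)); return np.array(c)+off*Rt[:,2],Rt
track([pose([.47,-.17,.26],85,5,.018),pose([.44,-.305,.2],95,-40,.018),pose([.44,-.305,.03],95,-40,.018)])
E
```

```text
time: 15.95
tool_pos: [0.456, -0.0371, 0.2459]
tool_rot: [[-0.68, 0.27, -0.682], [0.191, 0.963, 0.191], [0.708, -0.0, -0.706]]
ft_force: [0.9, 0.1, -0.5]
width: 0.196
t 15.95 p [0.456, -0.0371, 0.2459] w 0.196 f [0.9, 0.1, -0.5]
q [ 0.63   0.761 -0.831  1.545  0.176  1.775  1.016]
0 worst 0.0 maxstep 0.07 q [ 1.05  0.42 -0.97  1.85  0.37  1.17  1.42]
1 worst 0.0 maxstep 0.09 q [ 1.87  0.65 -1.28  2.21  0.36  0.24  2.14]
2 worst 0.0 maxstep 0.33 q [ 1.77  1.15 -1.16  2.25  1.98  0.37  0.88]
```

View pics/s2.png

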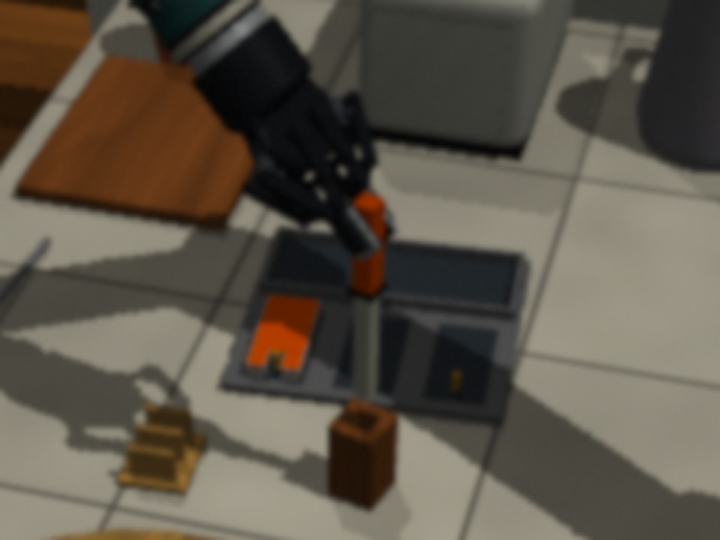

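Run:
```python
from pose import *
tgt([.47,-.17,.26],85,5,.018);tgt([.455,-.24,.25],90,-15,.018)
```

```text
shift mm [ -36.6 -124.6  -30.9] turn [ 0.08  -0.697 -0.172] deg 41.4
shift mm [ -50.7 -194.5  -31.6] turn [ 0.074 -1.042 -0.276] deg 61.9
```

```bash
python3 -m creep '[{"hand":1,"x":-5,"y":-15,"z":-8,"wx":0.01,"wy":-0.1,"wz":-0.02},{"hand":1,"x":-10,"y":-35,"z":-15,"wx":0.02,"wy":-0.2,"wz":-0.05},{"hand":1,"x":-15,"y":-55,"z":-20,"wx":0.035,"wy":-0.32,"wz":-0.08},{"hand":1,"x":-25,"y":-80,"z":-25,"wx":0.05,"wy":-0.44,"wz":-0.11},{"hand":1,"x":-32,"y":-105,"z":-29,"wx":0.065,"wy":-0.56,"wz":-0.14},{"hand":1,"x":-37,"y":-125,"z":-31,"wx":0.08,"wy":-0.69,"wz":-0.17},{"hand":1,"x":-42,"y":-150,"z":-31,"wx":0.078,"wy":-0.82,"wz":-0.21},{"hand":1,"x":-47,"y":-175,"z":-31,"wx":0.076,"wy":-0.94,"wz":-0.25},{"hand":1,"x":-51,"y":-195,"z":-32,"wx":0.074,"wy":-1.04,"wz":-0.276},{"hand":1,"x":-51,"y":-195,"z":-32,"wx":0.074,"wy":-1.04,"wz":-0.276}]'; python3 log.py;python3 - <<'E'
from pose import *
tgt([.44,-.305,.18],95,-40,.018);tgt([.44,-.305,.08],95,-40,.018)
E
```

```text
time: 17.05
tool_pos: [0.455, -0.2452, 0.2307]
tool_rot: [[-0.967, 0.01, 0.254], [0.01, 1.0, -0.002], [-0.254, 0.0, -0.967]]
ft_force: [-0.3, -0.4, -0.2]
width: 0.203
t 17.05 p [0.455, -0.2452, 0.2307] w 0.203 f [-0.3, -0.4, -0.2]
q [ 1.462  0.324 -1.101  2.034  0.282  0.733  1.789]
shift mm [ 19.1 -58.9  61.7] turn [-0.045 -0.441 -0.088] deg 25.9
shift mm [ 44.5 -58.9 158.4] turn [-0.045 -0.441 -0.088] deg 25.9
```

```bash
python3 - <<'E'
from pose import *
tgt([.448,-.316,.18],94.9,-42,.018);tgt([.448,-.316,.08],94.9,-42,.018)
E
python3 -m creep '[{"hand":1,"x":2,"y":-10,"z":8,"wx":-0.005,"wy":-0.06,"wz":-0.01},{"hand":1,"x":4,"y":-20,"z":15,"wx":-0.01,"wy":-0.12,"wz":-0.02},{"hand":1,"x":6,"y":-30,"z":22,"wx":-0.02,"wy":-0.18,"wz":-0.03},{"hand":1,"x":8,"y":-40,"z":30,"wx":-0.025,"wy":-0.24,"wz":-0.045},{"hand":1,"x":10,"y":-50,"z":40,"wx":-0.03,"wy":-0.3,"wz":-0.06},{"hand":1,"x":11,"y":-60,"z":48,"wx":-0.035,"wy":-0.36,"wz":-0.07},{"hand":1,"x":12,"y":-70,"z":55,"wx":-0.04,"wy":-0.42,"wz":-0.08},{"hand":1,"x":12,"y":-70,"z":60,"wx":-0.045,"wy":-0.47,"wz":-0.088},{"hand":1,"x":12,"y":-70,"z":60,"wx":-0.045,"wy":-0.47,"wz":-0.088},{"hand":1,"x":12,"y":-70,"z":60,"wx":-0.045,"wy":-0.47,"wz":-0.088}]'; python3 log.py;python3 - <<'E'
from pose import *
snap('side','s3',(230,40,470,220),3)
tgt([.448,-.316,.08],94.9,-42,.018)
E
```

```text
shift mm [ 10.7 -69.7  63.5] turn [-0.046 -0.476 -0.085] deg 27.8
shift mm [ 36.  -69.8 160.2] turn [-0.046 -0.476 -0.085] deg 27.8
time: 18.05
tool_pos: [0.4584, -0.3145, 0.1697]
tool_rot: [[-0.745, -0.088, 0.661], [-0.066, 0.996, 0.059], [-0.664, 0.0, -0.748]]
ft_force: [-0.7, -0.9, 0.3]
width: 0.199
t 18.05 p [0.4584, -0.3145, 0.1697] w 0.199 f [-0.7, -0.9, 0.3]
q [ 1.832  0.685 -1.218  2.205  0.345  0.187  2.201]
shift mm [67.8 -0.4 78.3] turn [ 0.001 -0.007  0.003] deg 0.5
```

View pics/s3.png

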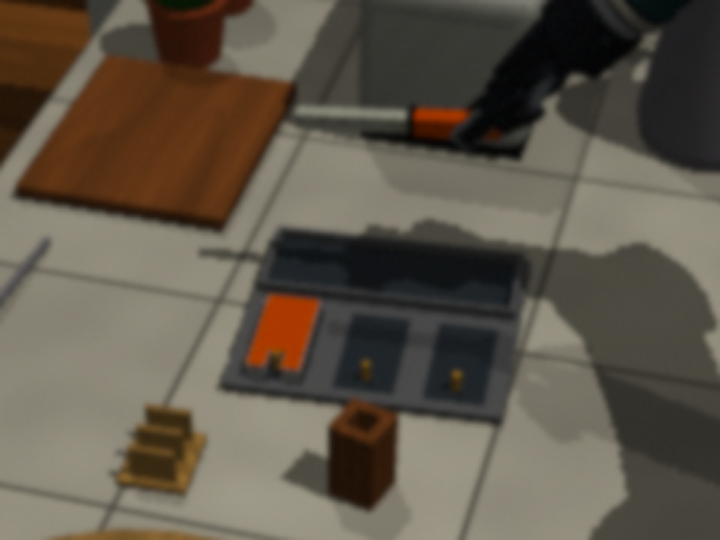

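Run:
```python
from pose import *
tgt([.448,-.316,.09],94.9,-43,.018)
tgt([.448,-.316,.03],94.9,-43,.018)
```

```text
shift mm [60.9 -0.4 70.8] turn [ 0.001 -0.024  0.003] deg 1.4
shift mm [100.7  -0.3 115.6] turn [ 0.001 -0.024  0.003] deg 1.4
```

```bash
python3 -m creep '[{"hand":1,"x":10,"y":0,"z":11,"wx":0,"wy":-0.003,"wz":0},{"hand":1,"x":20,"y":0,"z":23,"wx":0,"wy":-0.006,"wz":0},{"hand":1,"x":30,"y":0,"z":35,"wx":0,"wy":-0.009,"wz":0},{"hand":1,"x":40,"y":0,"z":46,"wx":0,"wy":-0.012,"wz":0},{"hand":1,"x":50,"y":0,"z":57,"wx":0,"wy":-0.015,"wz":0},{"hand":1,"x":60,"y":0,"z":69,"wx":0,"wy":-0.018,"wz":0},{"hand":1,"x":70,"y":0,"z":80,"wx":0,"wy":-0.02,"wz":0},{"hand":1,"x":80,"y":0,"z":92,"wx":0,"wy":-0.024,"wz":0},{"hand":1,"x":80,"y":0,"z":92,"wx":0,"wy":-0.024,"wz":0},{"hand":1,"x":80,"y":0,"z":92,"wx":0,"wy":-0.024,"wz":0}]'; python3 log.py;python3 - <<'E'
from pose import *
snap('side','s4',(230,40,470,220),3)
tgt([.448,-.316,.03],94.9,-43,.018)
E
```

```text
time: 19.1
tool_pos: [0.4607, -0.3139, 0.0486]
tool_rot: [[-0.728, -0.089, 0.679], [-0.064, 0.996, 0.062], [-0.682, 0.001, -0.731]]
ft_force: [0.1, -0.1, -0.1]
width: 0.201
t 19.1 p [0.4607, -0.3139, 0.0486] w 0.201 f [0.1, -0.1, -0.1]
q [ 1.782  1.075 -1.157  2.236  1.932  0.258  0.886]
shift mm [22.9 -0.  23.7] turn [0.001 0.    0.004] deg 0.3
```

View pics/s4.png

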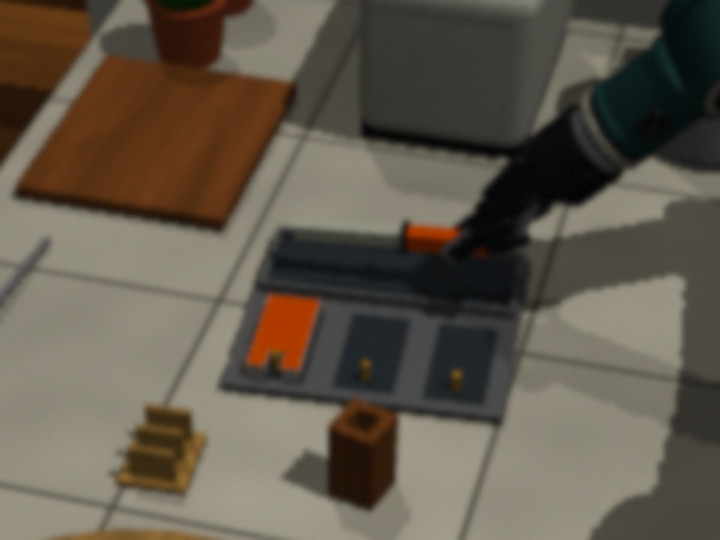

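```bash
python3 -m creep '[{"hand":1,"x":8,"y":0,"z":8,"wx":0,"wy":0,"wz":0},{"hand":1,"x":15,"y":0,"z":16,"wx":0,"wy":0,"wz":0},{"hand":1,"x":22,"y":0,"z":23,"wx":0,"wy":0,"wz":0},{"hand":1,"x":22,"y":0,"z":23,"wx":0,"wy":0,"wz":0},{"hand":1,"x":22,"y":0,"z":23,"wx":0,"wy":0,"wz":0},{"hand":0.5,"x":22,"y":0,"z":23,"wx":0,"wy":0,"wz":0},{"hand":0.5,"x":22,"y":0,"z":23,"wx":0,"wy":0,"wz":0},{"hand":0.5,"x":22,"y":0,"z":23,"wx":0,"wy":0,"wz":0},{"hand":0.5,"x":22,"y":0,"z":23,"wx":0,"wy":0,"wz":0},{"hand":0.5,"x":22,"y":0,"z":23,"wx":0,"wy":0,"wz":0}]'; python3 log.py;python3 -m creep '[{"hand":0.5,"x":0,"y":0,"z":-15,"wx":0,"wy":0,"wz":0},{"hand":0.5,"x":-10,"y":0,"z":-35,"wx":0,"wy":0,"wz":0},{"hand":0.5,"x":-25,"y":0,"z":-60,"wx":0,"wy":0,"wz":0},{"hand":0.5,"x":-40,"y":0,"z":-80,"wx":0,"wy":0,"wz":0},{"hand":0.5,"x":-60,"y":0,"z":-100,"wx":0,"wy":0,"wz":0},{"hand":0.5,"x":-80,"y":0,"z":-120,"wx":0,"wy":0.1,"wz":0},{"hand":0,"x":-100,"y":0,"z":-120,"wx":0,"wy":0.2,"wz":0},{"hand":0,"x":-120,"y":0,"z":-120,"wx":0,"wy":0.34,"wz":0},{"hand":0,"x":-130,"y":0,"z":-120,"wx":0,"wy":0.48,"wz":0},{"hand":0,"x":-140,"y":0,"z":-120,"wx":0,"wy":0.6,"wz":0}]'; python3 log.py; python3 -c "
from h import *
snap('side','s5',(230,40,470,220),3)"
```

```text
time: 20.15
tool_pos: [0.4605, -0.3149, 0.0181]
tool_rot: [[-0.728, -0.089, 0.68], [-0.067, 0.996, 0.059], [-0.682, -0.002, -0.731]]
ft_force: [0.6, 0.1, 0.9]
width: 0.502
t 20.15 p [0.4605, -0.3149, 0.0181] w 0.502 f [0.6, 0.1, 0.9]
q [ 1.787  1.185 -1.154  2.229  2.043  0.326  0.861]
time: 21.15
tool_pos: [0.4818, -0.3123, 0.203]
tool_rot: [[-0.985, -0.09, 0.147], [-0.089, 0.996, 0.01], [-0.147, -0.003, -0.989]]
ft_force: [0.2, -0.8, -1.3]
width: 1.0
t 21.15 p [0.4818, -0.3123, 0.203] w 1.0 f [0.2, -0.8, -1.3]
q [ 1.511  0.788 -1.378  1.852  0.837  1.091  1.527]
```

View pics/s5.png

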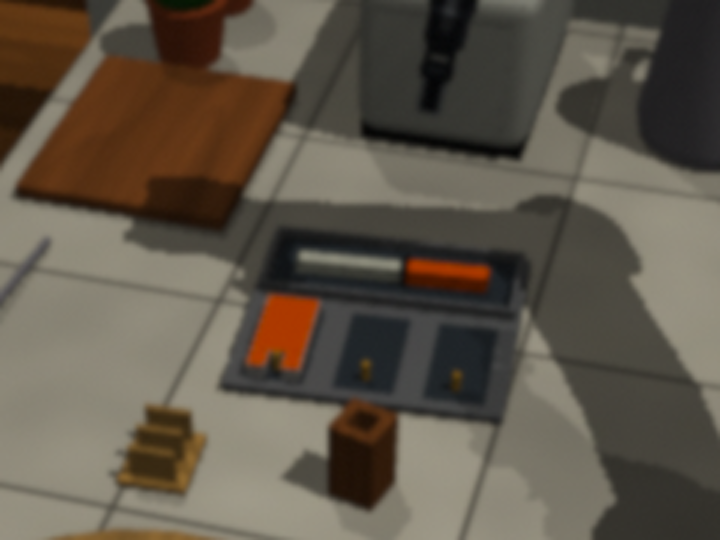

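Run:
```python
from path import *
from meas import inserts
inserts('top')
Y=np.radians
def pose(c,jaw,t,off): Rt=tiltrot(Y(jaw),Y(t)); return np.array(c)+off*Rt[:,2],Rt
O=.0126
q=track([pose([.47,-.1,.25],50,0,O),pose([.4496,.209,.2],0.2,0,O),pose([.4496,.209,.031],0.2,0,O),pose([.4496,.209,.2],0.2,0,O),pose([.55,.08,.25],2,40,O),pose([.637,-.012,.2],3.8,90,O),pose([.637,-.012,.072],3.8,90,O)])
print('back off and regrasp')
q=track([pose([.637,-.08,.10],3.8,90,O),pose([.637,-.05,.25],3.8,0,O),pose([.637,.1,.2],3.8,-70,O),pose([.637,.05,.085],3.8,-70,O),pose([.637,-.012,.085],3.8,-70,O),pose([.637,-.012,.2],3.8,-70,O),pose([.58,-.1,.2],4.9,0,O),pose([.50,-.2,.2],4.9,20,O),pose([.50,-.2,.017],4.9,20,O)],q)
```

```text
px [293. 265.] ctr [445.8 199.4] size [96.4 45.8] notch dir deg -90.1 orange 0.0 z 0.0378 [np.int64(28), np.int64(0)]
px [248. 268.] ctr [437.  314.5] size [ 48.2 100.1] notch dir deg 93.0 orange 0.0 z 0.038 [np.int64(0), np.int64(25)]
0 worst 0.0 maxstep 0.09 q [ 1.16  0.48 -1.28  1.94  0.52  1.11  0.54]
1 worst 0.0 maxstep 0.13 q [ 0.3   0.45 -0.98  1.97  0.45  0.96 -0.9 ]
2 worst 0.0 maxstep 0.03 q [ 0.08  0.69 -0.73  2.06  0.75  0.67 -1.15]
3 worst 0.0 maxstep 0.03 q [ 0.29  0.45 -0.98  1.97  0.45  0.96 -0.9 ]
4 worst 0.0 maxstep 0.09 q [ 1.02  0.85 -1.3   1.81  0.14  0.97 -0.17]
5 worst 0.0 maxstep 0.07 q [ 1.07  1.58 -1.36  1.42 -0.08  1.3   0.22]
6 worst 0.0 maxstep 0.01 q [ 1.04  1.72 -1.27  1.33 -0.    1.32  0.34]
back off and regrasp
0 worst 0.0 maxstep 0.01 q [ 1.08  1.68 -1.28  1.26 -0.02  1.45  0.31]
1 worst 0.0 maxstep 0.09 q [ 0.7   0.68 -1.02  1.58  0.6   1.24 -0.36]
2 worst 0.0 maxstep 0.17 q [-0.4   0.9  -0.32  1.48  1.11  1.82 -1.01]
3 worst 0.0 maxstep 0.01 q [-0.35  1.04 -0.29  1.53  1.16  1.69 -1.13]
4 worst 0.0 maxstep 0.01 q [-0.28  1.01 -0.27  1.61  1.21  1.62 -1.14]
5 worst 0.0 maxstep 0.02 q [-0.27  0.83 -0.29  1.63  1.18  1.69 -1.01]
6 worst 0.0 maxstep 0.11 q [ 0.65  0.52 -0.71  1.76  0.39  1.01 -0.13]
7 worst 0.0 maxstep 0.04 q [ 1.09  0.6  -0.84  1.76  0.13  1.1   0.34]
8 worst 0.0 maxstep 0.03 q [ 0.99  0.85 -0.69  1.83  0.28  0.8   0.31]
```

Run:
```python
from path import *
c,p,d=snap('top','t3'); W=cloud(c,d)
m=(W[...,2]>.06)&(W[...,1]<-.35)&(d>0)
m=cv2.morphologyEx(m.astype(np.uint8),cv2.MORPH_OPEN,np.ones((3,3)))
n,l,s,ce=cv2.connectedComponentsWithStats(m)
for i in range(1,n):
    if s[i,4]>100:
        w=W[l==i]; print(ce[i].round(),s[i,4],w.min(0).round(3),w.max(0).round(3))
c,p,d=snap('side','s6'); W=cloud(c,d)
m=(W[...,2]>.06)&(W[...,1]<-.35)&(d>0)&(W[...,0]>.05)&(W[...,0]<.9)
m=cv2.morphologyEx(m.astype(np.uint8),cv2.MORPH_OPEN,np.ones((3,3)))
n,l,s,ce=cv2.connectedComponentsWithStats(m)
for i in range(1,n):
    if s[i,4]>100:
        w=W[l==i]; print('side',ce[i].round(),s[i,4],np.percentile(w,1,axis=0).round(3),np.percentile(w,99,axis=0).round(3))
def elbow(q):
    F=frames(q,SG); x=X; e=np.array([0,0,x[9]])
    e=e+F[0][:,1]*x[1]; e=e+F[1][:,2]*x[2]; w=e+F[2][:,1]*x[4]+F[3][:,2]*x[5]; return e.round(3),w.round(3)
print(X.round(4))
for q in ([1.07,1.58,-1.36,1.42,-.08,1.3,.22],[1.04,1.72,-1.27,1.33,0,1.32,.34],[1.02,.85,-1.3,1.81,.14,.97,-.17],[-.28,1.01,-.27,1.61,1.21,1.62,-1.14]): print(elbow(np.array(q)))
```

```text
[634. 106.] 285 [ 0.791 -0.639  0.061] [ 0.869 -0.608  0.114]
[623. 209.] 1256 [ 0.451 -0.576  0.06 ] [ 0.609 -0.35   0.557]
side [296.  24.] 1310 [ 0.784 -0.791  0.062] [ 0.867 -0.612  0.146]
side [361.  41.] 1142 [ 0.54  -0.755  0.063] [ 0.605 -0.533  0.184]
side [459.  35.] 6738 [ 0.06  -1.008  0.062] [ 0.5   -0.535  0.216]
[ 0.000e+00 -2.890e-02  5.206e-01  0.000e+00 -4.200e-03  4.725e-01
 -0.000e+00 -4.000e-04  3.166e-01  3.060e-01]
(array([ 0.225, -0.471,  0.301]), array([ 0.658, -0.313,  0.199]))
(array([ 0.236, -0.459,  0.229]), array([ 0.658, -0.316,  0.073]))
(array([ 0.18 , -0.348,  0.65 ]), array([ 0.556, -0.117,  0.48 ]))
(array([0.432, 0.094, 0.583]), array([0.616, 0.274, 0.187]))
```

View pics/s6.png

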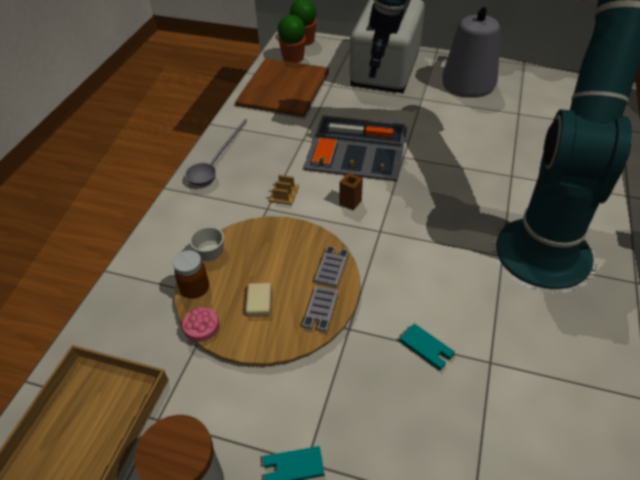

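```bash
cat >> path.py <<'E'
def elbow(q):
    F=frames(q,SG); x=X; e=np.array([0,0,x[9]])+F[0][:,1]*x[1]+F[1][:,2]*x[2]; w=e+F[2][:,1]*x[4]+F[3][:,2]*x[5]; return e.round(3).tolist(),w.round(3).tolist()
def pose(c,jaw,t,off=.012): Rt=tiltrot(np.radians(jaw),np.radians(t)); return np.array(c)+off*Rt[:,2],Rt
E
python3 - <<'E'
from path import *
q=track([pose([.47,-.1,.25],50,0),pose([.4496,.198,.2],0.2,-30),pose([.4496,.198,.031],0.2,-30),pose([.4496,.198,.2],0.2,-30)]);print(elbow(q))
q=track([pose([.55,.05,.25],2,20),pose([.637,-.012,.2],3.8,60)],q);print(elbow(q))
q=track([pose([.637,-.012,.060],3.8,60)],q);print(elbow(q))
q=track([pose([.637,-.06,.13],3.8,60),pose([.637,-.01,.25],3.8,0),pose([.637,.03,.17],3.8,-60),pose([.637,-.012,.073],3.8,-60)],q);print(elbow(q))
q=track([pose([.637,-.012,.2],3.8,-60),pose([.58,-.1,.2],4.9,0),pose([.50,-.2,.2],4.9,30),pose([.50,-.2,.017],4.9,30)],q);print(elbow(q))
q=track([pose([.42,-.2,.2],4.9,30),pose([.42,-.2,.017],4.9,30)],q);print(elbow(q))
E
```

```text
0 worst 0.0 maxstep 0.09 q [ 1.16  0.48 -1.28  1.94  0.52  1.11  0.54]
1 worst 0.0 maxstep 0.17 q [-0.08  0.6  -0.86  1.83  0.75  1.46 -1.24]
2 worst 0.0 maxstep 0.02 q [-0.18  0.86 -0.73  1.89  0.94  1.25 -1.45]
3 worst 0.0 maxstep 0.02 q [-0.08  0.6  -0.86  1.83  0.75  1.46 -1.24]
([0.297, -0.006, 0.735], [0.449, 0.35, 0.464])
0 worst 0.0 maxstep 0.09 q [ 0.91  0.67 -1.23  1.79  0.32  1.05 -0.34]
1 worst 0.0 maxstep 0.05 q [ 1.04  1.26 -1.3   1.5   0.14  1.19  0.06]
([0.227, -0.442, 0.465], [0.654, -0.275, 0.353])
0 worst 0.0 maxstep 0.01 q [ 1.01  1.42 -1.19  1.48  0.23  1.1   0.17]
([0.25, -0.451, 0.383], [0.655, -0.275, 0.213])
0 worst 0.0 maxstep 0.01 q [ 1.06  1.35 -1.24  1.44  0.19  1.23  0.15]
1 worst 0.0 maxstep 0.07 q [ 0.64  0.67 -1.01  1.58  0.59  1.23 -0.42]
2 worst 0.0 maxstep 0.07 q [-0.12  0.88 -0.56  1.59  1.2   1.72 -1.05]
3 worst 0.0 maxstep 0.01 q [-0.09  1.   -0.51  1.63  1.28  1.62 -1.14]
([0.439, 0.008, 0.588], [0.619, 0.251, 0.225])
0 worst 0.0 maxstep 0.02 q [-0.05  0.81 -0.56  1.64  1.22  1.7  -0.99]
1 worst 0.0 maxstep 0.08 q [ 0.83  0.64 -1.    1.75  0.6   1.09 -0.29]
2 worst 0.0 maxstep 0.05 q [ 1.31  0.88 -1.18  1.69  0.31  1.24  0.18]
3 worst 0.0 maxstep 0.02 q [ 1.22  1.09 -1.    1.75  0.48  0.99  0.2 ]
([0.133, -0.443, 0.546], [0.513, -0.351, 0.281])
0 worst 0.0 maxstep 0.03 q [ 1.48  0.82 -1.24  1.85  0.29  1.21  0.23]
1 worst 0.0 maxstep 0.02 q [ 1.35  1.04 -1.01  1.91  0.5   0.94  0.23]
([0.07, -0.445, 0.568], [0.433, -0.351, 0.281])
```

Run:
```python
from pose import *
tgt([.46,-.02,.24],20,0,.012)
```

```text
shift mm [ -9.4 292.1 -26.4] turn [0.097 0.13  1.311] deg 75.7
```

```bash
python3 -m creep '[{"hand":0,"x":0,"y":20,"z":-26,"wx":0.01,"wy":0.02,"wz":0.14},{"hand":0,"x":-1,"y":50,"z":-26,"wx":0.02,"wy":0.03,"wz":0.28},{"hand":0,"x":-2,"y":80,"z":-26,"wx":0.03,"wy":0.04,"wz":0.42},{"hand":0,"x":-3,"y":110,"z":-26,"wx":0.04,"wy":0.055,"wz":0.56},{"hand":0,"x":-4,"y":145,"z":-26,"wx":0.05,"wy":0.07,"wz":0.7},{"hand":0,"x":-5,"y":180,"z":-26,"wx":0.06,"wy":0.085,"wz":0.84},{"hand":0,"x":-6,"y":210,"z":-26,"wx":0.07,"wy":0.1,"wz":0.98},{"hand":0,"x":-7,"y":240,"z":-26,"wx":0.08,"wy":0.11,"wz":1.12},{"hand":0,"x":-8,"y":270,"z":-26,"wx":0.09,"wy":0.12,"wz":1.24},{"hand":0,"x":-9,"y":292,"z":-26,"wx":0.097,"wy":0.13,"wz":1.31}]'; python3 log.py;  python3 - <<'E'
from pose import *
tgt([.4496,.150,.22],0.2,0,.012)
E
```

```text
time: 22.35
tool_pos: [0.4579, -0.0201, 0.2264]
tool_rot: [[-0.338, 0.941, -0.002], [0.941, 0.338, -0.0], [0.0, -0.001, -1.0]]
ft_force: [0.3, -0.2, 0.0]
width: 0.998
t 22.35 p [0.4579, -0.0201, 0.2264] w 0.998 f [0.3, -0.2, 0.0]
q [ 0.963  0.379 -1.172  2.002  0.41   1.027 -0.059]
shift mm [162.9  49.7  18.4] turn [-0.002 -0.     0.341] deg 19.6
```

```bash
python3 -m creep '[{"hand":0,"x":40,"y":12,"z":5,"wx":0,"wy":0,"wz":0.1},{"hand":0,"x":80,"y":25,"z":10,"wx":0,"wy":0,"wz":0.2},{"hand":0,"x":120,"y":37,"z":15,"wx":0,"wy":0,"wz":0.3},{"hand":0,"x":150,"y":46,"z":18,"wx":0,"wy":0,"wz":0.34},{"hand":0,"x":163,"y":50,"z":18,"wx":0,"wy":0,"wz":0.34},{"hand":0,"x":163,"y":50,"z":18,"wx":0,"wy":0,"wz":0.34},{"hand":0,"x":163,"y":50,"z":18,"wx":0,"wy":0,"wz":0.34},{"hand":0,"x":163,"y":50,"z":18,"wx":0,"wy":0,"wz":0.34},{"hand":0,"x":163,"y":50,"z":18,"wx":0,"wy":0,"wz":0.34},{"hand":0,"x":163,"y":50,"z":18,"wx":0,"wy":0,"wz":0.34}]'; python3 log.py;  python3 - <<'E'
from pose import *
from meas import inserts
inserts(name='w10')
E
```

```text
time: 23.35
tool_pos: [0.45, 0.1491, 0.2083]
tool_rot: [[-0.003, 1.0, -0.002], [1.0, 0.003, -0.0], [-0.0, -0.002, -1.0]]
ft_force: [0.1, -0.3, -0.1]
width: 0.995
t 23.35 p [0.45, 0.1491, 0.2083] w 0.995 f [0.1, -0.3, -0.1]
q [ 0.488  0.394 -1.049  1.991  0.409  0.988 -0.758]
px [316. 158.] ctr [448.5 196.8] size [48.  99.2] notch dir deg -89.8 orange 0.0 z 0.0381 [np.int64(241), np.int64(0)]
```

View pics/w10.png

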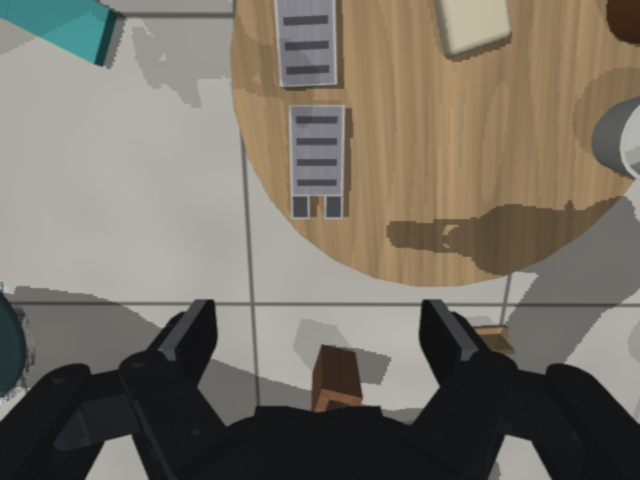

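C lies steel up at (317,160) with its notch towards the hand. B is above it at (308,40).

Run:
```python
from pose import *
tgt([.4485,.197,.12],0.2,-30,.012);tgt([.4485,.197,.032],0.2,-30,.012)
```

```text
shift mm [41.6 -1.2 98.7] turn [-0.002 -0.523  0.   ] deg 30.0
shift mm [ 41.7  -1.1 186.7] turn [-0.002 -0.523  0.   ] deg 30.0
```

```bash
python3 -m creep '[{"hand":0,"x":15,"y":-1,"z":15,"wx":0,"wy":-0.14,"wz":0},{"hand":0,"x":30,"y":-1,"z":35,"wx":0,"wy":-0.28,"wz":0},{"hand":0,"x":41,"y":-1,"z":60,"wx":0,"wy":-0.42,"wz":0},{"hand":0,"x":42,"y":-1,"z":90,"wx":0,"wy":-0.523,"wz":0},{"hand":0,"x":42,"y":-1,"z":120,"wx":0,"wy":-0.523,"wz":0},{"hand":0,"x":42,"y":-1,"z":140,"wx":0,"wy":-0.523,"wz":0},{"hand":0,"x":42,"y":-1,"z":150,"wx":0,"wy":-0.523,"wz":0},{"hand":0,"x":42,"y":-1,"z":150,"wx":0,"wy":-0.523,"wz":0},{"hand":0,"x":42,"y":-1,"z":150,"wx":0,"wy":-0.523,"wz":0},{"hand":0,"x":42,"y":-1,"z":150,"wx":0,"wy":-0.523,"wz":0}]'; python3 log.py;  python3 - <<'E'
from pose import *
snap('wrist','w11'); snap('side','s7',(250,180,430,360),3.3)
tgt([.4485,.197,.032],0.2,-30,.012)
E
```

```text
time: 24.4
tool_pos: [0.4495, 0.1915, 0.0596]
tool_rot: [[-0.002, 1.0, 0.002], [0.867, 0.002, -0.499], [-0.499, 0.001, -0.867]]
ft_force: [0.3, -0.1, -0.0]
width: 0.996
t 24.4 p [0.4495, 0.1915, 0.0596] w 0.996 f [0.3, -0.1, -0.0]
q [-0.194  0.767 -0.699  1.89   0.854  1.261 -1.377]
shift mm [18.5 -0.9 33. ] turn [-0.    -0.001 -0.001] deg 0.1
```

View pics/w11.png

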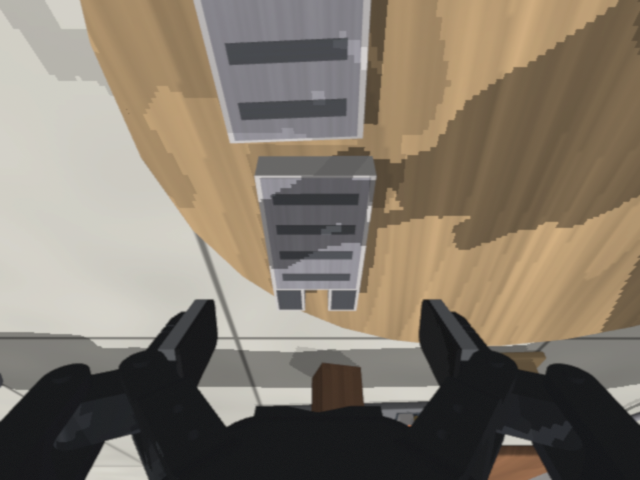

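View pics/s7.png

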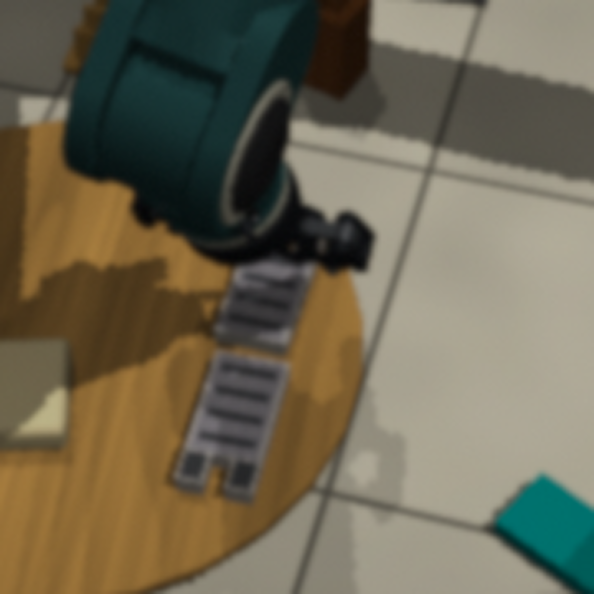

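```bash
python3 -m creep '[{"hand":0,"x":6,"y":-1,"z":11,"wx":0,"wy":0,"wz":0},{"hand":0,"x":12,"y":-1,"z":22,"wx":0,"wy":0,"wz":0},{"hand":0,"x":18,"y":-1,"z":33,"wx":0,"wy":0,"wz":0},{"hand":0,"x":18,"y":-1,"z":33,"wx":0,"wy":0,"wz":0},{"hand":1,"x":18,"y":-1,"z":33,"wx":0,"wy":0,"wz":0},{"hand":1,"x":18,"y":-1,"z":33,"wx":0,"wy":0,"wz":0},{"hand":1,"x":18,"y":-1,"z":33,"wx":0,"wy":0,"wz":0},{"hand":1,"x":18,"y":-1,"z":33,"wx":0,"wy":0,"wz":0},{"hand":1,"x":18,"y":-1,"z":33,"wx":0,"wy":0,"wz":0},{"hand":1,"x":18,"y":-1,"z":33,"wx":0,"wy":0,"wz":0}]'; python3 log.py
```

```text
time: 25.5
tool_pos: [0.4488, 0.191, 0.0229]
tool_rot: [[-0.002, 1.0, 0.003], [0.867, 0.003, -0.499], [-0.499, 0.002, -0.867]]
ft_force: [-0.1, 1.2, 5.7]
width: 0.543
t 25.5 p [0.4488, 0.191, 0.0229] w 0.543 f [-0.1, 1.2, 5.7]
q [-0.215  0.824 -0.669  1.896  0.898  1.217 -1.422]
```

```bash
python3 -m creep '[{"hand":1,"x":-5,"y":0,"z":-9,"wx":0,"wy":0,"wz":0},{"hand":1,"x":-15,"y":0,"z":-26,"wx":0,"wy":0,"wz":0},{"hand":1,"x":-35,"y":0,"z":-60,"wx":0,"wy":0,"wz":0},{"hand":1,"x":-55,"y":0,"z":-95,"wx":0,"wy":0,"wz":0},{"hand":1,"x":-75,"y":0,"z":-130,"wx":0,"wy":0,"wz":0},{"hand":1,"x":-90,"y":0,"z":-156,"wx":0,"wy":0,"wz":0},{"hand":1,"x":-100,"y":0,"z":-173,"wx":0,"wy":0,"wz":0},{"hand":1,"x":-100,"y":0,"z":-173,"wx":0,"wy":0,"wz":0},{"hand":1,"x":-100,"y":0,"z":-173,"wx":0,"wy":0,"wz":0},{"hand":1,"x":-100,"y":0,"z":-173,"wx":0,"wy":0,"wz":0}]'; python3 log.py;  python3 - <<'E'
from pose import *
snap('wrist','w12')
tgt([.55,.05,.25],2,20,.012)
tgt([.637,-.012,.2],3.8,60,.012)
E
```

```text
time: 26.5
tool_pos: [0.4479, 0.1899, 0.2213]
tool_rot: [[-0.003, 1.0, 0.001], [0.866, 0.003, -0.5], [-0.5, -0.001, -0.866]]
ft_force: [0.6, 0.6, -0.7]
width: 0.544
t 26.5 p [0.4479, 0.1899, 0.2213] w 0.544 f [0.6, 0.6, -0.7]
q [-0.104  0.529 -0.808  1.815  0.683  1.469 -1.175]
shift mm [-126.7  101.6   52.9] turn [-0.004  0.872 -0.033] deg 50.0
shift mm [-152.8  188.   119.5] turn [ 0.017  1.57  -0.068] deg 90.0
```

View pics/w12.png

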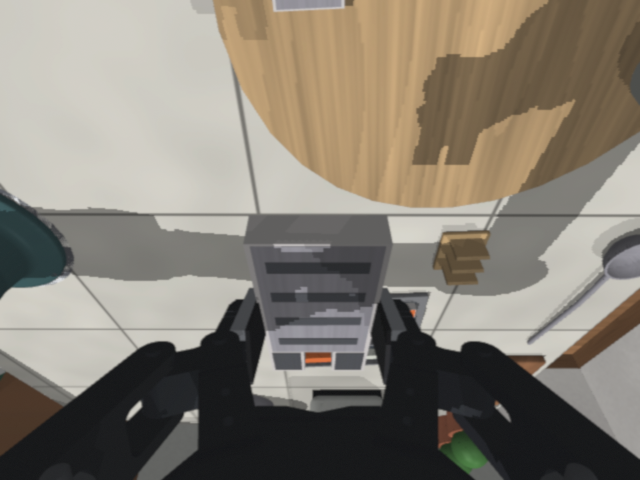

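```bash
python3 -m creep '[{"hand":1,"x":-20,"y":15,"z":5,"wx":0,"wy":0.14,"wz":-0.005},{"hand":1,"x":-40,"y":30,"z":12,"wx":0,"wy":0.28,"wz":-0.01},{"hand":1,"x":-60,"y":48,"z":22,"wx":0,"wy":0.42,"wz":-0.015},{"hand":1,"x":-85,"y":66,"z":33,"wx":0,"wy":0.56,"wz":-0.02},{"hand":1,"x":-105,"y":84,"z":43,"wx":0,"wy":0.7,"wz":-0.03},{"hand":1,"x":-125,"y":102,"z":53,"wx":0,"wy":0.84,"wz":-0.035},{"hand":1,"x":-131,"y":120,"z":65,"wx":0.005,"wy":0.98,"wz":-0.04},{"hand":1,"x":-137,"y":140,"z":80,"wx":0.01,"wy":1.12,"wz":-0.05},{"hand":1,"x":-143,"y":160,"z":95,"wx":0.012,"wy":1.26,"wz":-0.055},{"hand":1,"x":-148,"y":175,"z":105,"wx":0.015,"wy":1.4,"wz":-0.06}]'; python3 log.py;  python3 - <<'E'
from pose import *
tgt([.637,-.012,.15],3.8,60,.012)
snap('wrist','w13');snap('side','s8',(210,100,390,280),3.3)
E
```

```text
time: 27.55
tool_pos: [0.6243, 0.0074, 0.2019]
tool_rot: [[-0.031, 0.998, -0.047], [0.634, 0.057, 0.771], [0.773, -0.006, -0.635]]
ft_force: [-0.1, 1.3, 0.4]
width: 0.545
t 27.55 p [0.6243, 0.0074, 0.2019] w 0.545 f [-0.1, 1.3, 0.4]
q [ 0.974  1.021 -1.126  1.564  0.006  1.123  0.12 ]
shift mm [-50.9  11.9  29.2] turn [ 0.005  0.164 -0.01 ] deg 9.4
```

View pics/w13.png

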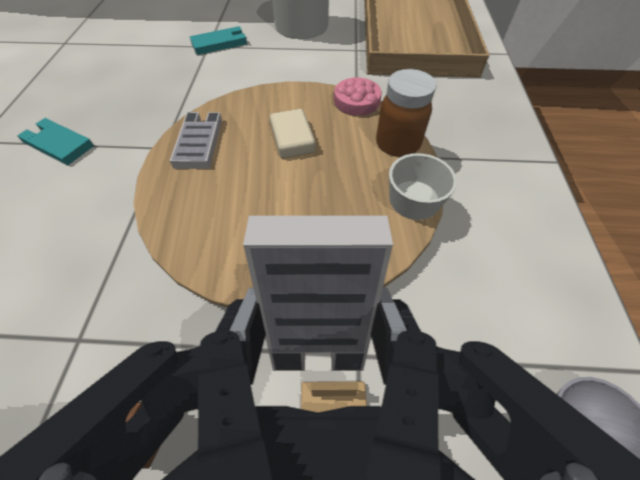

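View pics/s8.png

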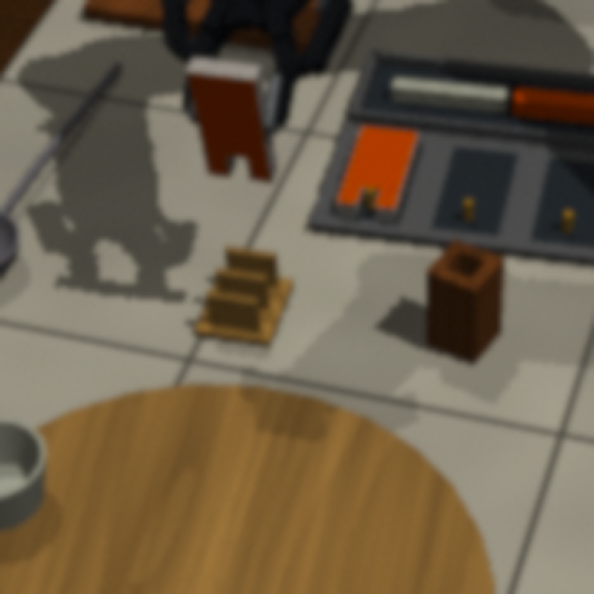

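```bash
python3 -m creep '[{"hand":1,"x":-15,"y":4,"z":9,"wx":0,"wy":0.08,"wz":0},{"hand":1,"x":-30,"y":8,"z":18,"wx":0.002,"wy":0.164,"wz":-0.01},{"hand":1,"x":-51,"y":12,"z":29,"wx":0.005,"wy":0.164,"wz":-0.01},{"hand":1,"x":-51,"y":12,"z":29,"wx":0.005,"wy":0.164,"wz":-0.01},{"hand":1,"x":-51,"y":12,"z":29,"wx":0.005,"wy":0.164,"wz":-0.01},{"hand":1,"x":-51,"y":12,"z":29,"wx":0.005,"wy":0.164,"wz":-0.01},{"hand":1,"x":-51,"y":12,"z":29,"wx":0.005,"wy":0.164,"wz":-0.01},{"hand":1,"x":-51,"y":12,"z":29,"wx":0.005,"wy":0.164,"wz":-0.01},{"hand":1,"x":-51,"y":12,"z":29,"wx":0.005,"wy":0.164,"wz":-0.01},{"hand":1,"x":-51,"y":12,"z":29,"wx":0.005,"wy":0.164,"wz":-0.01}]'; python3 log.py;  python3 - <<'E'
from pose import *
s=env.sense();P=np.array(s['tool_pos']);Rm=np.array(s['tool_rot'])
c,p,d=snap('wrist','w14'); W=cloud(c,d)
reg=np.zeros(d.shape,bool); reg[240:330,275:365]=1
w=W[reg&(d<.35)]; ctr=w.mean(0); U,S,V=np.linalg.svd(w-ctr,full_matrices=False); n=V[2]; print('plane n',n.round(4),'ctr',ctr.round(4),'rms',S[2]/np.sqrt(len(w)),len(w))
# plate pixels: top end face
m=(d<.35)&(d>0); T=(W-P)@Rm*1000
for v in range(205,385,8): print(v,W[v,318].round(3),p[v,318])
E
```

```text
time: 28.65
tool_pos: [0.6349, -0.0059, 0.1347]
tool_rot: [[-0.018, 0.998, -0.057], [0.495, 0.059, 0.867], [0.868, -0.013, -0.496]]
ft_force: [0.3, 0.5, -1.1]
width: 0.542
t 28.65 p [0.6349, -0.0059, 0.1347] w 0.542 f [0.3, 0.5, -1.1]
q [ 0.986  1.222 -1.103  1.501 -0.01   1.142  0.232]
plane n [ 0.0593 -0.993  -0.1025] ctr [ 0.6369 -0.0212  0.1675] rms 0.004363161505389639 8100
205 [0.623 0.187 0.024] [153 129  96]
213 [0.623 0.176 0.023] [151 127  95]
221 [ 0.636 -0.011  0.191] [195 192 191]
229 [ 0.636 -0.013  0.19 ] [196 192 191]
237 [ 0.636 -0.018  0.19 ] [195 192 191]
245 [ 0.637 -0.021  0.19 ] [126 124 124]
253 [ 0.637 -0.02   0.185] [68 68 71]
261 [ 0.637 -0.022  0.183] [69 69 71]
269 [ 0.637 -0.021  0.178] [40 40 43]
277 [ 0.636 -0.022  0.174] [68 68 71]
285 [ 0.636 -0.021  0.168] [68 68 71]
293 [ 0.636 -0.021  0.163] [56 57 59]
301 [ 0.636 -0.021  0.157] [43 43 46]
309 [ 0.636 -0.021  0.152] [70 70 72]
317 [ 0.636 -0.021  0.145] [66 66 69]
325 [ 0.636 -0.021  0.139] [49 49 52]
333 [ 0.636 -0.021  0.132] [71 70 74]
341 [ 0.636 -0.022  0.126] [40 41 44]
349 [ 0.636 -0.021  0.117] [72 71 75]
357 [ 0.632  0.028 -0.001] [175 173 165]
365 [0.632 0.021 0.001] [169 163 152]
373 [ 0.634 -0.001  0.039] [128 108  80]
381 [ 0.634 -0.001  0.026] [88 74 55]
```

View pics/w14.png

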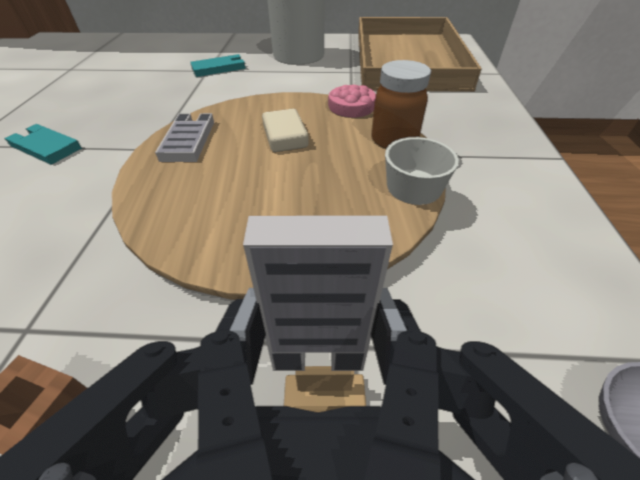

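```bash
python3 -m creep '[{"hand":1,"x":-8,"y":0,"z":8,"wx":0,"wy":0,"wz":0},{"hand":1,"x":-18,"y":1,"z":13,"wx":0,"wy":0,"wz":0},{"hand":1,"x":-28,"y":1,"z":19,"wx":0,"wy":0,"wz":0},{"hand":1,"x":-36,"y":1,"z":24,"wx":0,"wy":0,"wz":0},{"hand":1,"x":-44,"y":1,"z":28,"wx":0,"wy":0,"wz":0},{"hand":1,"x":-52,"y":1,"z":33,"wx":0,"wy":0,"wz":0},{"hand":1,"x":-60,"y":1,"z":37,"wx":0,"wy":0,"wz":0},{"hand":1,"x":-67,"y":1,"z":41,"wx":0,"wy":0,"wz":0},{"hand":1,"x":-67,"y":1,"z":41,"wx":0,"wy":0,"wz":0},{"hand":1,"x":-67,"y":1,"z":41,"wx":0,"wy":0,"wz":0}]'; python3 log.py;  python3 - <<'E'
from pose import *
snap('wrist','w15');snap('side','s9',(210,100,390,280),3.3)
E
```

```text
time: 29.7
tool_pos: [0.6348, -0.0033, 0.0562]
tool_rot: [[-0.017, 0.998, -0.057], [0.495, 0.058, 0.867], [0.869, -0.013, -0.495]]
ft_force: [-0.6, -0.0, -0.9]
width: 0.543
t 29.7 p [0.6348, -0.0033, 0.0562] w 0.543 f [-0.6, -0.0, -0.9]
q [ 0.962  1.32  -1.047  1.489  0.035  1.087  0.291]
```

View pics/s9.png

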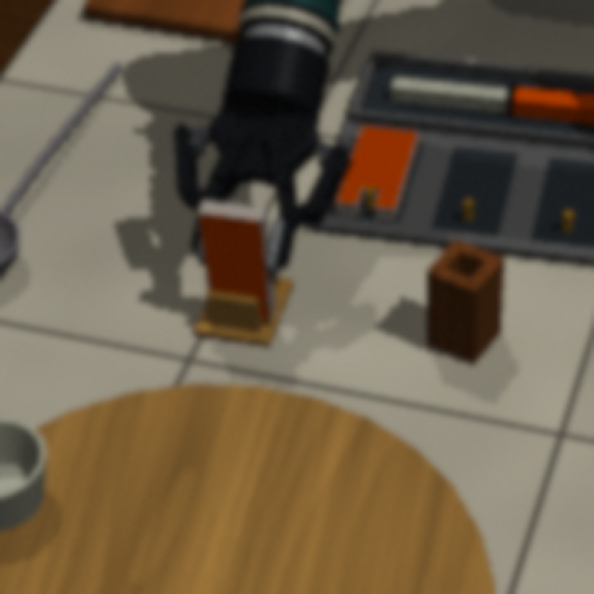

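```bash
python3 -m creep '[{"hand":1,"x":-2,"y":0,"z":1,"wx":0,"wy":0,"wz":0},{"hand":0.2,"x":-2,"y":0,"z":1,"wx":0,"wy":0,"wz":0},{"hand":0.2,"x":-2,"y":0,"z":1,"wx":0,"wy":0,"wz":0},{"hand":0.1,"x":-2,"y":0,"z":1,"wx":0,"wy":0,"wz":0},{"hand":0.1,"x":-2,"y":0,"z":1,"wx":0,"wy":0,"wz":0},{"hand":0,"x":-2,"y":0,"z":-10,"wx":0,"wy":0,"wz":0},{"hand":0,"x":-2,"y":0,"z":-30,"wx":0,"wy":0,"wz":0},{"hand":0,"x":-2,"y":0,"z":-60,"wx":0,"wy":0,"wz":0},{"hand":0,"x":20,"y":0,"z":-90,"wx":0,"wy":0,"wz":0},{"hand":0,"x":50,"y":0,"z":-110,"wx":0,"wy":-0.05,"wz":0}]'; python3 log.py;  python3 - <<'E'
from pose import *
snap('wrist','w16');snap('side','s10',(210,100,390,280),3.3)
E
```

```text
time: 30.8
tool_pos: [0.6406, -0.0791, 0.1528]
tool_rot: [[-0.014, 0.999, -0.052], [0.539, 0.051, 0.841], [0.842, -0.016, -0.539]]
ft_force: [0.8, -0.1, -0.5]
width: 1.005
t 30.8 p [0.6406, -0.0791, 0.1528] w 1.005 f [0.8, -0.1, -0.5]
q [ 1.023  1.187 -1.083  1.408  0.011  1.265  0.24 ]
```

View pics/s10.png

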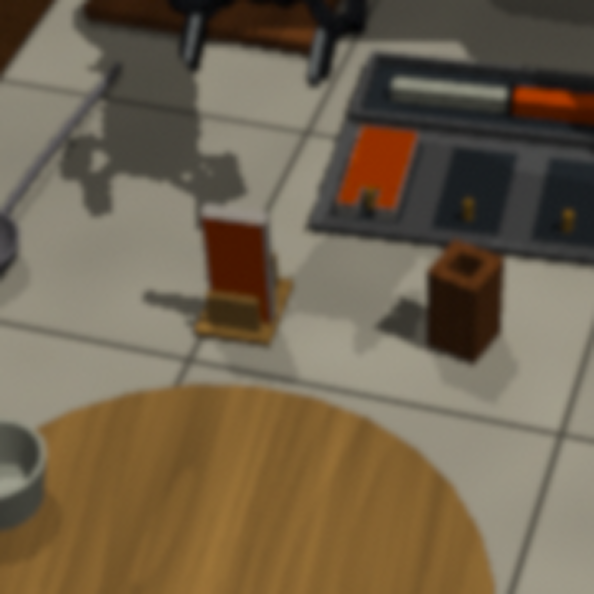

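View pics/w16.png

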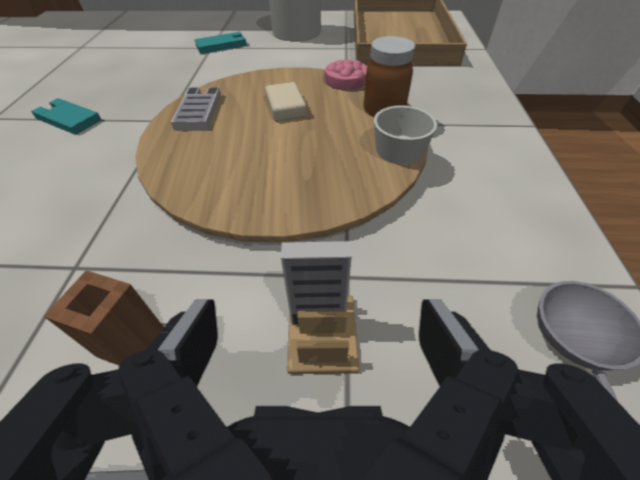

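Run:
```python
from pose import *
c,p,d=snap('wrist','tmp'); W=cloud(c,d)
reg=np.zeros(d.shape,bool); reg[262:318,292:344]=1
m=reg&(W[...,1]<.03)&(W[...,1]>-.04)&(W[...,2]>.045); w=W[m]
for lo in (.045,.06,.075,.09,.1):
    k=(w[:,2]>lo)&(w[:,2]<lo+.012); print(lo,k.sum(),np.median(w[k],0).round(4) if k.any() else '')
t=W[240:262,286:350].reshape(-1,3); t=t[t[:,2]>.1]; print('top', t.min(0).round(3),t.max(0).round(3),np.median(t,0).round(4),len(t))
tgt([.637,-.02,.26],3.8,0,.012)
tgt([.637,.03,.19],3.8,-60,.012)
```

```text
0.045 351 [ 0.6386 -0.0195  0.0509]
0.06 403 [ 0.6395 -0.0194  0.0657]
0.075 437 [ 0.6395 -0.0196  0.0813]
0.09 470 [ 0.6403 -0.0196  0.0964]
0.1 819 [ 0.6399 -0.0184  0.1078]
top [ 0.617 -0.157  0.107] [ 0.659 -0.005  0.304] [ 0.6382 -0.009   0.1083] 421
shift mm [104.4  -2.3  -1.9] turn [-0.001 -1.    -0.011] deg 57.3
shift mm [71.9  1.1 65.9] turn [-0.008 -2.047 -0.01 ] deg 117.3
```

```bash
python3 -m creep '[{"hand":0,"x":30,"y":0,"z":-1,"wx":0,"wy":-0.14,"wz":0},{"hand":0,"x":60,"y":-1,"z":-1,"wx":0,"wy":-0.28,"wz":0},{"hand":0,"x":85,"y":-1,"z":-1,"wx":0,"wy":-0.42,"wz":0},{"hand":0,"x":100,"y":-2,"z":-1,"wx":0,"wy":-0.56,"wz":0},{"hand":0,"x":104,"y":-2,"z":0,"wx":0,"wy":-0.7,"wz":-0.01},{"hand":0,"x":104,"y":-2,"z":10,"wx":0,"wy":-0.84,"wz":-0.01},{"hand":0,"x":104,"y":-2,"z":20,"wx":0,"wy":-1.0,"wz":-0.01},{"hand":0,"x":104,"y":-2,"z":30,"wx":0,"wy":-1.14,"wz":-0.01},{"hand":0,"x":104,"y":-1,"z":40,"wx":-0.004,"wy":-1.28,"wz":-0.01},{"hand":0,"x":104,"y":0,"z":50,"wx":-0.004,"wy":-1.42,"wz":-0.01}]'; python3 log.py;  python3 - <<'E'
from pose import *
tgt([.638,.055,.20],3.8,-60,.012)
E
```

```text
time: 31.95
tool_pos: [0.6368, 0.0239, 0.2206]
tool_rot: [[-0.059, 0.998, 0.029], [0.909, 0.066, -0.412], [-0.413, 0.002, -0.911]]
ft_force: [-0.2, -0.5, -1.4]
width: 1.002
t 31.95 p [0.6368, 0.0239, 0.2206] w 1.002 f [-0.2, -0.5, -1.4]
q [ 0.17   0.6   -0.664  1.611  0.783  1.319 -0.681]
shift mm [29.8  3.2 15.7] turn [ 0.001 -0.621 -0.002] deg 35.6
```

```bash
python3 -m creep '[{"hand":0,"x":10,"y":1,"z":5,"wx":0,"wy":-0.14,"wz":0},{"hand":0,"x":20,"y":2,"z":10,"wx":0,"wy":-0.28,"wz":0},{"hand":0,"x":30,"y":3,"z":15,"wx":0,"wy":-0.42,"wz":0},{"hand":0,"x":30,"y":3,"z":15,"wx":0,"wy":-0.56,"wz":0},{"hand":0,"x":30,"y":3,"z":16,"wx":0,"wy":-0.62,"wz":0},{"hand":0,"x":30,"y":3,"z":16,"wx":0,"wy":-0.62,"wz":0},{"hand":0,"x":30,"y":3,"z":16,"wx":0,"wy":-0.62,"wz":0},{"hand":0,"x":30,"y":3,"z":16,"wx":0,"wy":-0.62,"wz":0},{"hand":0,"x":30,"y":3,"z":16,"wx":0,"wy":-0.62,"wz":0},{"hand":0,"x":30,"y":3,"z":16,"wx":0,"wy":-0.62,"wz":0}]'; python3 log.py;  python3 - <<'E'
from pose import *
snap('wrist','w17')
tgt([.638,.0395,.103],3.8,-60,.012)
tgt([.638,-.0125,.073],3.8,-60,.012)
E
```

```text
time: 32.95
tool_pos: [0.6388, 0.0438, 0.1947]
tool_rot: [[-0.029, 0.998, 0.057], [0.501, 0.064, -0.863], [-0.865, 0.004, -0.502]]
ft_force: [-0.2, 0.8, 0.3]
width: 0.997
t 32.95 p [0.6388, 0.0438, 0.1947] w 0.997 f [-0.2, 0.8, 0.3]
q [-0.23   0.814 -0.438  1.563  1.105  1.694 -0.988]
shift mm [76.9 -1.3 61.7] turn [-0.    -0.002 -0.004] deg 0.2
shift mm [ 76.9  -4.7 121.6] turn [-0.    -0.002 -0.004] deg 0.2
```

View pics/w17.png

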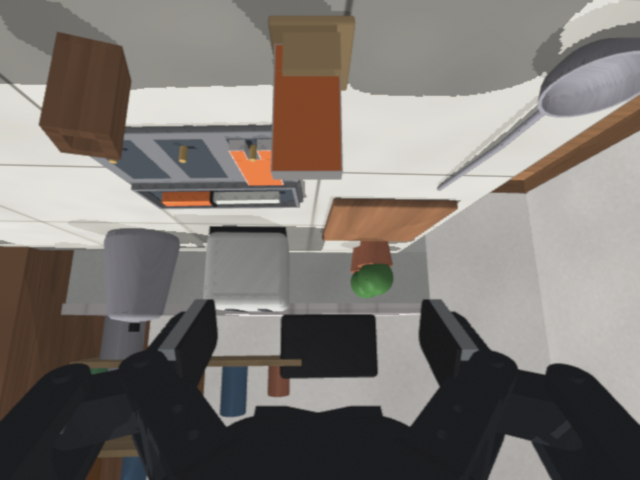

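```bash
python3 -m creep '[{"hand":0,"x":25,"y":0,"z":10,"wx":0,"wy":0,"wz":0},{"hand":0,"x":50,"y":-1,"z":25,"wx":0,"wy":0,"wz":0},{"hand":0,"x":77,"y":-1,"z":40,"wx":0,"wy":0,"wz":0},{"hand":0,"x":77,"y":-1,"z":50,"wx":0,"wy":0,"wz":0},{"hand":0,"x":77,"y":-1,"z":62,"wx":0,"wy":0,"wz":0},{"hand":0,"x":77,"y":-1,"z":62,"wx":0,"wy":0,"wz":0},{"hand":0,"x":77,"y":-1,"z":62,"wx":0,"wy":0,"wz":0},{"hand":0,"x":77,"y":-1,"z":62,"wx":0,"wy":0,"wz":0},{"hand":0,"x":77,"y":-1,"z":62,"wx":0,"wy":0,"wz":0},{"hand":0,"x":77,"y":-1,"z":62,"wx":0,"wy":0,"wz":0}]'; python3 log.py;  python3 - <<'E'
from pose import *
s=env.sense();P=np.array(s['tool_pos']);Rm=np.array(s['tool_rot'])
c,p,d=snap('wrist','w18'); W=cloud(c,d);T=(W-P)@Rm*1000
hsv=cv2.cvtColor(p,cv2.COLOR_RGB2HSV).astype(int)
m=(hsv[...,0]<14)&(hsv[...,1]>150)&(d<.3)&(d>0); v,u=np.where(m); print(len(u),u.min(),u.max(),v.min(),v.max())
t=T[m];w=W[m]; print('tool y range',np.percentile(t[:,1],[1,99]).round(1)); 
for lo in (.045,.06,.075,.09): 
    k=(w[:,2]>lo)&(w[:,2]<lo+.012); print(lo,np.median(w[k],0).round(4),np.percentile(w[k,0],[2,98]).round(4)) if k.any() else 0
tgt([.638,-.0125,.073],3.8,-60,.012)
E
```

```text
time: 34.0
tool_pos: [0.6392, 0.0294, 0.0974]
tool_rot: [[-0.029, 0.998, 0.058], [0.501, 0.065, -0.863], [-0.865, 0.004, -0.502]]
ft_force: [0.4, 0.2, -0.3]
width: 0.999
t 34.0 p [0.6392, 0.0294, 0.0974] w 0.999 f [0.4, 0.2, -0.3]
q [-0.229  0.943 -0.406  1.582  1.15   1.605 -1.097]
9218 266 345 160 320
tool y range [-28.9  15. ]
0.045 [ 0.6348 -0.0056  0.051 ] [0.6134 0.6561]
0.06 [ 0.6348 -0.0057  0.0661] [0.6133 0.6561]
0.075 [ 0.6348 -0.0057  0.081 ] [0.6132 0.656 ]
0.09 [ 0.6349 -0.0057  0.0962] [0.6133 0.6563]
shift mm [-0.  -3.9 60.1] turn [ 0.001 -0.002 -0.004] deg 0.3
```

View pics/w18.png

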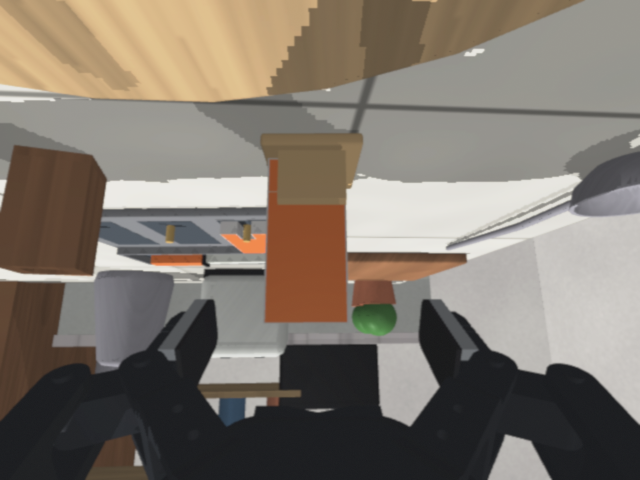

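```bash
python3 -m creep '[{"hand":0,"x":0,"y":-5.5,"z":15,"wx":0,"wy":0,"wz":0},{"hand":0,"x":0,"y":-5.5,"z":30,"wx":0,"wy":0,"wz":0},{"hand":0,"x":0,"y":-5.5,"z":45,"wx":0,"wy":0,"wz":0},{"hand":0,"x":0,"y":-5.5,"z":60,"wx":0,"wy":0,"wz":0},{"hand":0,"x":0,"y":-5.5,"z":60,"wx":0,"wy":0,"wz":0},{"hand":1,"x":0,"y":-5.5,"z":60,"wx":0,"wy":0,"wz":0},{"hand":1,"x":0,"y":-5.5,"z":60,"wx":0,"wy":0,"wz":0},{"hand":1,"x":0,"y":-5.5,"z":60,"wx":0,"wy":0,"wz":0},{"hand":1,"x":0,"y":-5.5,"z":60,"wx":0,"wy":0,"wz":0},{"hand":1,"x":0,"y":-5.5,"z":60,"wx":0,"wy":0,"wz":0}]'; python3 log.py;  python3 - <<'E'
from pose import *
snap('side','s11',(210,100,390,280),3.3)
E
```

```text
time: 35.05
tool_pos: [0.6374, -0.0221, 0.0675]
tool_rot: [[-0.029, 0.998, 0.059], [0.501, 0.066, -0.863], [-0.865, 0.005, -0.502]]
ft_force: [0.1, 0.4, 1.8]
width: 0.548
t 35.05 p [0.6374, -0.0221, 0.0675] w 0.548 f [0.1, 0.4, 1.8]
q [-0.173  0.96  -0.378  1.639  1.202  1.53  -1.125]
```

View pics/s11.png

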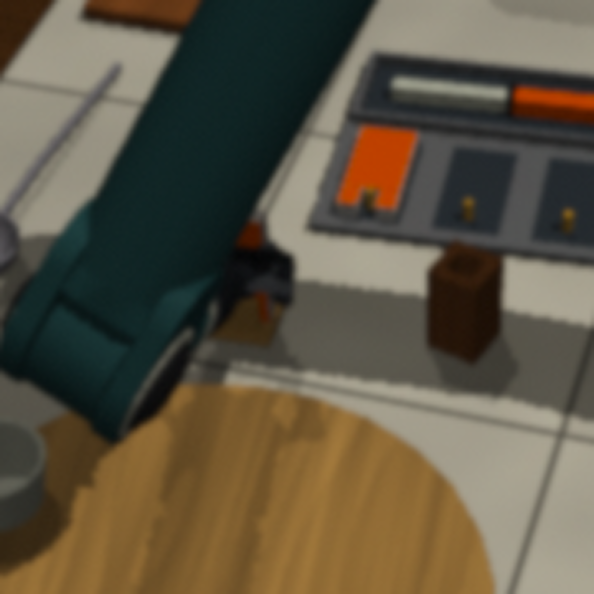

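```bash
python3 -m creep '[{"hand":1,"x":-9,"y":0,"z":-5,"wx":0,"wy":0,"wz":0},{"hand":1,"x":-20,"y":0,"z":-11,"wx":0,"wy":0,"wz":0},{"hand":1,"x":-35,"y":0,"z":-20,"wx":0,"wy":0,"wz":0},{"hand":1,"x":-50,"y":0,"z":-29,"wx":0,"wy":0,"wz":0},{"hand":1,"x":-70,"y":0,"z":-40,"wx":0,"wy":0,"wz":0},{"hand":1,"x":-90,"y":0,"z":-52,"wx":0,"wy":0,"wz":0},{"hand":1,"x":-112,"y":0,"z":-65,"wx":0,"wy":0,"wz":0},{"hand":1,"x":-121,"y":0,"z":-70,"wx":0,"wy":0,"wz":0},{"hand":1,"x":-121,"y":0,"z":-70,"wx":0,"wy":0,"wz":0},{"hand":1,"x":-121,"y":0,"z":-70,"wx":0,"wy":0,"wz":0}]'; python3 log.py;  python3 - <<'E'
from pose import *
tgt([.57,-.08,.24],4.5,0,.012)
tgt([.50,-.2,.17],4.9,30,.012)
snap('wrist','w19')
E
```

```text
time: 36.1
tool_pos: [0.6365, -0.0226, 0.207]
tool_rot: [[-0.029, 0.998, 0.059], [0.501, 0.065, -0.863], [-0.865, 0.005, -0.502]]
ft_force: [-0.4, 1.3, -1.5]
width: 0.545
t 36.1 p [0.6365, -0.0226, 0.207] w 0.545 f [-0.4, 1.3, -1.5]
q [-0.144  0.752 -0.42   1.645  1.14   1.622 -0.954]
shift mm [-45.  -70.   35.1] turn [-0.003  1.045 -0.014] deg 59.9
shift mm [ -41.  -148.1  163.6] turn [-1.000e-03  1.568e+00 -2.300e-02] deg 89.9
```

View pics/w19.png

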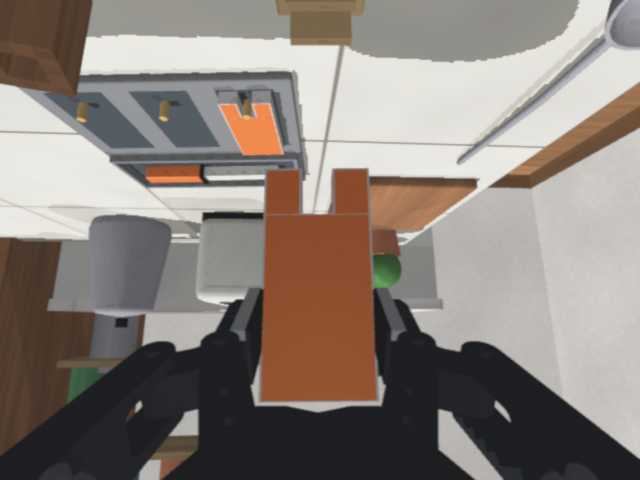

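```bash
python3 -m creep '[{"hand":1,"x":-10,"y":-9,"z":0,"wx":0,"wy":0.13,"wz":0},{"hand":1,"x":-20,"y":-18,"z":3,"wx":0,"wy":0.26,"wz":0},{"hand":1,"x":-30,"y":-27,"z":8,"wx":0,"wy":0.4,"wz":0},{"hand":1,"x":-37,"y":-36,"z":13,"wx":0,"wy":0.54,"wz":-0.005},{"hand":1,"x":-42,"y":-46,"z":20,"wx":0,"wy":0.68,"wz":-0.01},{"hand":1,"x":-45,"y":-56,"z":27,"wx":0,"wy":0.82,"wz":-0.01},{"hand":1,"x":-45,"y":-70,"z":40,"wx":0,"wy":0.96,"wz":-0.014},{"hand":1,"x":-45,"y":-90,"z":60,"wx":0,"wy":1.1,"wz":-0.016},{"hand":1,"x":-44,"y":-110,"z":85,"wx":0,"wy":1.24,"wz":-0.018},{"hand":1,"x":-43,"y":-130,"z":110,"wx":0,"wy":1.38,"wz":-0.02}]'; python3 log.py;  python3 - <<'E'
from pose import *
tgt([.50,-.18,.16],4.9,30,.012)
E
```

```text
time: 37.15
tool_pos: [0.5134, -0.1486, 0.1877]
tool_rot: [[-0.077, 0.997, -0.029], [0.94, 0.083, 0.332], [0.333, -0.002, -0.943]]
ft_force: [-0.2, -1.3, -1.2]
width: 0.541
t 37.15 p [0.5134, -0.1486, 0.1877] w 0.541 f [-0.2, -1.3, -1.2]
q [ 1.028  0.586 -0.855  1.786  0.125  1.063  0.254]
shift mm [-35.5 -16.   27.8] turn [-0.     0.184 -0.003] deg 10.5
```

```bash
python3 -m creep '[{"hand":1,"x":-12,"y":-6,"z":9,"wx":0,"wy":0.1,"wz":0},{"hand":1,"x":-24,"y":-12,"z":18,"wx":0,"wy":0.184,"wz":0},{"hand":1,"x":-35,"y":-16,"z":28,"wx":0,"wy":0.184,"wz":-0.003},{"hand":1,"x":-35,"y":-16,"z":28,"wx":0,"wy":0.184,"wz":-0.003},{"hand":1,"x":-35,"y":-16,"z":28,"wx":0,"wy":0.184,"wz":-0.003},{"hand":1,"x":-35,"y":-16,"z":28,"wx":0,"wy":0.184,"wz":-0.003},{"hand":1,"x":-35,"y":-16,"z":28,"wx":0,"wy":0.184,"wz":-0.003},{"hand":1,"x":-35,"y":-16,"z":28,"wx":0,"wy":0.184,"wz":-0.003},{"hand":1,"x":-35,"y":-16,"z":28,"wx":0,"wy":0.184,"wz":-0.003},{"hand":1,"x":-35,"y":-16,"z":28,"wx":0,"wy":0.184,"wz":-0.003}]'; python3 log.py;  cat > held2.py <<'E'
from pose import *
def held(name):
    s=env.sense();P=np.array(s['tool_pos']);Rm=np.array(s['tool_rot'])
    c,p,d=snap('wrist',name); W=cloud(c,d); hsv=cv2.cvtColor(p,cv2.COLOR_RGB2HSV).astype(int); H,S,V=[hsv[...,i] for i in range(3)]
    T=(W-P)@Rm*1000
    om=(H<14)&(S>140)&(V>50)&(d>0)&(d<.32)&(abs(T[...,1])<30)&(T[...,2]<60)
    w=W[om]; ctr=np.median(w,0); k=np.linalg.norm(w-ctr,axis=1)<.07; w=w[k]
    A=np.c_[w[:,:2],np.ones(len(w))]; co=np.linalg.lstsq(A,w[:,2],rcond=None)[0]; r=w[:,2]-A@co; g=abs(r)<.004; co=np.linalg.lstsq(A[g],w[g,2],rcond=None)[0]
    n=np.r_[-co[:2],1]; n/=np.linalg.norm(n); print('normal',n.round(3),'tilt deg',np.degrees(np.arccos(n[2])).round(1),'n',g.sum())
    # intersect rays with plane for mask pixels
    v,u=np.where(om); K=c['K']; dd=np.c_[(u-K[0,2])/K[0,0],(v-K[1,2])/K[1,1],np.ones(len(u))]@c['pose'][:3,:3].T; o=c['pose'][:3,3]
    t=(co[2]-(o[2]-co[:2]@o[:2]))/(dd[:,2]-dd[:,:2]@co[:2]); q=o+dd*t[:,None]
    q=q[np.linalg.norm(q-ctr,axis=1)<.09]
    ax=Rm[:,1]; x=np.cross(ax,n) ; x/=np.linalg.norm(x); x=x if x[1]>0 else -x   # towards +Y
    a=(q-P)@x*1000; b=(q-P)@ax*1000
    print('along: max',np.percentile(a,99.7).round(1),'min',a.min().round(1),'width', np.percentile(b,[.5,99.5]).round(1))
    kk=(a<a.max()-26); yl=[]
    for lo in np.arange(a.max()-45,a.max()-25,5):
        z=(a>lo)&(a<lo+5); yl.append((lo+2.5,b[z].min(),b[z].max()))
    print('edges',np.round(yl,1).tolist())
    # end edge: max a over tabs
    e=np.mean([np.percentile(a[(b>l)&(b<h)],99) for l,h in((-20,-12),(12,20))]); nf=np.percentile(a[abs(b-np.mean([yl[0][1],yl[0][2]]))<4],99.5)
    yc=np.mean([ (y1+y2)/2 for _,y1,y2 in yl])
    seat=P+x*(e-14)/1000+ax*yc/1000; seat[2]=co[2]+co[:2]@seat[:2]
    print('end',e.round(1),'notch floor',nf.round(1),'yc',yc.round(1),'seat(top face) world',(seat*1000).round(1),'plate dir deg',np.degrees(np.arctan2(x[1],x[0])).round(1))
    m=((H>12)&(H<32)&(S>90)&(V>60)&(abs(W[...,2]-.022)<.016)&(W[...,0]<.62)).astype(np.uint8)
    nn,l,st_,ce=cv2.connectedComponentsWithStats(m)
    for i in range(1,nn):
        vv,uu=np.where((l==i)&(W[...,2]>.023))
        if len(vv)<6: continue
        q=ray(c,[uu.mean(),vv.mean()],.028)[0]; print('pin px',ce[i].round(),len(vv),'world',(q*1000).round(1),'zmax',W[l==i][:,2].max().round(3))
E
python3 -c "
from held2 import *
held('w20')"
```

```text
time: 38.15
tool_pos: [0.4995, -0.1735, 0.1499]
tool_rot: [[-0.074, 0.996, -0.043], [0.863, 0.086, 0.498], [0.5, -0.0, -0.866]]
ft_force: [-0.3, -0.0, -1.4]
width: 0.544
t 38.15 p [0.4995, -0.1735, 0.1499] w 0.544 f [-0.3, -0.0, -1.4]
q [ 1.125  0.734 -0.86   1.751  0.07   1.102  0.395]
normal [-0.001  0.     1.   ] tilt deg 0.0 n 22475
along: max 57.6 min -39.7 width [-22.6  22.5]
edges [[15.6, -22.8, 22.4], [20.6, -22.5, 22.4], [25.6, -22.7, 22.3], [30.6, -22.9, 22.3]]
end 56.8 notch floor 36.0 yc -0.2 seat(top face) world [ 495.7 -130.8  165.3] plate dir deg 94.9
pin px [385.  27.] 8652 world [544.5 104.3  28. ] zmax 0.027
pin px [453. 159.] 94 world [619.7 -13.   28. ] zmax 0.038
pin px [324. 146.] 9 world [492.8 -29.8  28. ] zmax 0.037
pin px [315. 171.] 25 world [486.6 -52.6  28. ] zmax 0.037
pin px [221. 298.] 79 world [ 419.6 -171.7   28. ] zmax 0.03
pin px [414. 298.] 84 world [ 577.5 -158.4   28. ] zmax 0.03
```

View pics/w20.png

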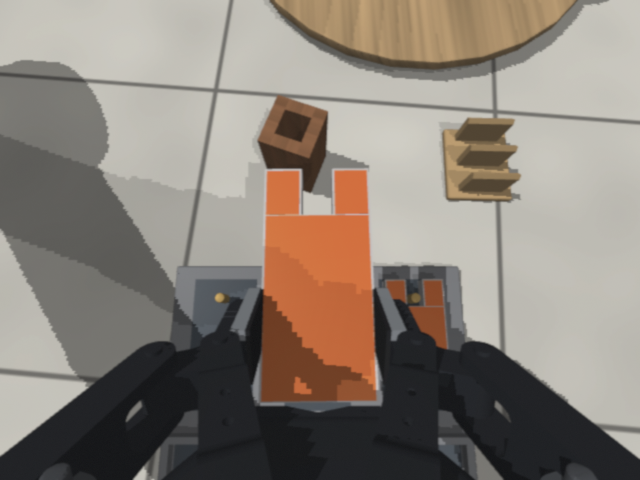

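```bash
python3 -m creep '[{"hand":1,"x":-20,"y":0,"z":0,"wx":0,"wy":0,"wz":0},{"hand":1,"x":-35,"y":0,"z":15,"wx":0,"wy":0,"wz":0},{"hand":1,"x":-50,"y":0,"z":32,"wx":0,"wy":0,"wz":0},{"hand":1,"x":-65,"y":0,"z":50,"wx":0,"wy":0,"wz":0},{"hand":1,"x":-75,"y":0,"z":63,"wx":0,"wy":0,"wz":0},{"hand":1,"x":-83,"y":0,"z":73,"wx":0,"wy":0,"wz":0},{"hand":1,"x":-83,"y":0,"z":73,"wx":0,"wy":0,"wz":0},{"hand":1,"x":-83,"y":0,"z":73,"wx":0,"wy":0,"wz":0},{"hand":1,"x":-83,"y":0,"z":73,"wx":0,"wy":0,"wz":0},{"hand":1,"x":-83,"y":0,"z":73,"wx":0,"wy":0,"wz":0}]'; python3 log.py; python3 -c "
from held2 import *
held('w21')"
```

```text
time: 39.2
tool_pos: [0.503, -0.2089, 0.046]
tool_rot: [[-0.075, 0.996, -0.042], [0.863, 0.086, 0.497], [0.499, 0.001, -0.867]]
ft_force: [-0.2, 0.3, -0.8]
width: 0.543
t 39.2 p [0.503, -0.2089, 0.046] w 0.543 f [-0.2, 0.3, -0.8]
q [ 1.097  0.897 -0.768  1.725  0.161  0.993  0.443]
normal [-0.002  0.001  1.   ] tilt deg 0.1 n 22452
along: max 57.5 min -39.8 width [-22.7  22.5]
edges [[15.5, -22.8, 22.4], [20.5, -22.8, 22.2], [25.5, -22.7, 22.3], [30.5, -22.9, 22.3]]
end 56.8 notch floor 36.0 yc -0.2 seat(top face) world [ 499.1 -166.2   61.4] plate dir deg 94.9
pin px [506.  44.] 157 world [621.1 -22.2  28. ] zmax 0.038
pin px [322.  28.] 87 world [490.7 -37.3  28. ] zmax 0.037
pin px [253.  50.] 125 world [448.4 -54.1  28. ] zmax 0.038
pin px [273.  55.] 100 world [461.4 -57.2  28. ] zmax 0.038
pin px [301.  63.] 259 world [479.9 -60.4  28. ] zmax 0.038
pin px [175. 223.] 193 world [ 420.2 -172.4   28. ] zmax 0.03
pin px [459. 223.] 201 world [ 577.1 -158.9   28. ] zmax 0.03
```

View pics/w21.png

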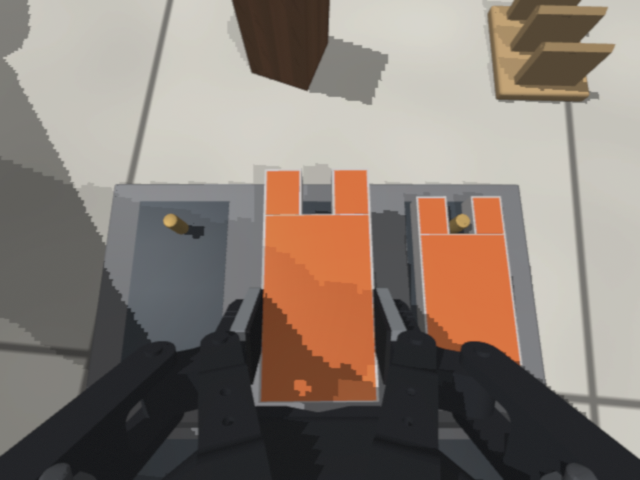

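```bash
python3 -m creep '[{"hand":1,"x":-5,"y":0,"z":9,"wx":0,"wy":0,"wz":0},{"hand":1,"x":-10,"y":0,"z":18,"wx":0,"wy":0,"wz":0},{"hand":1,"x":-14,"y":0,"z":25,"wx":0,"wy":0,"wz":0},{"hand":1,"x":-17,"y":0,"z":30,"wx":0,"wy":0,"wz":0},{"hand":1,"x":-18,"y":0,"z":31.5,"wx":0,"wy":0,"wz":0},{"hand":1,"x":-18,"y":0,"z":31.5,"wx":0,"wy":0,"wz":0},{"hand":1,"x":-18,"y":0,"z":31.5,"wx":0,"wy":0,"wz":0},{"hand":1,"x":-18,"y":0,"z":31.5,"wx":0,"wy":0,"wz":0},{"hand":1,"x":-18,"y":0,"z":31.5,"wx":0,"wy":0,"wz":0},{"hand":1,"x":-18,"y":0,"z":31.5,"wx":0,"wy":0,"wz":0}]'; python3 log.py; python3 -c "
from held2 import *
held('w22')"
```

```text
time: 40.25
tool_pos: [0.503, -0.2089, 0.0097]
tool_rot: [[-0.075, 0.996, -0.042], [0.864, 0.086, 0.497], [0.499, 0.001, -0.867]]
ft_force: [-0.0, 0.5, -0.9]
width: 0.547
t 40.25 p [0.503, -0.2089, 0.0097] w 0.547 f [-0.0, 0.5, -0.9]
q [ 1.08   0.949 -0.74   1.726  0.186  0.944  0.449]
normal [-0.002  0.001  1.   ] tilt deg 0.1 n 22446
along: max 57.6 min -39.7 width [-22.7  22.4]
edges [[15.6, -22.8, 22.4], [20.6, -22.8, 22.1], [25.6, -22.7, 22.3], [30.6, -22.9, 22.3]]
end 56.8 notch floor 36.0 yc -0.3 seat(top face) world [ 499.1 -166.2   25.1] plate dir deg 94.9
pin px [266.  16.] 36 world [462.9 -63.   28. ] zmax 0.028
pin px [298.  21.] 201 world [479.8 -64.3  28. ] zmax 0.034
pin px [309.   2.] 11 world [485.5 -59.7  28. ] zmax 0.029
pin px [144. 203.] 315 world [ 420.3 -172.5   28. ] zmax 0.03
pin px [316. 201.] 281 world [ 498.5 -165.9   28. ] zmax 0.03
pin px [491. 201.] 335 world [ 576.8 -159.3   28. ] zmax 0.03
```

View pics/w22.png

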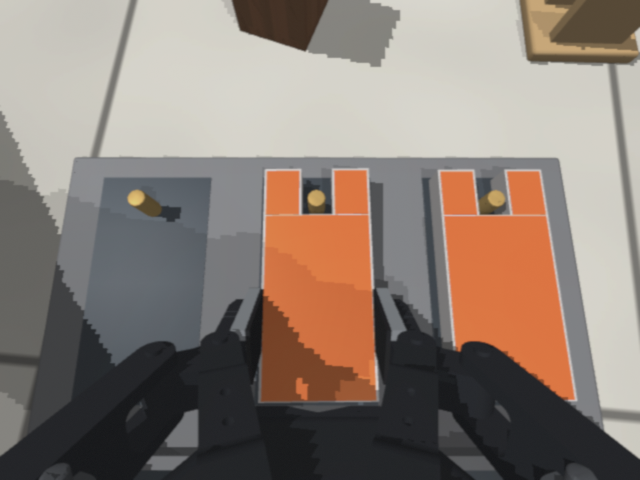

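C sits over pin 1 at (316,201), level and in line with A. I'll release it.

```bash
python3 -m creep '[{"hand":1,"x":-0.5,"y":0,"z":1,"wx":0,"wy":0,"wz":0},{"hand":0.28,"x":-0.5,"y":0,"z":1,"wx":0,"wy":0,"wz":0},{"hand":0.28,"x":-0.5,"y":0,"z":1,"wx":0,"wy":0,"wz":0},{"hand":0.28,"x":-0.5,"y":0,"z":1,"wx":0,"wy":0,"wz":0},{"hand":0.28,"x":-0.5,"y":0,"z":1,"wx":0,"wy":0,"wz":0},{"hand":0.28,"x":0,"y":0,"z":-15,"wx":0,"wy":0,"wz":0},{"hand":0.28,"x":10,"y":0,"z":-40,"wx":0,"wy":0,"wz":0},{"hand":0.28,"x":30,"y":0,"z":-75,"wx":0,"wy":0,"wz":0},{"hand":0,"x":60,"y":0,"z":-110,"wx":0,"wy":-0.1,"wz":0},{"hand":0,"x":100,"y":0,"z":-140,"wx":0,"wy":-0.24,"wz":0}]'; python3 log.py; python3 -c "
from meas import *
inserts(zs=.024,lo=.018,hi=.03,name='w23')
inserts('top')
from pose import *
tgt([.45,-.02,.26],95,0,.012)"
```

```text
time: 41.3
tool_pos: [0.5019, -0.1963, 0.1823]
tool_rot: [[-0.075, 0.997, -0.019], [0.959, 0.077, 0.274], [0.275, 0.002, -0.962]]
ft_force: [2.0, -1.0, 2.1]
width: 0.997
t 41.3 p [0.5019, -0.1963, 0.1823] w 0.997 f [2.0, -1.0, 2.1]
q [ 1.06   0.571 -0.818  1.786  0.169  1.055  0.292]
px [402. 269.] ctr [ 581.2 -192.5] size [48.9 99.8] notch dir deg 95.2 orange 0.83 z 0.0241 [np.int64(0), np.int64(206)]
px [317. 273.] ctr [ 502.1 -199.7] size [48.  99.9] notch dir deg 95.7 orange 0.84 z 0.024 [np.int64(0), np.int64(219)]
px [248. 268.] ctr [436.8 314.5] size [ 48.1 100.4] notch dir deg 92.6 orange 0.0 z 0.0379 [np.int64(0), np.int64(27)]
shift mm [179.6 -39.2  -9. ] turn [ 0.222 -0.2   -1.549] deg 90.4
```

View pics/w23.png

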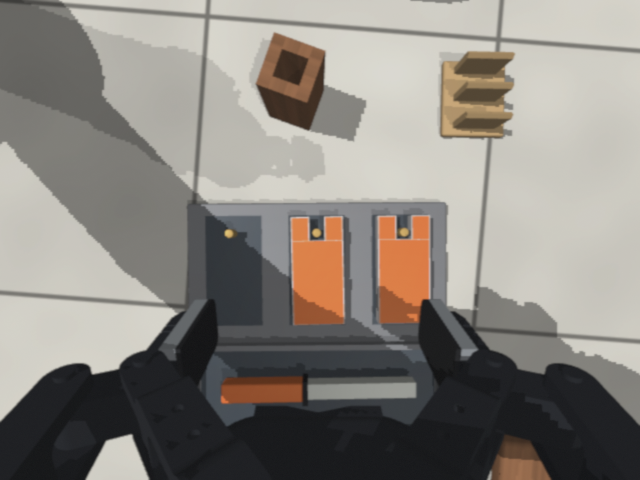

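Run:
```python
from path import *
q=track([pose([.45,-.02,.26],95,0),pose([.44,.312,.22],182.5,-30),pose([.44,.312,.032],182.5,-30),pose([.44,.312,.24],182.5,-30)],n=16);print(elbow(q))
q=track([pose([.5,.15,.26],120,0),pose([.55,.05,.26],45,15),pose([.637,-.015,.18],3.8,60),pose([.637,-.012,.06],3.8,60)],q,n=16);print(elbow(q))
```

```text
0 worst 0.0 maxstep 0.06 q [ 1.08  0.4  -1.32  1.99  0.44  1.09  1.22]
1 worst 0.0 maxstep 0.07 q [ 0.65  0.92 -1.54  2.02  0.74  0.8   2.03]
2 worst 0.0 maxstep 0.03 q [ 0.45  1.04 -1.13  2.1   1.06  0.46  1.91]
3 worst 0.0 maxstep 0.06 q [ 0.66  0.87 -1.55  2.    0.67  0.81  2.08]
([0.297, -0.267, 0.642], [0.446, 0.16, 0.504])
0 worst 0.0 maxstep 0.05 q [ 0.55  0.5  -1.17  1.84  0.51  1.14  1.29]
1 worst 0.0 maxstep 0.05 q [ 0.57  0.54 -0.86  1.66  0.19  1.25  0.48]
2 worst 0.0 maxstep 0.03 q [ 0.87  1.01 -0.85  1.51 -0.32  1.2   0.44]
3 worst 0.0 maxstep 0.01 q [ 0.84  1.17 -0.79  1.5  -0.27  1.1   0.53]
([0.3, -0.376, 0.508], [0.655, -0.275, 0.213])
```

```bash
python3 -m creep '[{"hand":0,"x":15,"y":-3,"z":-15,"wx":0.02,"wy":-0.02,"wz":-0.14},{"hand":0,"x":30,"y":-6,"z":-25,"wx":0.04,"wy":-0.04,"wz":-0.28},{"hand":0,"x":48,"y":-10,"z":-30,"wx":0.06,"wy":-0.055,"wz":-0.42},{"hand":0,"x":66,"y":-14,"z":-30,"wx":0.08,"wy":-0.07,"wz":-0.56},{"hand":0,"x":84,"y":-18,"z":-26,"wx":0.1,"wy":-0.09,"wz":-0.7},{"hand":0,"x":102,"y":-22,"z":-23,"wx":0.12,"wy":-0.11,"wz":-0.84},{"hand":0,"x":120,"y":-26,"z":-20,"wx":0.14,"wy":-0.13,"wz":-0.98},{"hand":0,"x":140,"y":-30,"z":-17,"wx":0.16,"wy":-0.145,"wz":-1.12},{"hand":0,"x":160,"y":-34,"z":-13,"wx":0.18,"wy":-0.16,"wz":-1.26},{"hand":0,"x":175,"y":-38,"z":-10,"wx":0.2,"wy":-0.18,"wz":-1.4}]'; python3 log.py; python3 -c "
from pose import *
tgt([.45,.15,.24],160,0,.012)"
```

```text
time: 42.4
tool_pos: [0.4514, -0.0234, 0.2487]
tool_rot: [[-0.998, 0.055, -0.019], [0.055, 0.998, 0.02], [0.02, 0.019, -1.0]]
ft_force: [-0.6, -0.7, -1.1]
width: 1.0
t 42.4 p [0.4514, -0.0234, 0.2487] w 1.0 f [-0.6, -0.7, -1.1]
q [ 1.062  0.39  -1.273  1.976  0.395  1.094  1.133]
shift mm [ 10.5 172.6  24.2] turn [ 0.029 -0.005 -1.276] deg 73.2
```

```bash
python3 -m creep '[{"hand":0,"x":1,"y":17,"z":0,"wx":0.003,"wy":0,"wz":-0.13},{"hand":0,"x":2,"y":34,"z":3,"wx":0.006,"wy":0,"wz":-0.27},{"hand":0,"x":3,"y":51,"z":6,"wx":0.01,"wy":0,"wz":-0.41},{"hand":0,"x":4,"y":70,"z":9,"wx":0.013,"wy":0,"wz":-0.55},{"hand":0,"x":5,"y":88,"z":12,"wx":0.016,"wy":0,"wz":-0.69},{"hand":0,"x":6,"y":105,"z":15,"wx":0.02,"wy":0,"wz":-0.83},{"hand":0,"x":7,"y":122,"z":18,"wx":0.023,"wy":-0.002,"wz":-0.97},{"hand":0,"x":8,"y":140,"z":21,"wx":0.026,"wy":-0.003,"wz":-1.1},{"hand":0,"x":9,"y":157,"z":23,"wx":0.028,"wy":-0.004,"wz":-1.2},{"hand":0,"x":10,"y":172,"z":24,"wx":0.029,"wy":-0.005,"wz":-1.276}]'; python3 log.py; python3 -c "
from pose import *
tgt([.44,.30,.20],182.5,0,.012)"
```

```text
time: 43.4
tool_pos: [0.4505, 0.15, 0.2287]
tool_rot: [[-0.339, -0.941, 0.0], [-0.941, 0.339, -0.0], [0.0, -0.0, -1.0]]
ft_force: [-0.4, -0.3, -0.4]
width: 0.996
t 43.4 p [0.4505, 0.15, 0.2287] w 0.996 f [-0.4, -0.3, -0.4]
q [ 0.696  0.633 -1.444  1.962  0.687  1.185  1.778]
shift mm [-137.6   60.7   40.7] turn [-0.    -0.    -0.389] deg 22.3
```

```bash
python3 -m creep '[{"hand":0,"x":-30,"y":12,"z":6,"wx":0,"wy":0,"wz":-0.1},{"hand":0,"x":-60,"y":24,"z":12,"wx":0,"wy":0,"wz":-0.2},{"hand":0,"x":-90,"y":37,"z":20,"wx":0,"wy":0,"wz":-0.3},{"hand":0,"x":-120,"y":50,"z":25,"wx":0,"wy":0,"wz":-0.389},{"hand":0,"x":-150,"y":65,"z":30,"wx":0,"wy":0,"wz":-0.389},{"hand":0,"x":-165,"y":71,"z":30,"wx":0,"wy":0,"wz":-0.389},{"hand":0,"x":-165,"y":71,"z":30,"wx":0,"wy":0,"wz":-0.389},{"hand":0,"x":-165,"y":71,"z":30,"wx":0,"wy":0,"wz":-0.389},{"hand":0,"x":-165,"y":71,"z":30,"wx":0,"wy":0,"wz":-0.389},{"hand":0,"x":-165,"y":71,"z":30,"wx":0,"wy":0,"wz":-0.389}]'; python3 log.py; python3 -c "
from pose import *
from meas import *
inserts(name='w24')"
```

```text
time: 44.4
tool_pos: [0.4402, 0.328, 0.1987]
tool_rot: [[0.041, -0.999, 0.0], [-0.999, -0.041, -0.001], [0.001, -0.0, -1.0]]
ft_force: [0.2, -0.8, -0.2]
width: 1.0
t 44.4 p [0.4402, 0.328, 0.1987] w 1.0 f [0.2, -0.8, -0.2]
q [ 0.214  0.771 -1.331  1.827  0.805  1.223  1.813]
px [320. 195.] ctr [439.6 311.9] size [48.  99.7] notch dir deg 92.5 orange 0.0 z 0.0381 [np.int64(0), np.int64(263)]
```

View pics/w24.png

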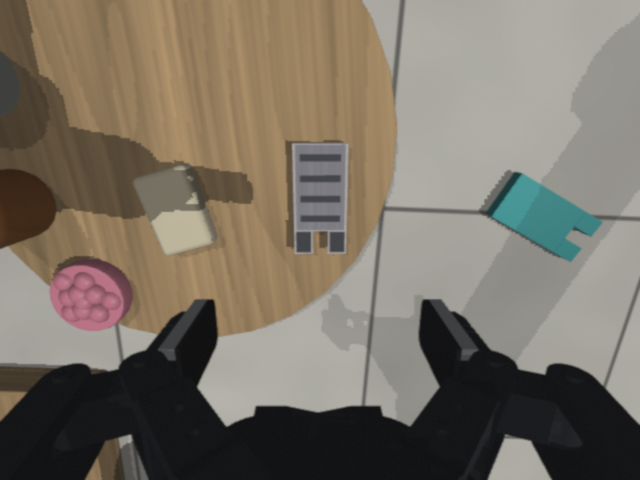

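B is steel up at (320,195), notch towards the hand, clear of the soap at (175,210) and the turquoise decoy at (545,215).

Run:
```python
from pose import *
tgt([.4398,.312,.09],182.5,-30,.012);tgt([.4398,.312,.032],182.5,-30,.012)
```

```text
shift mm [ 10.    1.1 119.1] turn [-0.001 -0.525 -0.002] deg 30.1
shift mm [  9.9   1.1 177.1] turn [-0.001 -0.525 -0.002] deg 30.1
```

```bash
python3 -m creep '[{"hand":0,"x":0,"y":0,"z":15,"wx":0,"wy":-0.13,"wz":0},{"hand":0,"x":5,"y":1,"z":40,"wx":0,"wy":-0.26,"wz":0},{"hand":0,"x":10,"y":1,"z":70,"wx":0,"wy":-0.4,"wz":0},{"hand":0,"x":10,"y":1,"z":100,"wx":0,"wy":-0.525,"wz":0},{"hand":0,"x":10,"y":1,"z":130,"wx":0,"wy":-0.525,"wz":0},{"hand":0,"x":10,"y":1,"z":145,"wx":0,"wy":-0.525,"wz":0},{"hand":0,"x":10,"y":1,"z":145,"wx":0,"wy":-0.525,"wz":0},{"hand":0,"x":10,"y":1,"z":145,"wx":0,"wy":-0.525,"wz":0},{"hand":0,"x":10,"y":1,"z":145,"wx":0,"wy":-0.525,"wz":0},{"hand":0,"x":10,"y":1,"z":145,"wx":0,"wy":-0.525,"wz":0}]'; python3 log.py;  python3 - <<'E'
from pose import *
snap('wrist','w25')
tgt([.4398,.312,.032],182.5,-30,.012)
E
```

```text
time: 45.45
tool_pos: [0.4402, 0.3183, 0.0549]
tool_rot: [[0.037, -0.999, -0.019], [-0.865, -0.042, 0.5], [-0.501, -0.002, -0.866]]
ft_force: [-0.8, 0.5, 1.1]
width: 1.001
t 45.45 p [0.4402, 0.3183, 0.0549] w 1.001 f [-0.8, 0.5, 1.1]
q [ 0.51   1.06  -1.252  2.099  1.061  0.558  1.892]
shift mm [16.8  0.7 28.5] turn [-0.003  0.001 -0.001] deg 0.2
```

View pics/w25.png

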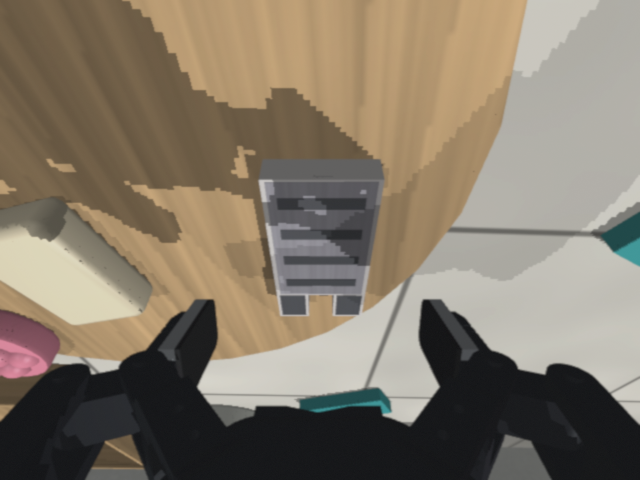

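```bash
python3 -m creep '[{"hand":0,"x":6,"y":0.5,"z":10,"wx":0,"wy":0,"wz":0},{"hand":0,"x":11,"y":0.5,"z":19,"wx":0,"wy":0,"wz":0},{"hand":0,"x":17,"y":0.5,"z":28.5,"wx":0,"wy":0,"wz":0},{"hand":0,"x":17,"y":0.5,"z":28.5,"wx":0,"wy":0,"wz":0},{"hand":1,"x":17,"y":0.5,"z":28.5,"wx":0,"wy":0,"wz":0},{"hand":1,"x":17,"y":0.5,"z":28.5,"wx":0,"wy":0,"wz":0},{"hand":1,"x":17,"y":0.5,"z":28.5,"wx":0,"wy":0,"wz":0},{"hand":1,"x":17,"y":0.5,"z":28.5,"wx":0,"wy":0,"wz":0},{"hand":1,"x":17,"y":0.5,"z":28.5,"wx":0,"wy":0,"wz":0},{"hand":1,"x":17,"y":0.5,"z":28.5,"wx":0,"wy":0,"wz":0}]'; python3 log.py
python3 -m creep '[{"hand":1,"x":-5,"y":0,"z":-9,"wx":0,"wy":0,"wz":0},{"hand":1,"x":-15,"y":0,"z":-26,"wx":0,"wy":0,"wz":0},{"hand":1,"x":-35,"y":0,"z":-60,"wx":0,"wy":0,"wz":0},{"hand":1,"x":-55,"y":0,"z":-95,"wx":0,"wy":0,"wz":0},{"hand":1,"x":-75,"y":0,"z":-130,"wx":0,"wy":0,"wz":0},{"hand":1,"x":-90,"y":0,"z":-156,"wx":0,"wy":0,"wz":0},{"hand":1,"x":-105,"y":0,"z":-182,"wx":0,"wy":0,"wz":0},{"hand":1,"x":-110,"y":0,"z":-190,"wx":0,"wy":0.1,"wz":0},{"hand":1,"x":-110,"y":0,"z":-190,"wx":0,"wy":0.2,"wz":0},{"hand":1,"x":-110,"y":0,"z":-190,"wx":0,"wy":0.3,"wz":0}]'; python3 log.py;  python3 - <<'E'
from pose import *
snap('wrist','w26')
tgt([.5,.15,.25],120,0,.012)
E
```

```text
time: 46.5
tool_pos: [0.4399, 0.3187, 0.0229]
tool_rot: [[0.038, -0.999, -0.018], [-0.864, -0.042, 0.502], [-0.503, -0.003, -0.865]]
ft_force: [-0.9, -0.3, 6.8]
width: 0.546
t 46.5 p [0.4399, 0.3187, 0.0229] w 0.546 f [-0.9, -0.3, 6.8]
q [ 0.475  1.083 -1.178  2.103  1.127  0.498  1.86 ]
time: 47.5
tool_pos: [0.4392, 0.3179, 0.244]
tool_rot: [[0.041, -0.999, -0.004], [-0.974, -0.041, 0.221], [-0.221, -0.005, -0.975]]
ft_force: [-0.6, 0.3, -2.6]
width: 0.547
t 47.5 p [0.4392, 0.3179, 0.244] w 0.547 f [-0.6, 0.3, -2.6]
q [ 0.455  0.703 -1.448  1.888  0.653  1.045  1.985]
shift mm [171.8 -53.9 -30.2] turn [0.114 0.204 1.09 ] deg 63.9
```

View pics/w26.png

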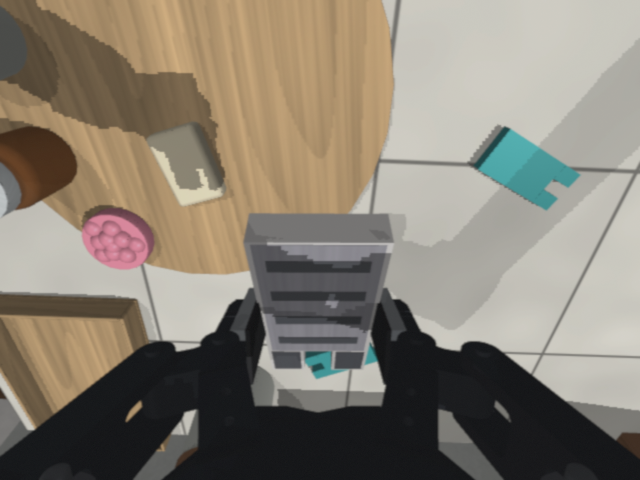

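```bash
python3 -m creep '[{"hand":1,"x":17,"y":-5,"z":-10,"wx":0.01,"wy":0.02,"wz":0.12},{"hand":1,"x":34,"y":-10,"z":-20,"wx":0.03,"wy":0.05,"wz":0.26},{"hand":1,"x":55,"y":-16,"z":-26,"wx":0.04,"wy":0.075,"wz":0.4},{"hand":1,"x":76,"y":-23,"z":-30,"wx":0.06,"wy":0.1,"wz":0.54},{"hand":1,"x":97,"y":-30,"z":-30,"wx":0.07,"wy":0.125,"wz":0.68},{"hand":1,"x":118,"y":-37,"z":-30,"wx":0.085,"wy":0.15,"wz":0.82},{"hand":1,"x":140,"y":-44,"z":-30,"wx":0.1,"wy":0.175,"wz":0.96},{"hand":1,"x":160,"y":-50,"z":-30,"wx":0.112,"wy":0.2,"wz":1.09},{"hand":1,"x":172,"y":-54,"z":-30,"wx":0.114,"wy":0.204,"wz":1.09},{"hand":1,"x":172,"y":-54,"z":-30,"wx":0.114,"wy":0.204,"wz":1.09}]'; python3 log.py;  python3 - <<'E'
from pose import *
tgt([.58,.04,.25],43,12,.012)
E
```

```text
time: 48.55
tool_pos: [0.5002, 0.1484, 0.237]
tool_rot: [[-0.866, -0.501, -0.001], [-0.501, 0.866, 0.001], [0.0, 0.001, -1.0]]
ft_force: [-0.8, 0.2, -0.8]
width: 0.539
t 48.55 p [0.5002, 0.1484, 0.237] w 0.539 f [-0.8, 0.2, -0.8]
q [ 0.531  0.501 -1.139  1.855  0.506  1.117  1.3  ]
shift mm [ -14.3 -131.4   -1.3] turn [-0.14   0.176  1.339] deg 77.8
```

```bash
python3 -m creep '[{"hand":1,"x":-1,"y":-13,"z":0,"wx":-0.014,"wy":0.018,"wz":0.134},{"hand":1,"x":-3,"y":-26,"z":0,"wx":-0.028,"wy":0.036,"wz":0.27},{"hand":1,"x":-4,"y":-39,"z":0,"wx":-0.042,"wy":0.054,"wz":0.4},{"hand":1,"x":-6,"y":-52,"z":0,"wx":-0.056,"wy":0.072,"wz":0.54},{"hand":1,"x":-7,"y":-65,"z":0,"wx":-0.07,"wy":0.09,"wz":0.67},{"hand":1,"x":-8,"y":-78,"z":0,"wx":-0.084,"wy":0.106,"wz":0.8},{"hand":1,"x":-10,"y":-91,"z":0,"wx":-0.098,"wy":0.124,"wz":0.94},{"hand":1,"x":-12,"y":-105,"z":-1,"wx":-0.112,"wy":0.142,"wz":1.07},{"hand":1,"x":-13,"y":-118,"z":-1,"wx":-0.126,"wy":0.16,"wz":1.2},{"hand":1,"x":-14,"y":-131,"z":-1,"wx":-0.14,"wy":0.176,"wz":1.339}]'; python3 log.py;  python3 - <<'E'
from pose import *
tgt([.637,-.015,.17],3.8,60,.012)
E
```

```text
time: 49.55
tool_pos: [0.5779, 0.0431, 0.2378]
tool_rot: [[-0.666, 0.732, -0.142], [0.715, 0.681, 0.155], [0.21, 0.001, -0.978]]
ft_force: [0.6, -0.1, -0.4]
width: 0.546
t 49.55 p [0.5779, 0.0431, 0.2378] w 0.546 f [0.6, -0.1, -0.4]
q [ 0.52   0.557 -0.794  1.631  0.218  1.219  0.448]
shift mm [-88.6  10.1  56.5] turn [-0.413  0.802  0.569] deg 61.1
```

```bash
python3 -m creep '[{"hand":1,"x":-10,"y":1,"z":0,"wx":-0.05,"wy":0.1,"wz":0.07},{"hand":1,"x":-20,"y":3,"z":5,"wx":-0.1,"wy":0.2,"wz":0.14},{"hand":1,"x":-32,"y":4,"z":12,"wx":-0.16,"wy":0.31,"wz":0.22},{"hand":1,"x":-44,"y":5,"z":20,"wx":-0.21,"wy":0.41,"wz":0.29},{"hand":1,"x":-56,"y":6,"z":28,"wx":-0.27,"wy":0.52,"wz":0.37},{"hand":1,"x":-67,"y":7,"z":38,"wx":-0.32,"wy":0.62,"wz":0.44},{"hand":1,"x":-78,"y":9,"z":48,"wx":-0.37,"wy":0.72,"wz":0.51},{"hand":1,"x":-88,"y":10,"z":56,"wx":-0.413,"wy":0.802,"wz":0.569},{"hand":1,"x":-88,"y":10,"z":56,"wx":-0.413,"wy":0.802,"wz":0.569},{"hand":1,"x":-88,"y":10,"z":56,"wx":-0.413,"wy":0.802,"wz":0.569}]'; python3 log.py;  python3 - <<'E'
from pose import *
s=env.sense();P=np.array(s['tool_pos']);Rm=np.array(s['tool_rot']); print(Rm.round(3).tolist())
c,p,d=snap('wrist','w27'); W=cloud(c,d)
print('top',np.median(W[224:238,300:340].reshape(-1,3),0).round(4))
for v in (255,275,295,315,335,350): print(v,np.median(W[v-2:v+3,305:332].reshape(-1,3),0).round(4))
tgt([.637,-.0145,.148],3.8,60,.012)
snap('side','s12',(210,100,390,280),3.3)
E
```

```text
time: 50.55
tool_pos: [0.6357, -0.0036, 0.1652]
tool_rot: [[-0.036, 0.998, -0.058], [0.497, 0.068, 0.865], [0.867, 0.002, -0.498]]
ft_force: [0.3, 0.4, 0.6]
width: 0.546
t 50.55 p [0.6357, -0.0036, 0.1652] w 0.546 f [0.3, 0.4, 0.6]
q [ 0.863  1.015 -0.831  1.51  -0.338  1.193  0.46 ]
[[-0.036, 0.998, -0.058], [0.497, 0.068, 0.865], [0.867, 0.002, -0.498]]
top [ 0.6369 -0.013   0.2216]
255 [ 0.6368 -0.0186  0.216 ]
275 [ 0.6368 -0.0186  0.205 ]
295 [ 0.6369 -0.0189  0.1929]
315 [ 0.637  -0.0186  0.1778]
335 [ 0.637  -0.0185  0.1606]
350 [ 0.6366 -0.0181  0.1453]
shift mm [-22.   -0.   10.9] turn [-0.001 -0.001  0.005] deg 0.3
```

View pics/w27.png

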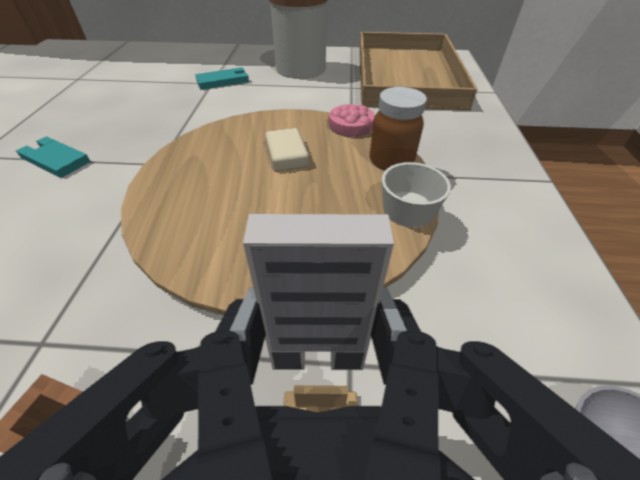

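View pics/s12.png

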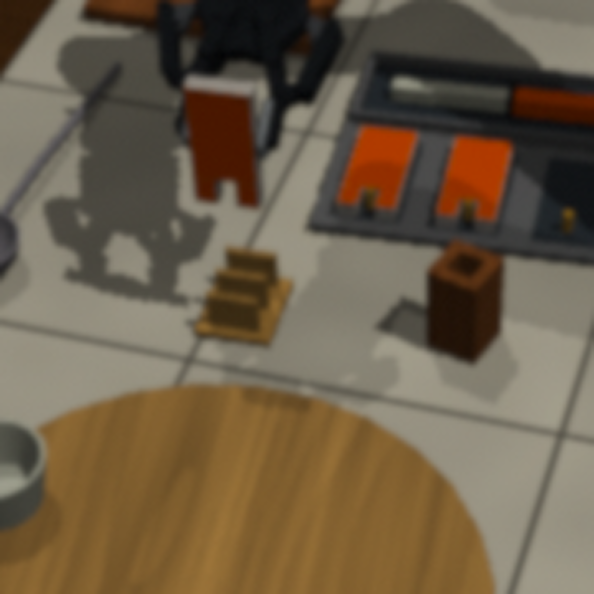

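```bash
python3 -m creep '[{"hand":1,"x":-15,"y":0,"z":9,"wx":0,"wy":0,"wz":0},{"hand":1,"x":-30,"y":0,"z":17,"wx":0,"wy":0,"wz":0},{"hand":1,"x":-42,"y":0,"z":24,"wx":0,"wy":0,"wz":0},{"hand":1,"x":-52,"y":0,"z":30,"wx":0,"wy":0,"wz":0},{"hand":1,"x":-62,"y":0,"z":36,"wx":0,"wy":0,"wz":0},{"hand":1,"x":-72,"y":0,"z":41.5,"wx":0,"wy":0,"wz":0},{"hand":1,"x":-82,"y":0,"z":47,"wx":0,"wy":0,"wz":0},{"hand":1,"x":-90,"y":0,"z":52,"wx":0,"wy":0,"wz":0},{"hand":1,"x":-97,"y":0,"z":56,"wx":0,"wy":0,"wz":0},{"hand":1,"x":-97,"y":0,"z":56,"wx":0,"wy":0,"wz":0}]'; python3 log.py;  python3 - <<'E'
from pose import *
snap('side','s13',(210,100,390,280),3.3)
E
```

```text
time: 51.65
tool_pos: [0.6363, -0.0022, 0.0538]
tool_rot: [[-0.038, 0.998, -0.059], [0.498, 0.07, 0.864], [0.866, 0.003, -0.499]]
ft_force: [1.1, 1.1, -0.2]
width: 0.543
t 51.65 p [0.6363, -0.0022, 0.0538] w 0.543 f [1.1, 1.1, -0.2]
q [ 0.829  1.166 -0.772  1.494 -0.287  1.103  0.549]
```

View pics/s13.png

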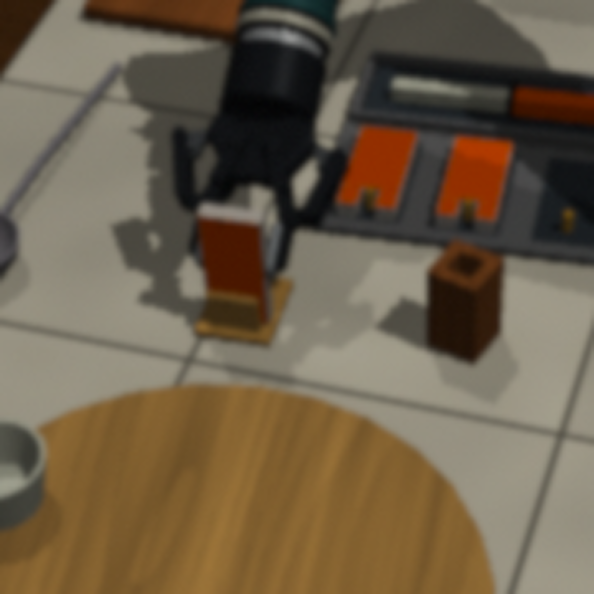

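In the slot. I'll release and back off the same way as for C.

```bash
python3 -m creep '[{"hand":1,"x":-1,"y":0,"z":0.5,"wx":0,"wy":0,"wz":0},{"hand":0.2,"x":-1,"y":0,"z":0.5,"wx":0,"wy":0,"wz":0},{"hand":0.2,"x":-1,"y":0,"z":0.5,"wx":0,"wy":0,"wz":0},{"hand":0.1,"x":-1,"y":0,"z":0.5,"wx":0,"wy":0,"wz":0},{"hand":0.1,"x":-1,"y":0,"z":0.5,"wx":0,"wy":0,"wz":0},{"hand":0,"x":-1,"y":0,"z":-10,"wx":0,"wy":0,"wz":0},{"hand":0,"x":-1,"y":0,"z":-30,"wx":0,"wy":0,"wz":0},{"hand":0,"x":0,"y":0,"z":-60,"wx":0,"wy":0,"wz":0},{"hand":0,"x":20,"y":0,"z":-90,"wx":0,"wy":0,"wz":0},{"hand":0,"x":50,"y":0,"z":-110,"wx":0,"wy":-0.05,"wz":0}]'; python3 log.py;  python3 - <<'E'
from pose import *
c,p,d=snap('wrist','w28');W=cloud(c,d)
reg=np.zeros(d.shape,bool); reg[262:318,292:344]=1
m=reg&(W[...,1]<.03)&(W[...,1]>-.04)&(W[...,2]>.045); w=W[m]
for lo in (.045,.06,.075,.09,.1):
    k=(w[:,2]>lo)&(w[:,2]<lo+.012); print(lo,k.sum(),np.median(w[k],0).round(4) if k.any() else '')
snap('side','s14',(210,100,390,280),3.3)
tgt([.637,-.02,.26],3.8,0,.012)
tgt([.638,.055,.20],3.8,-60,.012)
E
```

```text
time: 52.7
tool_pos: [0.641, -0.0776, 0.1508]
tool_rot: [[-0.034, 0.998, -0.053], [0.542, 0.063, 0.838], [0.84, -0.0, -0.543]]
ft_force: [0.1, -0.9, 0.1]
width: 1.002
t 52.7 p [0.641, -0.0776, 0.1508] w 1.002 f [0.1, -0.9, 0.1]
q [ 0.889  1.029 -0.776  1.419 -0.284  1.281  0.48 ]
0.045 399 [ 0.6368 -0.0183  0.0512]
0.06 438 [ 0.6376 -0.0184  0.066 ]
0.075 494 [ 0.6369 -0.0185  0.0813]
0.09 472 [ 0.6369 -0.0186  0.0958]
0.1 42 [ 0.6345 -0.0188  0.1004]
shift mm [102.7  -2.6  -2.9] turn [ 0.012 -0.994  0.009] deg 57.0
shift mm [92.4  2.8 80.5] turn [ 1.700e-02 -2.041e+00  2.000e-03] deg 117.0
```

View pics/s14.png

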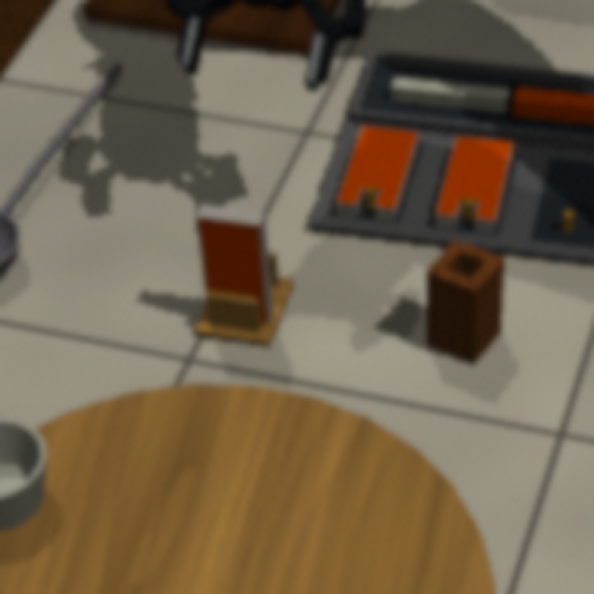

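```bash
python3 -m creep '[{"hand":0,"x":30,"y":0,"z":-1,"wx":0,"wy":-0.14,"wz":0},{"hand":0,"x":60,"y":-1,"z":-1,"wx":0,"wy":-0.28,"wz":0},{"hand":0,"x":85,"y":-1,"z":-1,"wx":0,"wy":-0.42,"wz":0},{"hand":0,"x":100,"y":-2,"z":-1,"wx":0,"wy":-0.56,"wz":0},{"hand":0,"x":104,"y":-2,"z":0,"wx":0.01,"wy":-0.7,"wz":0.01},{"hand":0,"x":104,"y":-2,"z":10,"wx":0.01,"wy":-0.84,"wz":0.01},{"hand":0,"x":104,"y":-2,"z":20,"wx":0.012,"wy":-1.0,"wz":0.01},{"hand":0,"x":104,"y":-2,"z":30,"wx":0.012,"wy":-1.14,"wz":0.008},{"hand":0,"x":104,"y":-1,"z":40,"wx":0.013,"wy":-1.28,"wz":0.006},{"hand":0,"x":104,"y":0,"z":50,"wx":0.014,"wy":-1.42,"wz":0.005}]'; python3 log.py;  python3 - <<'E'
from pose import *
tgt([.638,.055,.20],3.8,-60,.012)
E
```

```text
time: 53.8
tool_pos: [0.6373, 0.026, 0.2221]
tool_rot: [[-0.06, 0.998, 0.032], [0.906, 0.068, -0.417], [-0.418, 0.004, -0.908]]
ft_force: [0.2, 0.6, -0.2]
width: 0.999
t 53.8 p [0.6373, 0.026, 0.2221] w 0.999 f [0.2, 0.6, -0.2]
q [-0.025  0.533 -0.381  1.623  0.643  1.234 -0.588]
shift mm [28.6  2.5 17.8] turn [ 0.004 -0.616 -0.001] deg 35.3
```

```bash
python3 -m creep '[{"hand":0,"x":10,"y":1,"z":5,"wx":0,"wy":-0.14,"wz":0},{"hand":0,"x":20,"y":2,"z":10,"wx":0,"wy":-0.28,"wz":0},{"hand":0,"x":28,"y":2,"z":15,"wx":0.002,"wy":-0.42,"wz":0},{"hand":0,"x":28,"y":2,"z":17,"wx":0.004,"wy":-0.56,"wz":0},{"hand":0,"x":28,"y":2,"z":18,"wx":0.004,"wy":-0.616,"wz":0},{"hand":0,"x":28,"y":2,"z":18,"wx":0.004,"wy":-0.616,"wz":0},{"hand":0,"x":28,"y":2,"z":18,"wx":0.004,"wy":-0.616,"wz":0},{"hand":0,"x":28,"y":2,"z":18,"wx":0.004,"wy":-0.616,"wz":0},{"hand":0,"x":28,"y":2,"z":18,"wx":0.004,"wy":-0.616,"wz":0},{"hand":0,"x":28,"y":2,"z":18,"wx":0.004,"wy":-0.616,"wz":0}]'; python3 log.py;  python3 - <<'E'
from pose import *
tgt([.6335,.0405,.103],3.8,-60,.012)
E
```

```text
time: 54.8
tool_pos: [0.6385, 0.0431, 0.1952]
tool_rot: [[-0.03, 0.998, 0.057], [0.5, 0.064, -0.864], [-0.866, 0.003, -0.501]]
ft_force: [-0.3, 0.3, 0.4]
width: 0.999
t 54.8 p [0.6385, 0.0431, 0.1952] w 0.999 f [-0.3, 0.3, 0.4]
q [-0.386  0.772 -0.198  1.576  0.99   1.579 -0.929]
shift mm [78.6 -5.4 60.1] turn [-0.001 -0.001 -0.004] deg 0.2
```

```bash
python3 -m creep '[{"hand":0,"x":25,"y":-1,"z":10,"wx":0,"wy":0,"wz":0},{"hand":0,"x":50,"y":-3,"z":25,"wx":0,"wy":0,"wz":0},{"hand":0,"x":78,"y":-5,"z":40,"wx":0,"wy":0,"wz":0},{"hand":0,"x":78,"y":-5,"z":50,"wx":0,"wy":0,"wz":0},{"hand":0,"x":78,"y":-5,"z":60,"wx":0,"wy":0,"wz":0},{"hand":0,"x":78,"y":-5,"z":60,"wx":0,"wy":0,"wz":0},{"hand":0,"x":78,"y":-5,"z":60,"wx":0,"wy":0,"wz":0},{"hand":0,"x":78,"y":-5,"z":60,"wx":0,"wy":0,"wz":0},{"hand":0,"x":78,"y":-5,"z":60,"wx":0,"wy":0,"wz":0},{"hand":0,"x":78,"y":-5,"z":60,"wx":0,"wy":0,"wz":0}]'; python3 log.py;  python3 - <<'E'
from pose import *
s=env.sense();P=np.array(s['tool_pos']);Rm=np.array(s['tool_rot'])
c,p,d=snap('wrist','w29'); W=cloud(c,d);T=(W-P)@Rm*1000
hsv=cv2.cvtColor(p,cv2.COLOR_RGB2HSV).astype(int)
m=(hsv[...,0]<14)&(hsv[...,1]>150)&(d<.25)&(d>0)&(abs(W[...,1]+.006)<.012)
t=T[m];w=W[m]; print('tool y range',np.percentile(t[:,1],[1,99]).round(1)); 
for lo in (.045,.06,.075,.09): 
    k=(w[:,2]>lo)&(w[:,2]<lo+.012); print(lo,np.median(w[k],0).round(4),np.percentile(w[k,0],[2,98]).round(4)) if k.any() else 0
tgt([.6365,-.0115,.073],3.8,-60,.012)
E
```

```text
time: 55.8
tool_pos: [0.6348, 0.0304, 0.0981]
tool_rot: [[-0.029, 0.998, 0.057], [0.5, 0.064, -0.863], [-0.865, 0.003, -0.501]]
ft_force: [0.2, -0.4, 0.3]
width: 1.002
t 55.8 p [0.6348, 0.0304, 0.0981] w 1.002 f [0.2, -0.4, 0.3]
q [-0.382  0.899 -0.181  1.603  1.021  1.481 -1.046]
tool y range [-22.   21.9]
0.045 [ 0.6369 -0.0042  0.0512] [0.6156 0.6584]
0.06 [ 0.6373 -0.0042  0.066 ] [0.6158 0.6584]
0.075 [ 0.6367 -0.0042  0.0812] [0.6155 0.6585]
0.09 [ 0.6367 -0.0042  0.096 ] [0.6158 0.6586]
shift mm [ 0.6 -1.  60.7] turn [-0.    -0.001 -0.004] deg 0.2
```

View pics/w29.png

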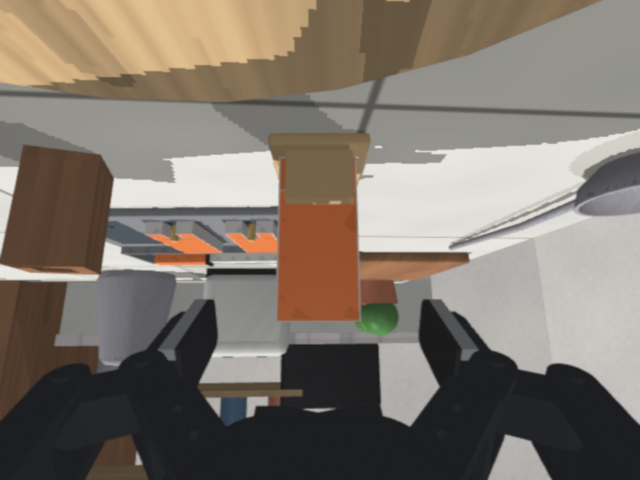

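Standing plate centred between the jaws, columns 278–358. I'll close in and grip.

```bash
python3 -m creep '[{"hand":0,"x":0,"y":0,"z":15,"wx":0,"wy":0,"wz":0},{"hand":0,"x":0,"y":0,"z":30,"wx":0,"wy":0,"wz":0},{"hand":0,"x":0,"y":0,"z":45,"wx":0,"wy":0,"wz":0},{"hand":0,"x":0,"y":0,"z":60,"wx":0,"wy":0,"wz":0},{"hand":0,"x":0,"y":0,"z":60,"wx":0,"wy":0,"wz":0},{"hand":1,"x":0,"y":0,"z":60,"wx":0,"wy":0,"wz":0},{"hand":1,"x":0,"y":0,"z":60,"wx":0,"wy":0,"wz":0},{"hand":1,"x":0,"y":0,"z":60,"wx":0,"wy":0,"wz":0},{"hand":1,"x":0,"y":0,"z":60,"wx":0,"wy":0,"wz":0},{"hand":1,"x":0,"y":0,"z":60,"wx":0,"wy":0,"wz":0}]'; python3 log.py
python3 -m creep '[{"hand":1,"x":-9,"y":0,"z":-5,"wx":0,"wy":0,"wz":0},{"hand":1,"x":-20,"y":0,"z":-11,"wx":0,"wy":0,"wz":0},{"hand":1,"x":-35,"y":0,"z":-20,"wx":0,"wy":0,"wz":0},{"hand":1,"x":-50,"y":0,"z":-29,"wx":0,"wy":0,"wz":0},{"hand":1,"x":-70,"y":0,"z":-40,"wx":0,"wy":0,"wz":0},{"hand":1,"x":-90,"y":0,"z":-52,"wx":0,"wy":0,"wz":0},{"hand":1,"x":-112,"y":0,"z":-65,"wx":0,"wy":0,"wz":0},{"hand":1,"x":-125,"y":0,"z":-75,"wx":0,"wy":0,"wz":0},{"hand":1,"x":-125,"y":0,"z":-75,"wx":0,"wy":0,"wz":0},{"hand":1,"x":-125,"y":0,"z":-75,"wx":0,"wy":0,"wz":0}]'; python3 log.py;  python3 - <<'E'
from pose import *
tgt([.54,-.08,.245],4.5,0,.012)
tgt([.42,-.185,.16],4.9,30,.012)
snap('wrist','w30')
E
```

```text
time: 56.85
tool_pos: [0.6386, -0.0207, 0.0683]
tool_rot: [[-0.029, 0.998, 0.058], [0.501, 0.065, -0.863], [-0.865, 0.004, -0.501]]
ft_force: [0.5, 1.5, 2.0]
width: 0.543
t 56.85 p [0.6386, -0.0207, 0.0683] w 0.543 f [0.5, 1.5, 2.0]
q [-0.329  0.923 -0.153  1.646  1.074  1.4   -1.07 ]
time: 57.85
tool_pos: [0.6376, -0.0183, 0.2141]
tool_rot: [[-0.029, 0.998, 0.059], [0.501, 0.065, -0.863], [-0.865, 0.004, -0.502]]
ft_force: [-0.0, 0.4, -1.3]
width: 0.547
t 57.85 p [0.6376, -0.0183, 0.2141] w 0.547 f [-0.0, 0.4, -1.3]
q [-0.317  0.706 -0.176  1.649  1.026  1.516 -0.891]
shift mm [ -44.4 -101.4   38. ] turn [-0.003  1.045 -0.014] deg 59.9
shift mm [ -18.5 -228.5  158.2] turn [-1.000e-03  1.568e+00 -2.300e-02] deg 89.9
```

View pics/w30.png

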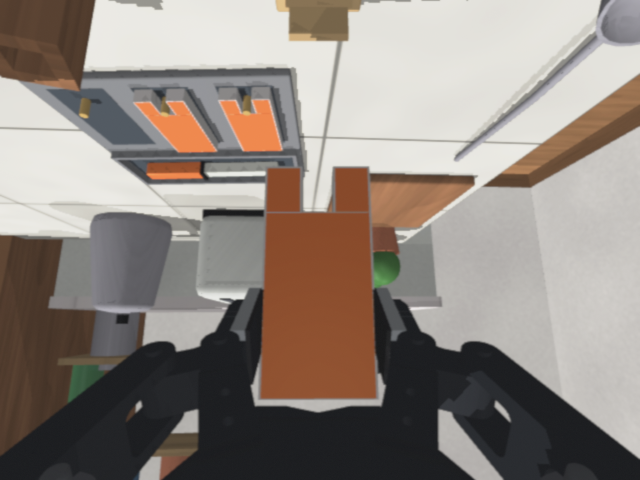

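```bash
python3 -m creep '[{"hand":1,"x":-10,"y":-13,"z":0,"wx":0,"wy":0.13,"wz":0},{"hand":1,"x":-20,"y":-26,"z":3,"wx":0,"wy":0.26,"wz":0},{"hand":1,"x":-30,"y":-39,"z":8,"wx":0,"wy":0.4,"wz":0},{"hand":1,"x":-37,"y":-52,"z":13,"wx":0,"wy":0.54,"wz":-0.005},{"hand":1,"x":-42,"y":-66,"z":20,"wx":0,"wy":0.68,"wz":-0.01},{"hand":1,"x":-45,"y":-82,"z":27,"wx":0,"wy":0.82,"wz":-0.01},{"hand":1,"x":-45,"y":-100,"z":38,"wx":0,"wy":0.96,"wz":-0.014},{"hand":1,"x":-42,"y":-130,"z":56,"wx":0,"wy":1.1,"wz":-0.016},{"hand":1,"x":-38,"y":-160,"z":80,"wx":0,"wy":1.24,"wz":-0.018},{"hand":1,"x":-32,"y":-190,"z":105,"wx":0,"wy":1.38,"wz":-0.02}]'; python3 log.py;  python3 - <<'E'
from pose import *
tgt([.423,-.185,.15],4.9,30,.012)
E
```

```text
time: 58.9
tool_pos: [0.4538, -0.1384, 0.1876]
tool_rot: [[-0.077, 0.997, -0.029], [0.94, 0.082, 0.332], [0.333, -0.001, -0.943]]
ft_force: [1.5, -1.4, -1.8]
width: 0.546
t 58.9 p [0.4538, -0.1384, 0.1876] w 0.546 f [1.5, -1.4, -1.8]
q [ 0.795  0.374 -0.454  1.942 -0.17   1.016  0.54 ]
shift mm [-51.8 -34.5  32.6] turn [ 0.     0.184 -0.003] deg 10.6
```

```bash
python3 -m creep '[{"hand":1,"x":-17,"y":-12,"z":10,"wx":0,"wy":0.1,"wz":0},{"hand":1,"x":-34,"y":-23,"z":21,"wx":0,"wy":0.184,"wz":0},{"hand":1,"x":-52,"y":-34,"z":33,"wx":0,"wy":0.184,"wz":-0.003},{"hand":1,"x":-52,"y":-34,"z":33,"wx":0,"wy":0.184,"wz":-0.003},{"hand":1,"x":-52,"y":-34,"z":33,"wx":0,"wy":0.184,"wz":-0.003},{"hand":1,"x":-52,"y":-34,"z":33,"wx":0,"wy":0.184,"wz":-0.003},{"hand":1,"x":-52,"y":-34,"z":33,"wx":0,"wy":0.184,"wz":-0.003},{"hand":1,"x":-52,"y":-34,"z":33,"wx":0,"wy":0.184,"wz":-0.003},{"hand":1,"x":-52,"y":-34,"z":33,"wx":0,"wy":0.184,"wz":-0.003},{"hand":1,"x":-52,"y":-34,"z":33,"wx":0,"wy":0.184,"wz":-0.003}]'; python3 log.py; python3 -c "
from held2 import *
held('w31')"
```

```text
time: 59.9
tool_pos: [0.4232, -0.1789, 0.1395]
tool_rot: [[-0.074, 0.996, -0.042], [0.863, 0.086, 0.497], [0.499, 0.0, -0.866]]
ft_force: [-0.5, -1.1, -1.2]
width: 0.541
t 59.9 p [0.4232, -0.1789, 0.1395] w 0.541 f [-0.5, -1.1, -1.2]
q [ 0.942  0.525 -0.438  1.921 -0.239  1.06   0.76 ]
normal [-0.002  0.002  1.   ] tilt deg 0.2 n 22387
along: max 58.4 min -38.6 width [-22.5  22.5]
edges [[16.4, -22.3, 22.4], [21.4, -22.5, 22.6], [26.4, -22.5, 22.3], [31.4, -22.4, 22.5]]
end 57.7 notch floor 37.1 yc -0.0 seat(top face) world [ 419.4 -135.4  155.2] plate dir deg 94.9
pin px [470.  24.] 7617 world [547.2  98.6  28. ] zmax 0.026
pin px [541. 154.] 154 world [620.8 -12.1  28. ] zmax 0.038
pin px [359. 162.] 36 world [448.3 -53.4  28. ] zmax 0.038
pin px [375. 172.] 32 world [462.8 -58.8  28. ] zmax 0.038
pin px [392. 179.] 52 world [478.9 -62.8  28. ] zmax 0.038
pin px [413. 298.] 91 world [ 497.7 -165.3   28. ] zmax 0.03
pin px [514. 298.] 111 world [ 576.6 -158.5   28. ] zmax 0.03
```

View pics/w31.png

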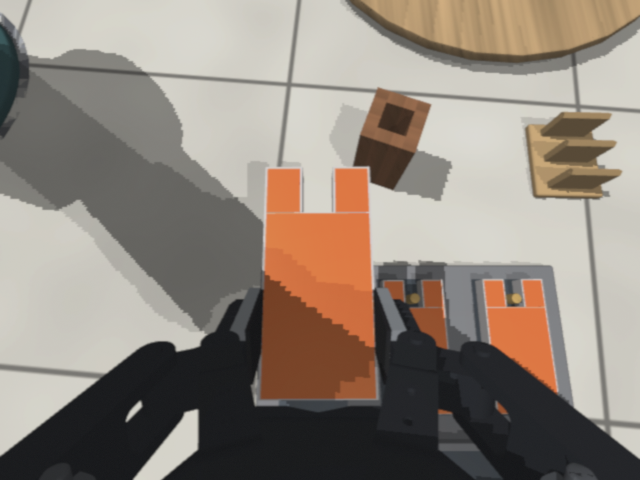

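```bash
python3 -m creep '[{"hand":1,"x":-20,"y":-1,"z":0,"wx":0,"wy":0,"wz":0},{"hand":1,"x":-35,"y":-2,"z":12,"wx":0,"wy":0,"wz":0},{"hand":1,"x":-50,"y":-3,"z":28,"wx":0,"wy":0,"wz":0},{"hand":1,"x":-65,"y":-3,"z":45,"wx":0,"wy":0,"wz":0},{"hand":1,"x":-73,"y":-3,"z":56,"wx":0,"wy":0,"wz":0},{"hand":1,"x":-79,"y":-3,"z":63,"wx":0,"wy":0,"wz":0},{"hand":1,"x":-79,"y":-3,"z":63,"wx":0,"wy":0,"wz":0},{"hand":1,"x":-79,"y":-3,"z":63,"wx":0,"wy":0,"wz":0},{"hand":1,"x":-79,"y":-3,"z":63,"wx":0,"wy":0,"wz":0},{"hand":1,"x":-79,"y":-3,"z":63,"wx":0,"wy":0,"wz":0}]'; python3 log.py; python3 -c "
from held2 import *
held('w32')"
```

```text
time: 60.95
tool_pos: [0.4237, -0.2163, 0.0461]
tool_rot: [[-0.075, 0.996, -0.042], [0.864, 0.086, 0.497], [0.498, 0.001, -0.867]]
ft_force: [-0.5, 0.1, -1.4]
width: 0.542
t 60.95 p [0.4237, -0.2163, 0.0461] w 0.542 f [-0.5, 0.1, -1.4]
q [ 0.948  0.703 -0.389  1.891 -0.185  0.936  0.824]
normal [-0.002  0.004  1.   ] tilt deg 0.3 n 22418
along: max 58.4 min -38.6 width [-22.5  22.5]
edges [[16.5, -22.6, 22.4], [21.5, -22.5, 22.6], [26.5, -22.7, 22.3], [31.5, -22.4, 22.5]]
end 57.7 notch floor 37.1 yc -0.0 seat(top face) world [ 419.9 -172.8   61.7] plate dir deg 94.9
pin px [378.  50.] 155 world [448.7 -53.3  28. ] zmax 0.038
pin px [398.  57.] 79 world [461.5 -57.   28. ] zmax 0.038
pin px [425.  65.] 174 world [478.9 -61.8  28. ] zmax 0.038
pin px [404.  54.] 19 world [464.1 -61.5  28. ] zmax 0.031
pin px [458. 222.] 205 world [ 497.4 -165.8   28. ] zmax 0.03
pin px [602. 221.] 244 world [ 576.  -159.1   28. ] zmax 0.03
```

View pics/w32.png

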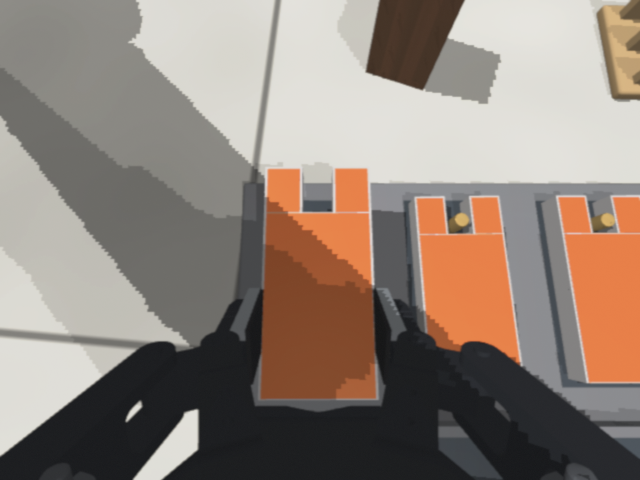

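```bash
python3 -m creep '[{"hand":1,"x":-5,"y":0,"z":9,"wx":0,"wy":0,"wz":0},{"hand":1,"x":-10,"y":0,"z":18,"wx":0,"wy":0,"wz":0},{"hand":1,"x":-14,"y":0,"z":25,"wx":0,"wy":0,"wz":0},{"hand":1,"x":-17,"y":0,"z":30,"wx":0,"wy":0,"wz":0},{"hand":1,"x":-18.5,"y":0,"z":32,"wx":0,"wy":0,"wz":0},{"hand":1,"x":-18.5,"y":0,"z":32,"wx":0,"wy":0,"wz":0},{"hand":1,"x":-18.5,"y":0,"z":32,"wx":0,"wy":0,"wz":0},{"hand":1,"x":-18.5,"y":0,"z":32,"wx":0,"wy":0,"wz":0},{"hand":1,"x":-18.5,"y":0,"z":32,"wx":0,"wy":0,"wz":0},{"hand":1,"x":-18.5,"y":0,"z":32,"wx":0,"wy":0,"wz":0}]'; python3 log.py; python3 -c "
from held2 import *
held('w33')"
```

```text
time: 62.0
tool_pos: [0.4238, -0.2163, 0.0091]
tool_rot: [[-0.075, 0.996, -0.042], [0.864, 0.086, 0.497], [0.498, 0.001, -0.867]]
ft_force: [0.1, 1.0, 0.9]
width: 0.542
t 62.0 p [0.4238, -0.2163, 0.0091] w 0.542 f [0.1, 1.0, 0.9]
q [ 0.939  0.767 -0.377  1.891 -0.174  0.876  0.837]
normal [-0.002  0.003  1.   ] tilt deg 0.2 n 22388
along: max 58.4 min -38.6 width [-22.5  22.5]
edges [[16.4, -22.6, 22.4], [21.4, -22.5, 22.5], [26.4, -22.7, 22.3], [31.4, -22.4, 22.4]]
end 57.7 notch floor 37.1 yc -0.1 seat(top face) world [ 420.  -172.8   24.7] plate dir deg 94.9
pin px [412.  14.] 47 world [461.3 -63.5  28. ] zmax 0.027
pin px [445.  19.] 258 world [478.4 -65.   28. ] zmax 0.033
pin px [315. 199.] 287 world [ 418.8 -172.7   28. ] zmax 0.03
pin px [490. 200.] 330 world [ 497.2 -166.    28. ] zmax 0.03
```

View pics/w33.png

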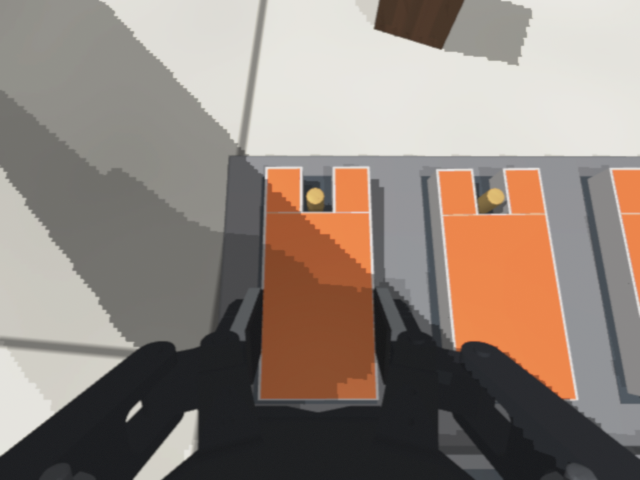

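B is home over pin 0 at (315,199), level, with seat and pin about 1 mm apart. I'll release and retreat.

```bash
python3 -m creep '[{"hand":1,"x":-0.5,"y":0,"z":0.5,"wx":0,"wy":0,"wz":0},{"hand":0.28,"x":-0.5,"y":0,"z":0.5,"wx":0,"wy":0,"wz":0},{"hand":0.28,"x":-0.5,"y":0,"z":0.5,"wx":0,"wy":0,"wz":0},{"hand":0.28,"x":-0.5,"y":0,"z":0.5,"wx":0,"wy":0,"wz":0},{"hand":0.28,"x":-0.5,"y":0,"z":0.5,"wx":0,"wy":0,"wz":0},{"hand":0.28,"x":0,"y":0,"z":-15,"wx":0,"wy":0,"wz":0},{"hand":0.28,"x":10,"y":0,"z":-40,"wx":0,"wy":0,"wz":0},{"hand":0.28,"x":30,"y":0,"z":-75,"wx":0,"wy":-0.1,"wz":0},{"hand":0,"x":60,"y":40,"z":-120,"wx":0,"wy":-0.24,"wz":0},{"hand":0,"x":100,"y":75,"z":-160,"wx":0,"wy":-0.38,"wz":0}]'; python3 log.py; python3 -c "
from meas import *
inserts(zs=.024,lo=.018,hi=.03,name='w34')
c,p,d=snap('side','s15'); W=cloud(c,d)
c,p,d=snap('wrist','tmp');W=cloud(c,d)
hsv=cv2.cvtColor(p,cv2.COLOR_RGB2HSV).astype(int)
X=np.array([np.cos(np.radians(4.92)),np.sin(np.radians(4.92))]);Y=np.array([-X[1],X[0]]);o=np.array([.5064,-.2459])
L=np.stack([(W[...,:2]-o)@X,(W[...,:2]-o)@Y],-1)
m=(abs(L[...,1]+.065)<.038)&(abs(L[...,0])<.112)&(W[...,2]>.0165)&(d>0)&(d<.5)
m=cv2.morphologyEx(m.astype(np.uint8),cv2.MORPH_OPEN,np.ones((3,3)))
q=L[m>0]*1000; r=cv2.minAreaRect(q.astype(np.float32)); print('stick caddy frame',r, 'z',np.percentile(W[m>0][:,2],[5,50,95]).round(4))
"
```

```text
time: 63.05
tool_pos: [0.481, -0.2128, 0.1721]
tool_rot: [[-0.08, 0.997, -0.007], [0.988, 0.08, 0.135], [0.135, 0.004, -0.991]]
ft_force: [2.3, -0.9, -0.1]
width: 0.998
t 63.05 p [0.481, -0.2128, 0.1721] w 0.998 f [2.3, -0.9, -0.1]
q [ 6.890e-01  3.920e-01 -3.250e-01  1.893e+00 -1.000e-03  9.330e-01
  4.640e-01]
px [431. 230.] ctr [ 581.  -192.5] size [49.4 99.9] notch dir deg 95.1 orange 0.8 z 0.0242 [np.int64(84), np.int64(221)]
px [252. 232.] ctr [ 423.3 -206.4] size [48.6 99.5] notch dir deg 95.2 orange 0.82 z 0.024 [np.int64(71), np.int64(210)]
px [342. 232.] ctr [ 502.1 -199.7] size [48.  99.9] notch dir deg 95.7 orange 0.84 z 0.0241 [np.int64(0), np.int64(218)]
stick caddy frame ((-1.0440597534179688, -53.544639587402344), (180.39334106445312, 45.640541076660156), 3.2227280139923096) z [0.019  0.0264 0.0293]
```

View pics/w34.png

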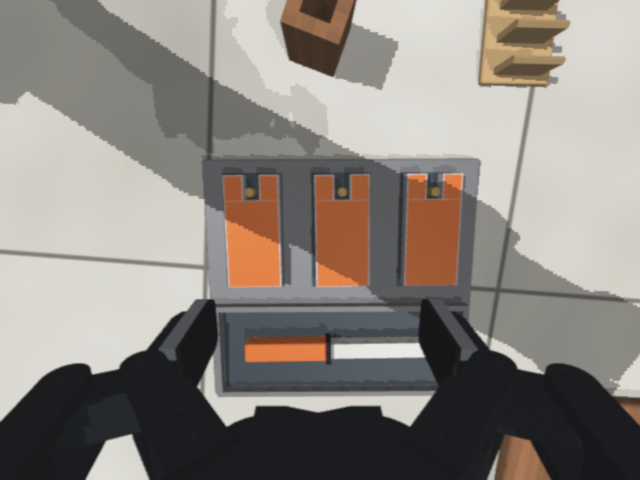

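View pics/s15.png

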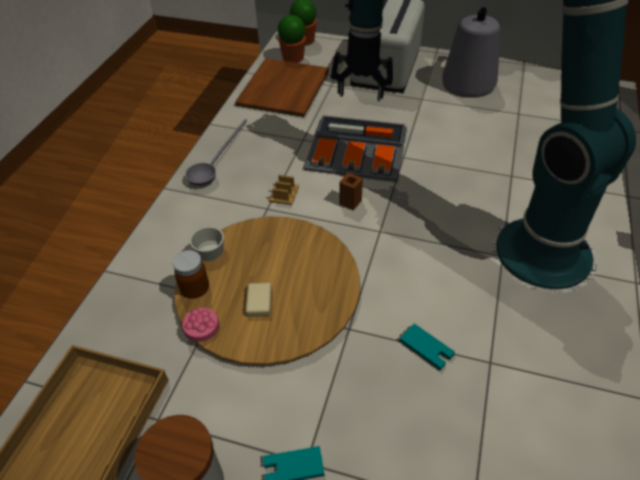

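```bash
python3 -m creep '[{"hand":0,"x":0,"y":0,"z":-30,"wx":0,"wy":0,"wz":0},{"hand":0,"x":0,"y":0,"z":-60,"wx":0,"wy":0,"wz":0},{"hand":0,"x":0,"y":0,"z":-80,"wx":0,"wy":0,"wz":0},{"hand":0,"x":0,"y":0,"z":-80,"wx":0,"wy":0,"wz":0},{"hand":0,"x":0,"y":0,"z":-80,"wx":0,"wy":0,"wz":0},{"hand":0,"x":0,"y":0,"z":-80,"wx":0,"wy":0,"wz":0},{"hand":0,"x":0,"y":0,"z":-80,"wx":0,"wy":0,"wz":0},{"hand":0,"x":0,"y":0,"z":-80,"wx":0,"wy":0,"wz":0},{"hand":0,"x":0,"y":0,"z":-80,"wx":0,"wy":0,"wz":0},{"hand":0,"x":0,"y":0,"z":-80,"wx":0,"wy":0,"wz":0}]'; python3 -c "
from meas import *
inserts(zs=.024,lo=.018,hi=.03,name='w35'); st()
print(env.close_job())"
```

```text
time: 64.2
tool_pos: [0.4848, -0.2176, 0.2535]
tool_rot: [[-0.096, 0.995, -0.004], [0.986, 0.096, 0.138], [0.137, 0.009, -0.99]]
ft_force: [0.5, 0.8, 0.7]
width: 1.002
px [261. 217.] ctr [ 423.3 -206.1] size [48.4 99.2] notch dir deg 95.2 orange 0.82 z 0.024 [np.int64(41), np.int64(143)]
px [333. 218.] ctr [ 502.1 -199.7] size [48.  99.5] notch dir deg 95.5 orange 0.83 z 0.0241 [np.int64(0), np.int64(143)]
px [404. 219.] ctr [ 581.1 -192.2] size [49.2 99.6] notch dir deg 95.1 orange 0.81 z 0.0241 [np.int64(0), np.int64(143)]
t 64.25 p [0.4848, -0.2176, 0.2536] w 0.994 f [-0.3, 0.1, -0.4]
the job is handed in; nothing more can be done
None
```

The job is handed in at 64 s of the 210 s allowed. All three inserts are in bays of their own with the orange back up, and the sharpening stick lies lengthwise in the long pocket. No verdict was reported.

- **Placing:** The insert that already lay orange up went straight into bay 2. The other two were steel up, so I turned each over by standing it in a rack slot and regripping it from the other side. They went into bays 1 and 0.
- **Last checks on the inserts:** All three tops read 24.0–24.1 mm above the counter, which matches the plates lying on the caddy floor. Each is within about 0.7° of square, and I estimate each notch seat within about 1–1.5 mm of its pin.
- **Last checks on the stick:** It reads 180 mm long and centred within about 1 mm along the pocket. My width reading of it also caught the pocket rim, so its side-to-side position I judged only by eye.
- **Bystanders:** In the last side picture the jar, ramekin, mold and soap look unmoved; I did not measure them again.

**Disagreements:**
- The real fingertips sit about 27 mm farther back along the tool than the reported position implies. My first grasp closed on air because of this and moved nothing; I allowed for it afterwards.
- The top and wrist cameras differed by up to 5 mm, so I relied on the wrist camera.
- I saw no insert get knocked aside during the run.

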